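Unlock the module fixture and transfer the modules to the sloped rack

TASK

Knock the red lock pin of the fixture fully down with the mallet (never with the gripper itself), so that the keeper frees the modules. Take out every module by raising its heel end and tilting it until the toe comes free of the retaining lip, without wrenching it against the fixture, and lay them all side by side on the sloping white deck: right way up, flat on it, squarely in line with the slope (toe or heel downhill), wholly within its edges. Stand the mallet upright, white face down, in the middle of its round mat, and leave the spool and jar alone.

Things in the scene. Friction and masses are not known exactly. Their poses are not given: they have to be found in the camera images.
- fixture: fixed aluminium base 10 mm thick, x -68 to +87, y -146 to +180 mm; origin on the table midway along the bays, x away from the lip, z up. Four bays at y -102, -34, +34, +102 mm; a seated module is parallel to the fixture, origin at x about 0, z 10 mm, between guides 8 mm high, 2 mm off its sides.
- lip_edge (a point): middle of the lower free edge of the black retaining lip, which runs along y over the toes: overhang fixture x -58 to -46, underside 12 mm, top 17 mm above the base; wall at x -58. Seated toe tips are at x -56. Raise the heel end 15 to 20 degrees about the toe tip (the toe turns freely under the lip), draw 14 to 20 mm towards +x, then lift.
- stop_edge (a point): middle of the upper near edge of the dark stop bar, 14 mm high above the base, fixture x +51 to +59 mm, 3 mm behind the heels: a module can go neither straight up (lip) nor straight back (stop)
- lockpin (a joint): travel of the red lock pin, in m: 0 = up, 0.012 = fully down. A sprung detent pin: about 5 N to start it and 7 N at the bottom; it stays where it is driven. It draws the yellow keeper back (1.6 mm per mm).
- pin_top (a point): centre of the top face of the red cap of the lock pin, 16 mm across, which stands on a grey housing 34 mm square at fixture x +45, y +160 mm; the housing tops out 35 mm above the table. Cap top 50 mm above the table with the pin up, 38 mm when fully down
- keeper (a joint): slide of the yellow keeper bar, in m: 0 = the bar overlaps the module heels from above by 7 mm and locks all modules in; 0.0192 = withdrawn behind the stop bar's far face. The bar is 22 mm wide (x) and 6 mm thick, its underside 14.5 mm above the base.
- rack: fixed black base plate of the sloped rack, 116 x 310 x 8 mm, origin on the table under its centre
- deck: white ribbed sloping deck, 135 (x) x 320 (y) mm, 8 thick, tilted 18 degrees; origin at the centre of its top face, 46 mm above the table; x runs up the slope (the upper end is away from the robot), z square to the face. Room for four modules side by side, 70 mm apart.
- deck_lip (a point): middle of the top inner edge of the black lip, 10 mm high, along the deck's lower (-x) edge, inner face at deck x -62.5 mm; a module with its toe against it has its origin at deck x -6 mm
- mallet: small mallet, 0.22 kg, standing by itself on the white face of its round head (46 mm across, 50 high, axis vertical, red face up). Level wooden handle 16 wide x 18 mm high along the mallet's -x, bare from 24 to 125 mm from the head axis, its middle 25 mm above the white face. Centre of mass about 9 mm from the head axis. Origin: centre of the white face, z up.
- mallet_mat: flat round black parking mat for the mallet, 100 mm across with a yellow circle, flush with the table; origin at its centre
- spool: orange spool, 52 mm across, 46 mm high, origin under its centre; not part of the job
- jar: small closed jar, 44 mm across, 60 mm high, origin under its centre; not part of the job
- module0: dark grey electronics module, green board and blue capacitors on top, 0.15-0.23 kg. Block 76 (x) x 34 (y) x 46 mm high, plain sides (grip across the 34). At its foot a toe (18 long, 28 wide, 6 thick) on the -x side, a heel (10 long, 28 wide, 12 high) on the +x side: in all x -56 to +48 mm. Origin: centre of the block's underside, z up. May be absent.
- module1: dark grey electronics module, green board and blue capacitors on top, 0.15-0.23 kg. Block 76 (x) x 34 (y) x 46 mm high, plain sides (grip across the 34). At its foot a toe (18 long, 28 wide, 6 thick) on the -x side, a heel (10 long, 28 wide, 12 high) on the +x side: in all x -56 to +48 mm. Origin: centre of the block's underside, z up. May be absent.
- module2: dark grey electronics module, green board and blue capacitors on top, 0.15-0.23 kg. Block 76 (x) x 34 (y) x 46 mm high, plain sides (grip across the 34). At its foot a toe (18 long, 28 wide, 6 thick) on the -x side, a heel (10 long, 28 wide, 12 high) on the +x side: in all x -56 to +48 mm. Origin: centre of the block's underside, z up. May be absent.
- module3: dark grey electronics module, green board and blue capacitors on top, 0.15-0.23 kg. Block 76 (x) x 34 (y) x 46 mm high, plain sides (grip across the 34). At its foot a toe (18 long, 28 wide, 6 thick) on the -x side, a heel (10 long, 28 wide, 12 high) on the +x side: in all x -56 to +48 mm. Origin: centre of the block's underside, z up. May be absent.

How it is judged:
By the outcome, as a careful person would: the job done as asked, in the order asked, and still so for the second after the job is handed in, with the robot touching nothing.
Of module0, module1, module2, module3 only 3 to 4 are there at a start; the rules pass over those that are not, and their reading is None.
At some moment in a run one of mallet may be knocked a few centimetres aside while the robot is not near it.
Once in a run the grip may slacken for a moment while it holds something.
It also fails if it takes over 210 s, if anything falls off the work surface, if the arm or the gripper's body presses on something with over 40 N, if the wrist force passes 120 N, or if a joint passes its speed limit or range.

ROBOT

A 7-joint arm with a two-finger parallel gripper is mounted at the origin on the work surface. World frame = base frame: x ahead of the robot, y to its left, z up, the work surface at z = 0. Lengths are in m, angles in rad, forces in N, time in s.
With the tool pointing down it reaches from about 0.425 to 0.925 m from the base axis. Payload 6.8 kg.
Tool frame: the origin (TCP) lies midway between the tips of the shut fingers; the grasp point (between the pads) lies 19 mm behind it; z points along the fingers, x is the direction in which the jaws open and shut, and the axes are right-handed (so a half turn about z gives the same grasp; the last joint's range is limited). The gripper opens to 85 mm and grips with 20 to 120 N. Pads are 22 mm wide; open, the fingers measure 114 mm over their backs; the gripper's body (76 mm by 85 mm) begins 54 mm behind the grasp point. The pads swing forward as they close: fully open they stand 13 mm farther back than shut.
Start: joints at [-1.287, 0.477, 0.022, 1.555, -0.011, 1.109, -0.083], TCP at [0.258, 0.624, 0.231] pointing down, gripper open.
Joint ranges: [-2.96, 2.96], [-0.34, 2.1], [-1.41, 1.46], [0.24, 2.44], [-1.37, 4.51], [0.17, 1.92], [-2.96, 2.96]. Speed limits (rad/s): [2.39, 2.39, 3.14, 3.14, 3.14, 3.14, 3.14].

INTERFACE

Orientations are given as a unit quaternion [w, x, y, z].
In Python, from station import bot gives the robot as it stands.
- The arm moves only by the tool step_arm, never from a script. Its argument "increments" is a list of rows, each a list of 7 numbers: the shift along the tool's x, y, z in cm, then the turn, a rotation vector about the tool's x, y, z in degrees, then the closure, from 0 (fully open) to 1 (shut). A call has 1 to 20 rows; each row shifts and turns the commanded pose from where the row before left it, along the tool's axes as they then stand; what a row does not reach is not made up. A row lasts 1/10 s, in which the tool goes at most 50 mm and 8.59 degrees, less where a joint would pass 70% of its speed; a pose out of reach is approached as far as the arm can. A call is refused whole if a number of a shift passes 5 or a number of a turn 8.59, either way. A call with a gripper value outside its range is refused whole. The fingers move at their own pace and stop on an object; "squeeze" is the grip in N (left out, the last holds). Time passes only in rows, so rows that do not move let the fingers close. It gives the time, the measured TCP pose, the force and the opening at its end, in the units of the state.
- bot.get_obs(): the state, without advancing time (a new reading comes with each control period).
- bot.read_camera(name): name is "side" or "top"; returns a dict with "pixels" (420x560x3 uint8, red, green, blue), "vertical_fov" (degrees; the focal length in pixels is half the picture's height over the tangent of half this angle, whatever the lens; pixels are square), "cx", "cy" (the principal point, pixels), "camera_from_world" (4x4, takes a point from world to camera coordinates). Camera axes: x right, y down, z forward; pixel columns grow to the right and rows downward; lengths in m; the calibration is good to about 2 mm. A picture is of the moment at which its call begins. There is no depth.
- bot.hand_in(): hands the job in, once; it reports no verdict.
Trained networks look in a picture, given as the dict that the camera call returned (one of the last four; its "shot" number tells which), for a name from the list of things; names that differ only in an ending like _2 or _b are one class to them, and where a whole thing is asked for, a point or a joint stands for the part that bears it (a point fixed in the world has none). Each returns a list of dicts, best first, with "score" (0 to 1); they miss things now and then, are a little off and sometimes report something else, mostly with a low value. They report only what shows in the picture. A call takes as long as a camera call.
- bot.find_in(picture, query): "point" ([column, row] in pixels, amid what is visible of it).
- bot.cut_out(picture, query): "pixels" (420x560 bool, what is visible of it) and "point" ([column, row] in pixels, amid what is visible of it).
- bot.pinpoint(picture, query): "point" ([column, row] in pixels: a listed point, or the origin of a listed thing).
The state is a dict: "t": time; "q": joint angles; "joint_vel": joint speeds; "joint_torque": joint torques, N m; "eef_pos": TCP position; "tool_rot": TCP orientation; "contact_force": force on the tool from outside, world axes, zero at the start; "torque": the same for the moment, N m; "gripper_width": opening from 0.0 (shut) to 1.0 (fully open).
Only numpy, scipy, OpenCV 4.12 (cv2) and the standard library are available. Lean on these libraries where they do the work, as an engineer would, in place of code of your own. Each camera call takes 0.05 s, during which the arm holds its last target.

## Working session

There is one attempt and no reset: what is moved stays moved. The work goes in short steps, Python scripts to look and compute and a tool call to move; the robot and the scene stay as the last step left them, time stands still between calls to the robot, and variables do not carry over. Pictures are saved under pics/ and viewed, and the job is handed in when it is done.

Besides the shell and the picture viewer there is one more tool, called as name(argument=value, ...), one argument or row to a line, values as JSON. step_arm: Moves the arm, as the interface text tells. Its arguments: {"type":"object","properties":{"increments":{"type":"array"},"squeeze":{"type":"number"}},"required":["increments"]}

```bash
ls -la; mkdir -p pics; cat > h.py <<'E'
import numpy as np, cv2
from station import bot
from scipy.spatial.transform import Rotation as R
def K(p):
    f=p["pixels"].shape[0]/2/np.tan(np.radians(p["vertical_fov"])/2); return f,p["cx"],p["cy"]
def proj(p,X):
    f,cx,cy=K(p); X=np.atleast_2d(X); c=X@p["camera_from_world"][:3,:3].T+p["camera_from_world"][:3,3]
    return np.c_[f*c[:,0]/c[:,2]+cx, f*c[:,1]/c[:,2]+cy]
def ray(p,uv):
    f,cx,cy=K(p); T=np.array(p["camera_from_world"]); d=np.array([(uv[0]-cx)/f,(uv[1]-cy)/f,1]); 
    o=-T[:3,:3].T@T[:3,3]; d=T[:3,:3].T@d; return o,d/np.linalg.norm(d)
def atz(p,uv,z):
    o,d=ray(p,uv); return o+d*(z-o[2])/d[2]
def tri(p1,u1,p2,u2):
    o1,d1=ray(p1,u1);o2,d2=ray(p2,u2)
    A=np.c_[d1,-d2]; s=np.linalg.lstsq(A,o2-o1,rcond=None)[0]
    a=o1+s[0]*d1;b=o2+s[1]*d2; return (a+b)/2, np.linalg.norm(a-b)
def save(p,n,pts=()):
    im=cv2.cvtColor(p["pixels"],cv2.COLOR_RGB2BGR).copy()
    for i,u in enumerate(pts): cv2.circle(im,(int(u[0]),int(u[1])),3,(255,0,255),1)
    cv2.imwrite("pics/"+n,im)
E
cat > look.py <<'E'
from h import *
import sys
t=sys.argv[1]
a=bot.read_camera("side"); b=bot.read_camera("top")
save(a,t+"_s.png");save(b,t+"_t.png")
E
python3 - <<'E'
from h import *
a=bot.read_camera("side"); b=bot.read_camera("top")
save(a,"0s.png");save(b,"0t.png")
for p in (a,b): print(K(p),p["camera_from_world"], p.keys())
print(bot.get_obs())
for n in ["fixture","lip_edge","stop_edge","pin_top","rack","deck","deck_lip","mallet","mallet_mat","spool","jar","module0"]:
    for nm,p in (("s",a),("t",b)):
        try: print(n,nm,[(np.round(r["point"],1).tolist(),round(r["score"],2)) for r in bot.pinpoint(p,n)][:6])
        except Exception as e: print(n,e)
E
```

```text
total 12
drwxr-xr-x  3 agent agent 4096 Dec  6 14:51 .
drwxr-xr-x 23 root  root  4096 Dec  6 14:50 ..
drwxr-xr-x  2 agent agent 4096 Dec  6 14:51 pics
(np.float64(534.6954632442498), 280.6963599550242, 208.41362491632898) [[ 0.95386119 -0.30012071 -0.00874024 -0.56304354]
 [-0.22684479 -0.70128983 -0.67582099  0.18066481]
 [ 0.19669843  0.6466221  -0.73701397  1.19845246]
 [ 0.          0.          0.          1.        ]] dict_keys(['pixels', 'vertical_fov', 'cx', 'cy', 'camera_from_world', 'shot'])
(np.float64(462.15525976192316), 279.3076135616748, 200.81019365075036) [[ 0.00748149 -0.99987789  0.01371966  0.0066375 ]
 [-0.98785694 -0.00951937 -0.15507436  0.58529752]
 [ 0.15518602 -0.01239288 -0.98780753  1.14608954]
 [ 0.          0.          0.          1.        ]] dict_keys(['pixels', 'vertical_fov', 'cx', 'cy', 'camera_from_world', 'shot'])
{'t': 0.1, 'q': array([-1.28707856,  0.47774053,  0.02233493,  1.55632753, -0.01150388,
        1.10928126, -0.08310913]), 'joint_vel': array([ 0.00137588, -0.00092418,  0.00081688, -0.00227836,  0.00089414,
       -0.00018984,  0.0007572
[... 852 characters left out ...]
 232.8], 0.36)]
deck t [([208.3, 234.8], 0.94)]
deck_lip s [([199.7, 179.9], 0.67)]
deck_lip t [([204.1, 255.4], 0.78)]
mallet s [([201.4, 180.2], 0.56)]
mallet t [([293.8, 164.7], 0.93)]
mallet_mat s [([325.1, 228.2], 0.87), ([242.2, 303.9], 0.31), ([241.9, 265.4], 0.25)]
mallet_mat t [([301.9, 161.9], 0.83)]
spool s [([290.4, 142.1], 0.69), ([242.7, 268.3], 0.58)]
spool t [([175.6, 154.1], 0.89), ([296.0, 165.4], 0.36)]
jar s [([371.2, 307.5], 0.96)]
jar t [([382.7, 162.0], 0.53)]
module0 s [([241.5, 267.3], 0.79), ([256.2, 290.5], 0.61), ([265.7, 315.8], 0.6), ([280.3, 341.4], 0.57)]
module0 t [([343.5, 243.5], 0.91), ([371.4, 245.1], 0.89), ([391.3, 239.4], 0.78), ([317.8, 247.0], 0.65)]
```

View pics/0s.png

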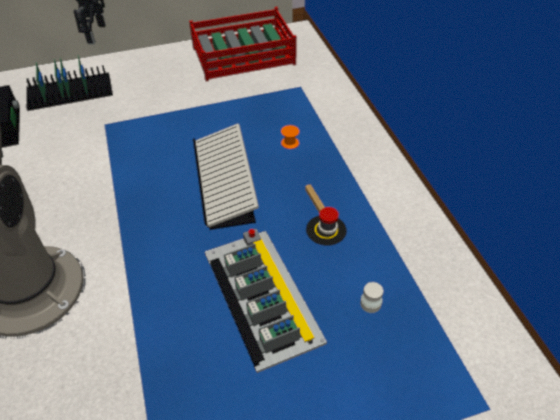

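View pics/0t.png

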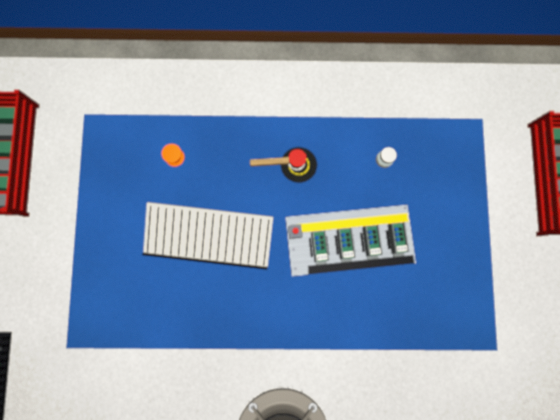

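```bash
python3 - <<'E'
from h import *
a=bot.read_camera("side"); b=bot.read_camera("top")
import pickle; pickle.dump((a,b),open("p0.pkl","wb"))
def crop(p,x0,y0,x1,y1,s,n):
    im=cv2.cvtColor(p["pixels"],cv2.COLOR_RGB2BGR)[y0:y1,x0:x1]; cv2.imwrite("pics/"+n,cv2.resize(im,None,fx=s,fy=s,interpolation=cv2.INTER_CUBIC))
crop(b,135,130,425,280,2.7,"c0t.png"); crop(a,180,110,390,380,2.2,"c0s.png")
for n in ["fixture","deck","rack","mallet","pin_top","keeper","module0","mallet_mat"]:
    for nm,p in (("s",a),("t",b)):
        print(n,nm,[(np.round(r["point"],1).tolist(),int(r["pixels"].sum()),round(r["score"],2)) for r in bot.cut_out(p,n)][:6])
E
```

```text
fixture s [([265.1, 292.8], 5429, 0.93)]
fixture t [([336.2, 235.9], 4961, 0.64)]
deck s [([226.6, 173.3], 4593, 0.76), ([323.5, 233.6], 713, 0.66)]
deck t [([205.3, 233.8], 6684, 0.67)]
rack s [([226.4, 179.5], 5039, 0.74)]
rack t [([206.7, 234.9], 6780, 0.97)]
mallet s [([322.5, 215.0], 655, 0.85), ([323.1, 233.4], 712, 0.71)]
mallet t [([289.5, 162.7], 478, 0.56)]
pin_top s [([226.9, 180.5], 4474, 0.47)]
pin_top t [([387.2, 158.5], 297, 0.29)]
keeper s [([282.3, 290.1], 1048, 0.73)]
keeper t [([363.2, 222.9], 843, 0.94)]
module0 s [([253.6, 282.3], 933, 0.93), ([262.4, 309.6], 977, 0.9), ([240.0, 261.3], 810, 0.68), ([279.3, 333.4], 1031, 0.56)]
module0 t [([347.2, 243.8], 503, 0.92), ([394.3, 237.8], 580, 0.7), ([373.5, 242.9], 553, 0.68)]
mallet_mat s [([323.8, 236.1], 655, 0.59)]
mallet_mat t [([304.9, 168.6], 689, 0.74)]
```

View pics/c0t.png

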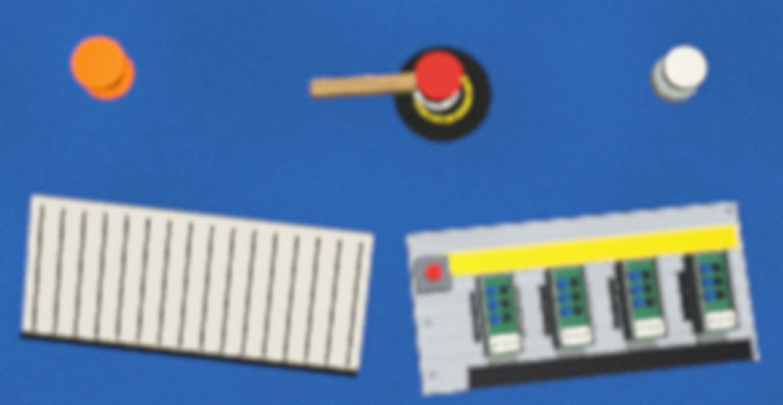

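View pics/c0s.png

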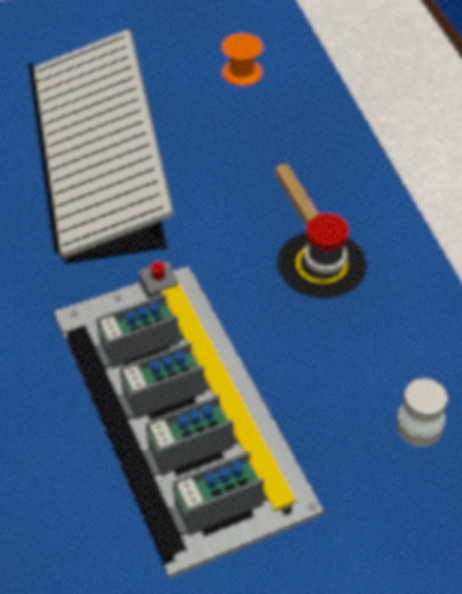

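```bash
cat > fit.py <<'E'
from h import *
from scipy.optimize import minimize
import itertools
def boxpts(x0,x1,y0,y1,z0,z1): return np.array(list(itertools.product((x0,x1),(y0,y1),(z0,z1))),float)/1000
def circ(cx,cy,r,z,n=24):
    t=np.linspace(0,2*np.pi,n,endpoint=False); return np.c_[cx+r*np.cos(t),cy+r*np.sin(t),z+0*t]/1000
def cyl(cx,cy,r,z0,z1): return np.r_[circ(cx,cy,r,z0),circ(cx,cy,r,z1)]
def render(p,parts,roi,S=4):
    x0,y0,x1,y1=roi; m=np.zeros(((y1-y0)*S,(x1-x0)*S),np.uint8)
    for P in parts:
        uv=(proj(p,P)-[x0,y0]+0.5)*S-0.5
        h=cv2.convexHull(uv.astype(np.float32))
        cv2.fillConvexPoly(m,np.round(h*16).astype(np.int32),255,shift=4)
    m=cv2.resize(m,None,fx=1/S,fy=1/S,interpolation=cv2.INTER_AREA).astype(float)/255
    return cv2.GaussianBlur(m,(0,0),0.8)
def T(par):
    x,y,yaw=par[:3]; c,s=np.cos(yaw),np.sin(yaw)
    return lambda P: np.c_[c*P[:,0]-s*P[:,1]+x, s*P[:,0]+c*P[:,1]+y, P[:,2]+(par[3] if len(par)>3 else 0)]
def fit(views,parts,par0,step=(0.005,0.005,0.02,0.005)):
    # views: list of (pic, softmask(full image float), roi)
    def cost(par):
        t=T(par); e=0
        for p,m,roi in views:
            x0,y0,x1,y1=roi; r=render(p,[t(P) for P in parts],roi); e+=((r-m[y0:y1,x0:x1])**2).sum()
        return e
    par0=np.array(par0,float); n=len(par0)
    sim=np.vstack([par0]+[par0+np.eye(n)[i]*step[i] for i in range(n)])
    best=minimize(cost,par0,method="Nelder-Mead",options=dict(initial_simplex=sim,xatol=1e-5,fatol=1e-3,maxiter=400))
    return best.x,best.fun
def unblue(p):
    im=p["pixels"].astype(float); d=im[...,2]-im[...,0]
    # soft: blue mat -> 0 , else 1 
    return d
E
python3 - <<'E'
from fit import *
import pickle; a,b=pickle.load(open("p0.pkl","rb"))
for n,p in (("s",a),("t",b)):
    hsv=cv2.cvtColor(p["pixels"],cv2.COLOR_RGB2HSV)
    for c in ([(150,300),(220,330),(236,310),(225,190),(240,215),(260,245)] if n=="s" else [(280,290),(340,268),(205,258),(205,230),(300,265),(312,245)]): print(n,c,p["pixels"][c[1],c[0]],hsv[c[1],c[0]])
    m=((hsv[...,0]>100)&(hsv[...,0]<118)&(hsv[...,1]>150)&(hsv[...,2]>85)); m=(~m).astype(np.uint8)*255
    cv2.imwrite("pics/m%s.png"%n,m)
E
```

```text
s (150, 300) [ 32  80 137] [106 195 137]
s (220, 330) [ 35  82 142] [107 192 142]
s (236, 310) [24 24 28] [120  36  28]
s (225, 190) [136 135 126] [ 27  19 136]
s (240, 215) [58 56 54] [15 18 58]
s (260, 245) [222 191   0] [ 26 255 222]
t (280, 290) [ 47 101 177] [108 187 177]
t (340, 268) [50 50 51] [120   5  51]
t (205, 258) [221 218 204] [ 25  20 221]
t (205, 230) [216 213 200] [ 24  19 216]
t (300, 265) [205 210 214] [103  11 214]
t (312, 245) [103 106 105] [ 80   7 106]
```

View pics/ms.png

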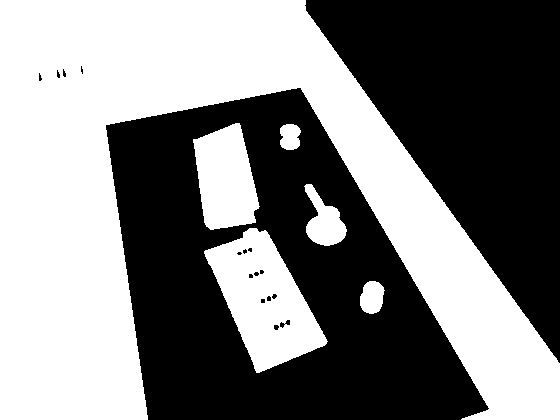

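View pics/mt.png

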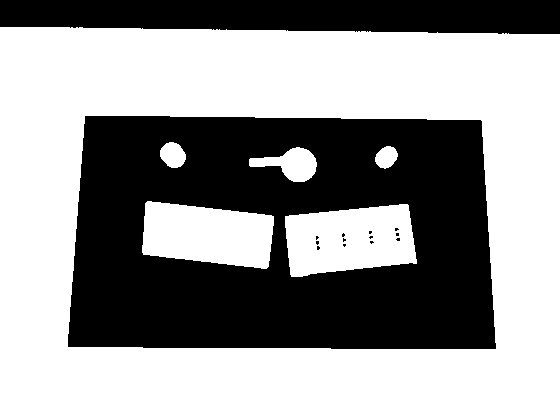

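```bash
cat >> fit.py <<'E'
def unmask(p):
    hsv=cv2.cvtColor(p["pixels"],cv2.COLOR_RGB2HSV)
    m=((hsv[...,0]>100)&(hsv[...,0]<118)&(hsv[...,1]>150)&(hsv[...,2]>85)); m=(~m).astype(np.uint8)*255
    m=cv2.morphologyEx(m,cv2.MORPH_CLOSE,np.ones((5,5),np.uint8))
    return m
def comp(p,pt):
    m=unmask(p); n,l=cv2.connectedComponents(m); k=l[int(pt[1]),int(pt[0])]; M=(l==k).astype(np.uint8)
    x,y,w,h=cv2.boundingRect(M); 
    return (p,cv2.GaussianBlur(M.astype(float),(0,0),0.8),(x-15,y-15,x+w+15,y+h+15))
def module(x=0,y=0,z=0):
    o=np.array([x,y,z])/1000
    return [boxpts(-38,38,-17,17,0,46)+o, boxpts(-56,-38,-14,14,0,6)+o, boxpts(38,48,-14,14,0,12)+o]
FIX=[boxpts(-68,87,-146,180,0,10),boxpts(-68,-46,-126,126,10,27),boxpts(28,62,143,177,10,35),cyl(45,160,8,35,50)]
FIXM=FIX+sum([module(0,y,10) for y in (-102,-34,34,102)],[])
c,s=np.cos(np.radians(18)),np.sin(np.radians(18))
RY=np.array([[c,0,-s],[0,1,0],[s,0,c]])
def deckP(P): return P@RY.T+[0,0,0.046]
DECK=[deckP(boxpts(-67.5,67.5,-160,160,-8,0)),deckP(boxpts(-67.5,-62.5,-160,160,-8,10))]
MAL=[cyl(0,0,23,0,50),boxpts(-125,0,-8,8,16,34)]
E
python3 - <<'E'
from fit import *
import pickle; a,b=pickle.load(open("p0.pkl","rb"))
print("mat",atz(b,(301.9,161.9),0),atz(a,(325.1,228.2),0),"mal",atz(b,(293.8,164.7),0), "fix s",atz(a,(258.3,301.8),0))
for z in (0,):
  for v in ([a,b],[b],[a]):
    vs=[comp(p,(265,293) if p is a else (336,236)) for p in v]
    f0=atz(a,(258.3,301.8),0)
    print("fix",*fit(vs,FIXM,[f0[0],f0[1],0.1]),)
    print("fixz",*fit(vs,FIXM,[f0[0],f0[1],0.1,0]),)
    vs=[comp(p,(226,173) if p is a else (205,234)) for p in v]
    d0=atz(b,(208,234.8),0.046)
    print("deck",*fit(vs,DECK,[d0[0],d0[1],-0.1]))
    print("deckz",*fit(vs,DECK,[d0[0],d0[1],-0.1,0]))
E
```

```text
mat [ 0.69995794 -0.04949826  0.        ] [ 0.69320102 -0.03582175  0.        ] mal [ 0.69192692 -0.02750646  0.        ] fix s [ 0.47941642 -0.18897979  0.        ]
fix [ 0.48373254 -0.19313517  0.11252266] 5113.25937369092
fixz [ 0.48359182 -0.19376278  0.11077575  0.00195138] 5102.314369022085
deck [ 0.49645506  0.19307408 -0.10630455] 9762.349783014028
deckz [ 0.4963068   0.19276747 -0.10465417  0.00116698] 9759.765318368729
fix [ 0.4837215  -0.1930027   0.11469942] 80.66741924994639
fixz [ 0.48227766 -0.18973712  0.11358324  0.01986744] 17.47084634400021
deck [ 0.49676815  0.1945859  -0.10796731] 63.3861988765925
deckz [ 0.49517384  0.19198325 -0.10612368  0.01843944] 18.740687976441563
fix [ 0.48387936 -0.19310582  0.10975323] 5029.591901492878
fixz [ 0.48253059 -0.1982178   0.11107194  0.00865842] 5011.059069571036
deck [ 0.49528254  0.18591569 -0.10097673] 9662.481501851144
deckz [ 0.49012165  0.15364555 -0.09818959  0.03194813] 9578.60002291225
```

```bash
python3 - <<'E'
from fit import *
import pickle; a,b=pickle.load(open("p0.pkl","rb"))
m=unmask(b)
g=b["pixels"][...,0].astype(float)
# bottom edge of mat near row 347, top edge near row 117
for lo,hi,c0,c1 in ((335,360,80,485),(105,130,95,475)):
    xs=[];ys=[]
    for c in range(c0,c1,5):
        col=g[lo:hi,c-1:c+2].mean(1); mid=(col[:4].mean()+col[-4:].mean())/2
        k=np.where(np.diff(np.sign(col-mid)))[0][0]; xs.append(c); ys.append(lo+k+(mid-col[k])/(col[k+1]-col[k]))
    xs=np.array(xs);ys=np.array(ys); P=np.polyfit(xs,ys,1); r=ys-np.polyval(P,xs); q=np.polyfit(xs,ys,2); print(P,q[0],np.round(r[::8],2))
g=a["pixels"][...,0].astype(float)
E
```

```text
[5.26314240e-03 3.47166882e+02] 8.677651869307842e-07 [-0.02 -0.02  0.04  0.03  0.16 -0.13 -0.04 -0.03 -0.08  0.1   0.12]
[1.16609706e-02 1.12986072e+02] 4.222957154515047e-07 [ 0.04 -0.04  0.07  0.08 -0.01 -0.01 -0.13  0.05 -0.07  0.12]
```

```bash
cat >> fit.py <<'E'
def compd(p,pt,delta,kill=None):
    m=unmask(p)
    if kill is not None: m[kill>0]=0
    n,l=cv2.connectedComponents(m); k=l[int(pt[1]),int(pt[0])]; M=(l==k).astype(np.uint8)
    M=cv2.morphologyEx(M,cv2.MORPH_CLOSE,np.ones((9,9),np.uint8))
    x,y,w,h=cv2.boundingRect(M)
    sd=np.where(M>0,cv2.distanceTransform(M,cv2.DIST_L2,5)-.5,-(cv2.distanceTransform(1-M,cv2.DIST_L2,5)-.5))-delta
    from scipy.special import ndtr
    return (p,ndtr(sd/0.8),(x-15,y-15,x+w+15,y+h+15))
E
python3 - <<'E'
from fit import *
import pickle; a,b=pickle.load(open("p0.pkl","rb"))
kf=np.zeros((420,560),np.uint8); kd=kf.copy()
# dividing line between rack and fixture in side view: kill the gap band
cv2.fillPoly(kf,[np.array([[190,244],[244,229],[258,226],[300,212],[300,100],[190,100]])],1)
kd=1-kf
for delta in (0,0.4,0.8,1.2):
  for v in ([b],[a],[a,b]):
    vs=[compd(p,(265,293) if p is a else (336,236),delta,kf if p is a else None) for p in v]
    f=fit(vs,FIXM,[.4835,-.193,.112])
    vs=[compd(p,(226,173) if p is a else (205,234),delta,kd if p is a else None) for p in v]
    d=fit(vs,DECK,[.4965,.193,-.106])
    print(delta,len(v),v[0] is a,np.round(f[0],4),round(f[1],1),np.round(d[0],4),round(d[1],1))
E
```

```text
0 1 False [ 0.4838 -0.1929  0.1142] 82.2 [ 0.4967  0.1947 -0.104 ] 65.3
0 1 True [ 0.4839 -0.1931  0.1098] 37.4 [ 0.495   0.1839 -0.1008] 330.3
0 2 True [ 0.4838 -0.1931  0.1133] 123.2 [ 0.4965  0.1931 -0.1028] 436.0
0.4 1 False [ 0.4838 -0.1929  0.1146] 37.6 [ 0.4968  0.1948 -0.1078] 41.6
0.4 1 True [ 0.4838 -0.1928  0.1109] 20.2 [ 0.4954  0.1857 -0.0984] 286.1
0.4 2 True [ 0.4838 -0.1929  0.1117] 59.7 [ 0.4965  0.1931 -0.1047] 371.7
0.8 1 False [ 0.4836 -0.1929  0.1144] 31.0 [ 0.4967  0.1947 -0.1085] 54.7
0.8 1 True [ 0.4838 -0.1926  0.1106] 44.5 [ 0.4952  0.1859 -0.0973] 259.3
0.8 2 True [ 0.4839 -0.1928  0.1117] 77.3 [ 0.4966  0.1934 -0.1028] 367.4
1.2 1 False [ 0.4836 -0.1929  0.1139] 63.6 [ 0.4965  0.1948 -0.1087] 103.4
1.2 1 True [ 0.4838 -0.1925  0.111 ] 114.7 [ 0.4953  0.1859 -0.0969] 259.1
1.2 2 True [ 0.484  -0.1924  0.1143] 182.9 [ 0.4967  0.1932 -0.1037] 425.3
```

```bash
cat >> fit.py <<'E'
def colmask(p,kind):
    hsv=cv2.cvtColor(p["pixels"],cv2.COLOR_RGB2HSV); H,S,V=[hsv[...,i].astype(int) for i in range(3)]
    if kind=="red": m=((H<6)|(H>174))&(S>150)&(V>90)
    if kind=="wood": m=(H>8)&(H<22)&(S>60)&(S<190)&(V>80)
    if kind=="white": m=(S<60)&(V>85)
    if kind=="yellow": m=(H>22)&(H<34)&(S>180)&(V>90)
    return m.astype(np.uint8)
def softpoly(p,M,delta=0.0):
    M=M.astype(np.uint8); x,y,w,h=cv2.boundingRect(M)
    return (p,cv2.GaussianBlur(M.astype(float),(0,0),.8),(max(0,x-15),max(0,y-15),x+w+15,y+h+15))
def biggest(M,near=None,rad=40):
    n,l,st,ce=cv2.connectedComponentsWithStats(M); idx=[i for i in range(1,n) if near is None or np.hypot(*(ce[i]-near))<rad]
    k=max(idx,key=lambda i:st[i,4]); return (l==k).astype(np.uint8),ce[k],st[k,4]
E
python3 - <<'E'
from fit import *
import pickle; a,b=pickle.load(open("p0.pkl","rb"))
m,ce,n=biggest(cv2.morphologyEx(colmask(a,"white"),cv2.MORPH_CLOSE,np.ones((5,5),np.uint8)),(226,170)); print(ce,n); 
top=[deckP(boxpts(-62.5,67.5,-160,160,0,0))]; full=[deckP(boxpts(-67.5,67.5,-160,160,-8,0))]
for P in (top,full):
  print(fit([softpoly(a,m)],P,[.4965,.193,-.106]), fit([softpoly(a,m),compd(b,(205,234),.4)],P,[.4965,.193,-.106]))
  print(fit([softpoly(a,m),compd(b,(205,234),.4)],P,[.4965,.193,-.106,0]))
for n,near in (("red",((328,215),(298,158))),("wood",((315,198),(268,160))),):
    q=[biggest(colmask(p,n),np.array(near[i]),25) for i,p in enumerate((a,b))]
    print(n,q[0][1:],q[1][1:],tri(a,q[0][1],b,q[1][1]))
    print([atz(p,q[i][1],.05 if n=="red" else .025) for i,p in enumerate((a,b))])
E
```

```text
[224.95796207 175.18026045] 4377
(array([ 0.49425514,  0.18977676, -0.10145089]), np.float64(34.125868299909875)) (array([ 0.49396677,  0.192939  , -0.1021449 ]), np.float64(283.1082604467704))
(array([ 0.4941551 ,  0.19326089, -0.10133897, -0.00063018]), np.float64(281.6751639445677))
(array([ 0.49649728,  0.19529261, -0.10622386]), np.float64(33.66397816146187)) (array([ 0.49573168,  0.19479436, -0.10571591]), np.float64(83.51143533942285))
(array([ 0.49546907,  0.19422431, -0.10491338,  0.00150158]), np.float64(81.73349828949642))
red (array([328.31858407, 214.73451327]), np.int32(226)) (array([297.00784314, 157.09803922]), np.int32(255)) (array([ 0.70067321, -0.03373259,  0.04515449]), np.float64(0.0019257925592609875))
[array([ 0.69784653, -0.03778013,  0.05      ]), array([ 0.70041864, -0.03362219,  0.05      ])]
wood (array([314.19653179, 197.32369942]), np.int32(173)) (array([270.91176471, 161.14285714]), np.int32(238)) (array([0.68982095, 0.03454577, 0.04114439]), np.float64(0.002367738546860585))
[array([0.69440666, 0.04877926, 0.025     ]), array([0.69500284, 0.03450802, 0.025     ])]
```

```bash
cat >> fit.py <<'E'
def fitmal(a,b,pa,pb,x0,mat=True,delta=.4,kill=None):
    vs=[compd(p,pt,delta) for p,pt in ((a,pa),(b,pb)) if pt is not None]
    def cost(q):
        t=T(q[:3]); e=0
        parts=[t(P) for P in MAL]+([circ(0,0,50,0)+np.array([q[3],q[4],0])] if len(q)>3 else [])
        for p,m,roi in vs:
            X0,Y0,X1,Y1=roi; e+=((render(p,parts,roi)-m[Y0:Y1,X0:X1])**2).sum()
        return e
    x0=np.array(x0,float); st=[.006,.006,.1,.006,.006]
    sim=np.vstack([x0]+[x0+np.eye(len(x0))[i]*st[i] for i in range(len(x0))])
    r=minimize(cost,x0,method="Nelder-Mead",options=dict(initial_simplex=sim,xatol=1e-5,fatol=1e-3,maxiter=900)); return r.x,r.fun
E
python3 - <<'E'
from fit import *
import pickle; a,b=pickle.load(open("p0.pkl","rb"))
x0=[.70,-.035,-1.6,.695,-.045]
print(fitmal(a,b,(328,215),(298,160),x0)); print(fitmal(a,b,(328,215),None,x0));print(fitmal(a,b,None,(298,160),x0))
E
```

```text
(array([ 0.70053567, -0.0331219 , -1.49464404,  0.69364275, -0.03878428]), np.float64(51.77124730980253))
(array([ 0.70103975, -0.03370213, -1.49257888,  0.69373046, -0.03829138]), np.float64(18.40991738812489))
(array([ 0.69576035, -0.0330177 , -1.54800826,  0.69315602, -0.0394881 ]), np.float64(34.63488132299062))
```

```bash
cat > plan.py <<'E'
from h import *
from scipy.spatial.transform import Slerp
def rot(phi,tilt=0,axis_phi=None):
    """tool down with tool x at azimuth phi; tilt (rad): tool z leans toward heel-up, about horizontal axis at azimuth axis_phi (y-axis of thing)"""
    r=R.from_euler("z",phi)*R.from_euler("x",np.pi)
    if tilt:
        ax=np.array([np.cos(axis_phi),np.sin(axis_phi),0]); r=R.from_rotvec(-tilt*ax)*r
    return r
def cur():
    o=bot.get_obs(); q=o["tool_rot"]; return np.array(o["eef_pos"]),R.from_quat([q[1],q[2],q[3],q[0]])
def rows(p0,r0,p1,r1,n,g,nd=2):
    """n equal rows world-straight; prints compact"""
    out=[];p,r=p0.copy(),r0
    sl=Slerp([0,1],R.concatenate([r0,r1]))
    for i in range(1,n+1):
        tp=p0+(p1-p0)*i/n; tr=sl(i/n)
        d=np.round(r.inv().apply(tp-p)*100,nd); w=np.round(np.degrees((r.inv()*tr).as_rotvec()),1)
        out.append([float(x) for x in d]+[float(x) for x in w]+[g]); p=p+r.apply(d/100); r=r*R.from_rotvec(np.radians(w))
    return out,p,r
def show(wps,start=None):
    p,r=start or cur()
    for (p1,r1,n,g) in wps:
        o,p,r=rows(p,r,np.array(p1,float),r1,n,g)
        print("--",np.round(p,4)); 
        print(",".join(str([x+0.0 if x else 0 for x in q]).replace(" ","").replace(".0,",",").replace(".0]","]") for q in o))
    return p,r
def st():
    o=bot.get_obs(); p,r=cur(); z=r.apply([0,0,1]);x=r.apply([1,0,0])
    print("t",round(o["t"],1),"p",np.round(p,4),"z",np.round(z,3),"xaz",round(float(np.degrees(np.arctan2(x[1],x[0]))),2),"F",np.round(o["contact_force"],1),"w",round(o["gripper_width"]*85,1),"q",np.round(o["q"],3))
E
python3 - <<'E'
from plan import *
st()
r1=rot(0.076)
show([([.697,.0083,.20],r1,22,0),([.697,.0083,.06],r1,7,0)])
E
```

```text
t 2.2 p [0.2578 0.6239 0.2313] z [-0.  0. -1.] xaz 67.55 F [-0.2  0.7 -0.6] w 85.0 q [-1.287  0.477  0.022  1.555 -0.012  1.109 -0.083]
-- [0.697  0.0084 0.2   ]
[-1.82,2.91,0.14,0,0,2.9,0],[-1.68,3.01,0.14,0,0,2.8,0],[-1.52,3.08,0.15,0,0,2.9,0],[-1.37,3.15,0.14,0,0,2.9,0],[-1.21,3.22,0.14,0,0,2.9,0],[-1.04,3.28,0.14,0,0,2.8,0],[-0.88,3.32,0.14,0,0,2.9,0],[-0.71,3.36,0.15,0,0,2.9,0],[-0.54,3.4,0.14,0,0,2.9,0],[-0.37,3.41,0.14,0,0,2.8,0],[-0.2,3.43,0.14,0,0,2.9,0],[-0.03,3.44,0.14,0,0,2.9,0],[0.15,3.44,0.15,0,0,2.8,0],[0.32,3.42,0.14,0,0,2.9,0],[0.48,3.4,0.14,0,0,2.9,0],[0.66,3.37,0.14,0,0,2.9,0],[0.83,3.34,0.15,0,0,2.8,0],[0.99,3.29,0.14,0,0,2.9,0],[1.16,3.24,0.14,0,0,2.9,0],[1.32,3.17,0.14,0,0,2.9,0],[1.48,3.11,0.14,0,0,2.8,0],[1.63,3.02,0.15,0,0,2.9,0]
-- [0.697  0.0083 0.06  ]
[0,0,2,0,0,0,0],[0,0,2,0,0,0,0],[0,0,2,0,0,0,0],[0,0,2,0,0,0,0],[0,0,2,0,0,0,0],[0,0.01,2,0,0,0,0],[0,0,2,0,0,0,0]
```

```bash
cat >> plan.py <<'E'
from scipy.optimize import least_squares
def screw(wps,start=None):
    p,r=start or cur()
    for (p1,r1,n,g) in wps:
        p1=np.array(p1,float)
        w=np.degrees((r.inv()*r1).as_rotvec())/n
        def run(d,w):
            P,Q=p.copy(),r; dr=R.from_rotvec(np.radians(w))
            for _ in range(n): P=P+Q.apply(np.array(d)/100); Q=Q*dr
            return P,Q
        wr=np.round(w,2)
        d=least_squares(lambda d:(run(d,wr)[0]-p1)*100,r.inv().apply(p1-p)*100/n).x
        d=np.round(d,2); p,r=run(d,wr)
        print(n,"x",str([float(x) if x else 0 for x in list(d)+list(wr)]+[g]).replace(" ",""),"->",np.round(p,4),"err mm",np.round((p-p1)*1000,1))
    return p,r
E
python3 - <<'E'
from plan import *
r1=rot(0.076)
screw([([.697,.0083,.20],r1,20,0),([.697,.0083,.06],r1,7,0)])
E
```

```text
20 x [-0.14,3.98,0.16,0,0,3.16,0] -> [0.6974 0.0079 0.1993] err mm [ 0.4 -0.4 -0.7]
7 x [-0.01,-0.01,1.99,0,0,0,0] -> [0.6967 0.0085 0.06  ] err mm [-0.3  0.2 -0. ]
```

step_arm(
  increments=[
    [-0.14,3.98,0.16,0,0,3.16,0],
    [-0.14,3.98,0.16,0,0,3.16,0],
    [-0.14,3.98,0.16,0,0,3.16,0],
    [-0.14,3.98,0.16,0,0,3.16,0],
    [-0.14,3.98,0.16,0,0,3.16,0],
    [-0.14,3.98,0.16,0,0,3.16,0],
    [-0.14,3.98,0.16,0,0,3.16,0],
    [-0.14,3.98,0.16,0,0,3.16,0],
    [-0.14,3.98,0.16,0,0,3.16,0],
    [-0.14,3.98,0.16,0,0,3.16,0],
    [-0.14,3.98,0.16,0,0,3.16,0],
    [-0.14,3.98,0.16,0,0,3.16,0],
    [-0.14,3.98,0.16,0,0,3.16,0],
    [-0.14,3.98,0.16,0,0,3.16,0],
    [-0.14,3.98,0.16,0,0,3.16,0],
    [-0.14,3.98,0.16,0,0,3.16,0],
    [-0.14,3.98,0.16,0,0,3.16,0],
    [-0.14,3.98,0.16,0,0,3.16,0],
    [-0.14,3.98,0.16,0,0,3.16,0],
    [-0.14,3.98,0.16,0,0,3.16,0],
  ],
)

```text
t: 4.2
eef_pos: [0.6978, 0.0065, 0.1993]
tool_rot: [-0.0, 0.999, 0.037, 0.0]
contact_force: [1.1, 0.2, 0.4]
gripper_width: 1.0
```

```bash
python3 - <<'E'
from plan import *
from fit import *
st()
a=bot.read_camera("side"); b=bot.read_camera("top")
save(a,"1s.png"); save(b,"1t.png")
print(fitmal(a,b,(328,215),None,[.70,-.035,-1.5,.6936,-.0388]))
E
```

```text
t 4.2 p [0.6978 0.0065 0.1993] z [ 0.  0. -1.] xaz 4.24 F [1.1 0.2 0.4] w 85.0 q [-0.368  0.568  0.402  1.547 -0.242  1.076  0.167]
(array([ 0.70086774, -0.03418125, -1.49181111,  0.69458244, -0.03778999]), np.float64(23.963467566101606))
```

View pics/1s.png

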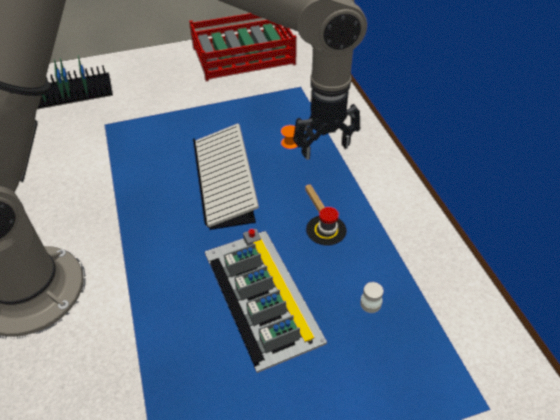

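```bash
python3 - <<'E'
from plan import *
a=bot.read_camera("side"); b=bot.read_camera("top")
p,r=cur(); print(proj(a,p),proj(b,p))
x=r.apply([1,0,0])*.0425; z=r.apply([0,0,1])
print(proj(a,np.array([p-.013*z+x,p-.013*z-x])))
im=cv2.cvtColor(a["pixels"],cv2.COLOR_RGB2BGR)[90:180,270:390]; cv2.imwrite("pics/1c.png",cv2.resize(im,None,fx=6,fy=6,interpolation=cv2.INTER_CUBIC))
screw([([.6972,.0083,.07],rot(.076),10,0),([.6972,.0083,.0075],rot(.076),5,0)])
E
```

```text
[[324.86694523 156.09028463]] [[282.89475447 141.96667166]]
[[342.47731029 146.89901255]
 [307.56246521 156.5778341 ]]
10 x [0,-0.02,1.29,0,0,-0.01,0] -> [0.6973 0.0084 0.0703] err mm [0.1 0.1 0.3]
5 x [0,0,1.26,0,0,-0.01,0] -> [0.6973 0.0083 0.0073] err mm [ 0.1  0.  -0.2]
```

View pics/1c.png

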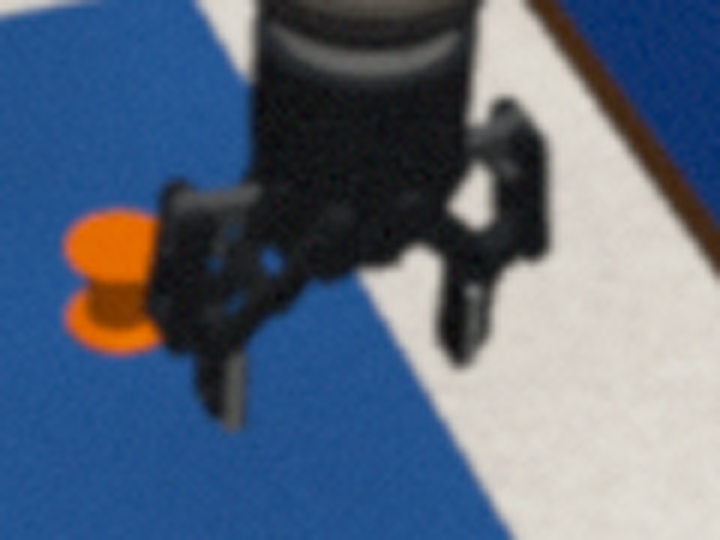

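step_arm(
  increments=[
    [0,-0.02,1.29,0,0,0,0],
    [0,-0.02,1.29,0,0,0,0],
    [0,-0.02,1.29,0,0,0,0],
    [0,-0.02,1.29,0,0,0,0],
    [0,-0.02,1.29,0,0,0,0],
    [0,-0.02,1.29,0,0,0,0],
    [0,-0.02,1.29,0,0,0,0],
    [0,-0.02,1.29,0,0,0,0],
    [0,-0.02,1.29,0,0,0,0],
    [0,-0.02,1.29,0,0,0,0],
    [0,0,1.26,0,0,0,0],
    [0,0,1.26,0,0,0,0],
    [0,0,1.26,0,0,0,0],
    [0,0,1.26,0,0,0,0],
    [0,0,1.26,0,0,0,0],
  ],
)

```text
t: 5.9
eef_pos: [0.6973, 0.0098, 0.0063]
tool_rot: [-0.0, 0.999, 0.038, 0.0]
contact_force: [0.3, 1.2, -0.9]
gripper_width: 1.002
```

```bash
python3 look.py 2; python3 -c "
from plan import *; st()"
```

```text
t 6.0 p [0.6957 0.0099 0.0049] z [-0.003 -0.    -1.   ] xaz 4.36 F [-0.5  0.6 -0. ] w 85.0 q [-0.316  0.788  0.316  1.652 -0.327  0.758  0.229]
```

View pics/2_s.png

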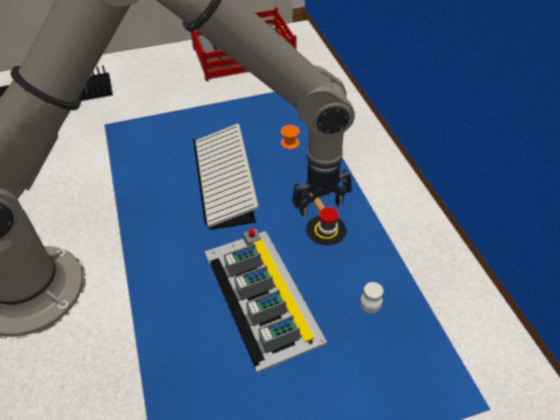

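step_arm(
  increments=[
    [0.1,0.1,-0.25,0,0,0,0],
    [0,0,0,0,0,0,0.5],
    [0,0,0,0,0,0,0.7],
    [0,0,0,0,0,0,1],
    [0,0,0,0,0,0,1],
    [0,0,0,0,0,0,1],
    [0,0,0,0,0,0,1],
    [0,0,0,0,0,0,1],
  ],
  squeeze=100,
)

```text
t: 6.8
eef_pos: [0.6984, 0.009, 0.0102]
tool_rot: [-0.0, 0.999, 0.038, 0.0]
contact_force: [-2.2, 1.1, 4.7]
gripper_width: 0.168
```

```bash
python3 look.py 3; python3 -c "
from plan import *; st()"
```

```text
t 6.9 p [0.6984 0.009  0.0102] z [ 0.  0. -1.] xaz 4.35 F [-2.4  0.7  5.7] w 14.0 q [-0.316  0.782  0.319  1.647 -0.325  0.764  0.229]
```

View pics/3_s.png

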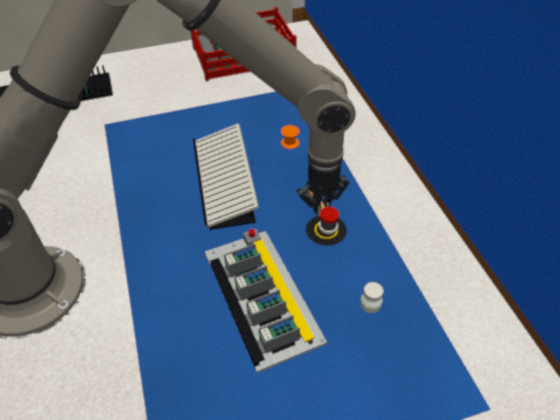

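step_arm(
  increments=[
    [0,0,-0.5,0,0,0,1],
    [0,0,-1,0,0,0,1],
    [0,0,-2,0,0,0,1],
    [0,0,-2,0,0,0,1],
    [0,0,-2,0,0,0,1],
    [0,0,-2,0,0,0,1],
    [0,0,-1,0,0,0,1],
    [0,0,-1,0,0,0,1],
    [0,0,0,0,0,0,1],
    [0,0,0,0,0,0,1],
  ],
)

```text
t: 7.9
eef_pos: [0.6979, 0.009, 0.1242]
tool_rot: [-0.0, 0.999, 0.038, -0.0]
contact_force: [-0.3, 0.9, -3.0]
gripper_width: 0.169
```

```bash
python3 look.py 4; python3 - <<'E'
from plan import *
st()
az=np.radians(-83.6); r1=rot(az)
screw([([.5533,-.024,.13],r1,15,1)])
E
```

```text
t 8.0 p [0.6976 0.009  0.1236] z [-0.002 -0.    -1.   ] xaz 4.36 F [ 0.4 -0.6 -1.9] w 14.3 q [-0.353  0.645  0.374  1.603 -0.274  0.948  0.19 ]
15 x [-0.71,0.83,-0.04,0.01,0.01,5.86,1] -> [ 0.553  -0.0238  0.1296] err mm [-0.3  0.2 -0.4]
```

View pics/4_s.png

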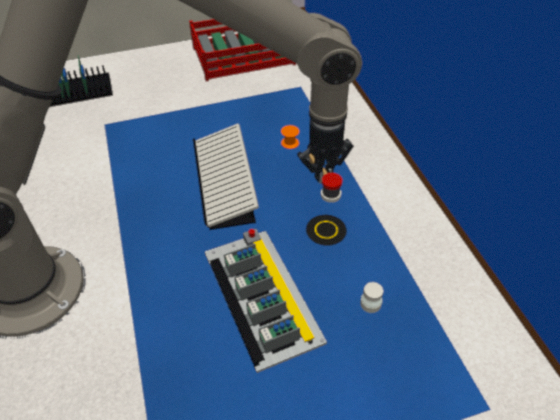

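step_arm(
  increments=[
    [-0.71,0.83,-0.04,0,0,5.86,1],
    [-0.71,0.83,-0.04,0,0,5.86,1],
    [-0.71,0.83,-0.04,0,0,5.86,1],
    [-0.71,0.83,-0.04,0,0,5.86,1],
    [-0.71,0.83,-0.04,0,0,5.86,1],
    [-0.71,0.83,-0.04,0,0,5.86,1],
    [-0.71,0.83,-0.04,0,0,5.86,1],
    [-0.71,0.83,-0.04,0,0,5.86,1],
    [-0.71,0.83,-0.04,0,0,5.86,1],
    [-0.71,0.83,-0.04,0,0,5.86,1],
    [-0.71,0.83,-0.04,0,0,5.86,1],
    [-0.71,0.83,-0.04,0,0,5.86,1],
    [-0.71,0.83,-0.04,0,0,5.86,1],
    [-0.71,0.83,-0.04,0,0,5.86,1],
    [-0.71,0.83,-0.04,0,0,5.86,1],
    [0,0,0,0,0,0,1],
    [0,0,0,0,0,0,1],
  ],
)

```text
t: 9.7
eef_pos: [0.5539, -0.0237, 0.1306]
tool_rot: [0.0, 0.747, -0.665, 0.0]
contact_force: [0.3, 0.9, -1.7]
gripper_width: 0.165
```

```bash
python3 look.py 5; python3 - <<'E'
from plan import *
from fit import *
st()
p,r=cur()
h=p+r.apply([0,.043,.0102]); print("head white face",h)
a=bot.read_camera("side"); b=bot.read_camera("top")
print(proj(a,h+[0,0,.05]),proj(b,h+[0,0,.05]))
for q in (a,b):
    try: m,ce,n=biggest(colmask(q,"red"),proj(q,h+[0,0,.05])[0],40); print(ce,n)
    except Exception as e: print(e)
print("pin",proj(a,[.5106,-.0288,.05]),proj(b,[.5106,-.0288,.05]))
im=cv2.cvtColor(a["pixels"],cv2.COLOR_RGB2BGR)[140:280,190:330]; cv2.imwrite("pics/5c.png",cv2.resize(im,None,fx=5,fy=5,interpolation=cv2.INTER_CUBIC))
E
```

```text
t 9.8 p [ 0.5543 -0.0242  0.1308] z [ 0.001 -0.    -1.   ] xaz -83.44 F [ 0.   0.1 -1.9] w 13.8 q [-0.684  0.523  0.818  1.977 -0.504  0.854 -1.047]
head white face [ 0.5115931  -0.02908491  0.12058115]
[[249.289204   194.39373598]] [[297.61593534 224.29988867]]
[249.44202899 195.78623188] 276
max() iterable argument is empty
pin [[251.54275903 230.44966908]] [[294.99968132 229.65554131]]
```

View pics/5c.png

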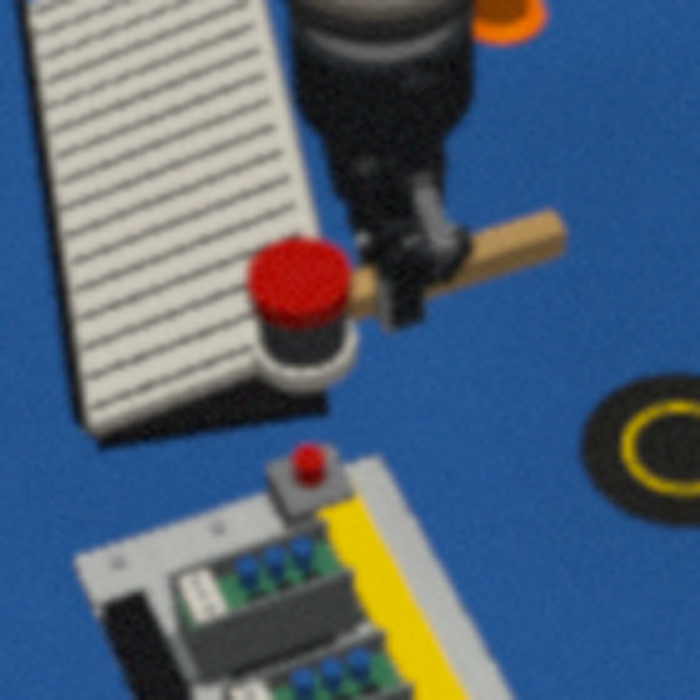

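View pics/5_t.png

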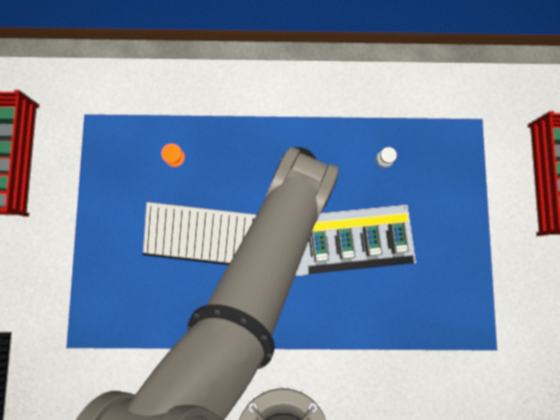

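step_arm(
  increments=[
    [0,0,1.5,0,0,0,1],
    [0,0,1.5,0,0,0,1],
    [0,0,1.5,0,0,0,1],
    [0,0,1,0,0,0,1],
    [0,0,0.7,0,0,0,1],
    [0,0,0.3,0,0,0,1],
    [0,0,0.1,0,0,0,1],
    [0,0,0,0,0,0,1],
  ],
  squeeze=110,
)

```text
t: 10.7
eef_pos: [0.554, -0.0239, 0.065]
tool_rot: [-0.0, 0.746, -0.666, 0.0]
contact_force: [-0.1, 0.8, -2.6]
gripper_width: 0.165
```

```bash
python3 look.py 6; python3 - <<'E'
from plan import *
st()
a=bot.read_camera("side")
im=cv2.cvtColor(a["pixels"],cv2.COLOR_RGB2BGR)[140:280,190:330]; cv2.imwrite("pics/6c.png",cv2.resize(im,None,fx=5,fy=5,interpolation=cv2.INTER_CUBIC))
E
```

```text
t 10.8 p [ 0.5541 -0.0239  0.0652] z [ 0.001  0.    -1.   ] xaz -83.55 F [-1.   0.8 -2.2] w 13.8 q [-0.61   0.614  0.723  2.013 -0.603  0.737 -0.972]
```

View pics/6c.png

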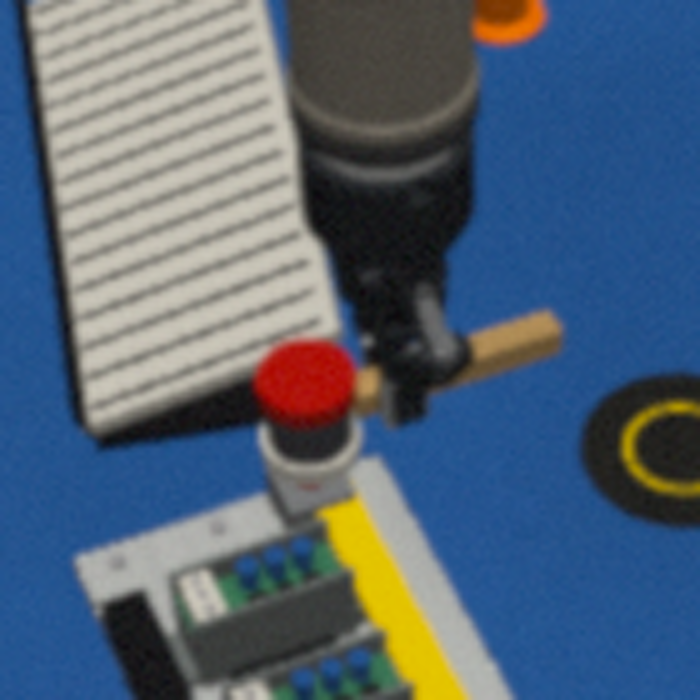

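step_arm(
  increments=[
    [0,0,0.3,0,0,0,1],
    [0,0,0.2,0,0,0,1],
    [0,0,0.2,0,0,0,1],
    [0,0,0.2,0,0,0,1],
    [0,0,0.2,0,0,0,1],
    [0,0,0,0,0,0,1],
  ],
  squeeze=115,
)

```text
t: 11.45
eef_pos: [0.554, -0.0238, 0.0537]
tool_rot: [-0.0, 0.746, -0.666, 0.0]
contact_force: [1.1, 1.1, 1.0]
gripper_width: 0.16
```

step_arm(
  increments=[
    [0,0,0.2,0,0,0,1],
    [0,0,0.15,0,0,0,1],
    [0,0,0.15,0,0,0,1],
    [0,0,0,0,0,0,1],
  ],
)

```text
t: 11.85
eef_pos: [0.554, -0.0238, 0.0487]
tool_rot: [-0.0, 0.746, -0.666, 0.0]
contact_force: [0.7, 1.0, 2.4]
gripper_width: 0.16
```

```bash
python3 look.py 7; python3 - <<'E'
from plan import *
st()
a=bot.read_camera("side")
im=cv2.cvtColor(a["pixels"],cv2.COLOR_RGB2BGR)[180:350,190:340]; cv2.imwrite("pics/7c.png",cv2.resize(im,None,fx=4,fy=4,interpolation=cv2.INTER_CUBIC))
E
```

```text
t 11.9 p [ 0.5539 -0.0238  0.0487] z [ 0. -0. -1.] xaz -83.55 F [1.7 1.9 0.9] w 13.7 q [-0.591  0.637  0.697  2.018 -0.627  0.708 -0.954]
```

View pics/7c.png

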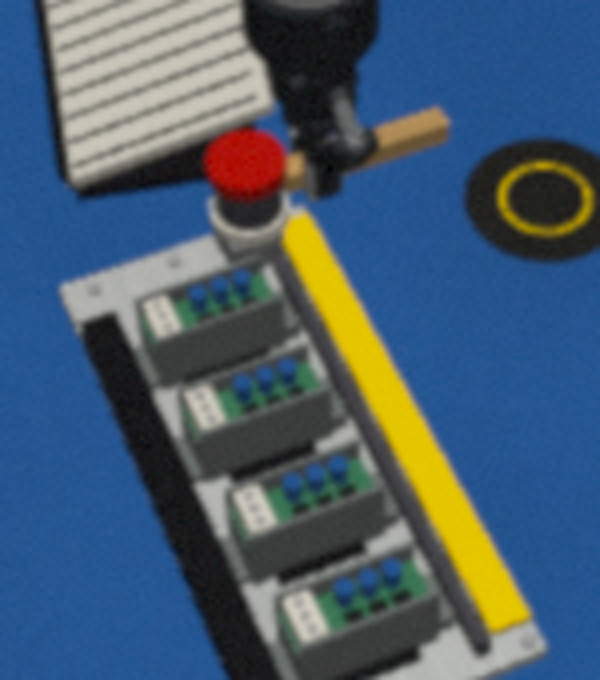

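step_arm(
  increments=[
    [0,0,0.1,0,0,0,1],
    [0,0,0,0,0,0,1],
  ],
)

```text
t: 12.2
eef_pos: [0.554, -0.0238, 0.048]
tool_rot: [-0.0, 0.746, -0.666, 0.0]
contact_force: [1.4, 2.2, 5.7]
gripper_width: 0.16
```

step_arm(
  increments=[
    [0,0,0.1,0,0,0,1],
    [0,0,0,0,0,0,1],
  ],
)

```text
t: 12.4
eef_pos: [0.5542, -0.0239, 0.0476]
tool_rot: [-0.001, 0.746, -0.666, 0.0]
contact_force: [0.0, 2.6, 11.6]
gripper_width: 0.163
```

step_arm(
  increments=[
    [0,0,0.1,0,0,0,1],
    [0,0,0,0,0,0,1],
  ],
)

```text
t: 12.6
eef_pos: [0.5545, -0.0239, 0.0472]
tool_rot: [-0.001, 0.746, -0.666, -0.0]
contact_force: [-1.1, 2.2, 18.9]
gripper_width: 0.163
```

step_arm(
  increments=[
    [0,0,-0.5,0,0,0,1],
    [0,0,-1.5,0,0,0,1],
    [0,0,-2,0,0,0,1],
    [0,0,-2,0,0,0,1],
    [0,0,-2,0,0,0,1],
    [0,0,-1,0,0,0,1],
    [0,0,0,0,0,0,1],
  ],
)

```text
t: 13.3
eef_pos: [0.5542, -0.0241, 0.137]
tool_rot: [-0.001, 0.746, -0.666, 0.001]
contact_force: [0.2, -0.4, -1.0]
gripper_width: 0.163
```

```bash
python3 look.py 8; python3 - <<'E'
from plan import *
from fit import *
st()
a=bot.read_camera("side")
im=cv2.cvtColor(a["pixels"],cv2.COLOR_RGB2BGR)[180:350,190:340]; cv2.imwrite("pics/8c.png",cv2.resize(im,None,fx=4,fy=4,interpolation=cv2.INTER_CUBIC))
t=T([.4838,-.1929,.1125])
for z in (38,39.2,40,50): print(z,proj(a,t(np.array([[45,160,z]])/1000)))
print(biggest(colmask(a,"red"),np.array([252,236]),12)[1:])
m,ce,n=biggest(colmask(a,"yellow"),np.array([282,290]),30)
for k in (0,19.2): 
  pp=t(boxpts(41+k,63+k,-140,140,24.5,30.5)); print(k,proj(a,pp).mean(0),ce)
for u in proj(a,t(np.array([[59,-120,24],[59,120,24],[59,0,24]])/1000)): print(u)
E
```

```text
t 13.4 p [ 0.5532 -0.0237  0.1353] z [-0.001  0.    -1.   ] xaz -83.54 F [-0.3  0.3 -2.2] w 13.8 q [-0.692  0.517  0.826  1.976 -0.498  0.864 -1.053]
38 [[251.78103186 233.78014504]]
39.2 [[251.75611329 233.45153702]]
40 [[251.73948133 233.23220683]]
50 [[251.53025089 230.47302816]]
(array([251.5, 234.5]), np.int32(20))
0 [284.32094424 291.12301804] [290.88868101 286.39943873]
19.2 [292.3779539  288.05131394] [290.88868101 286.39943873]
[309.41874699 332.03549081]
[264.07805755 247.80755715]
[285.30205006 287.23468221]
```

View pics/8c.png

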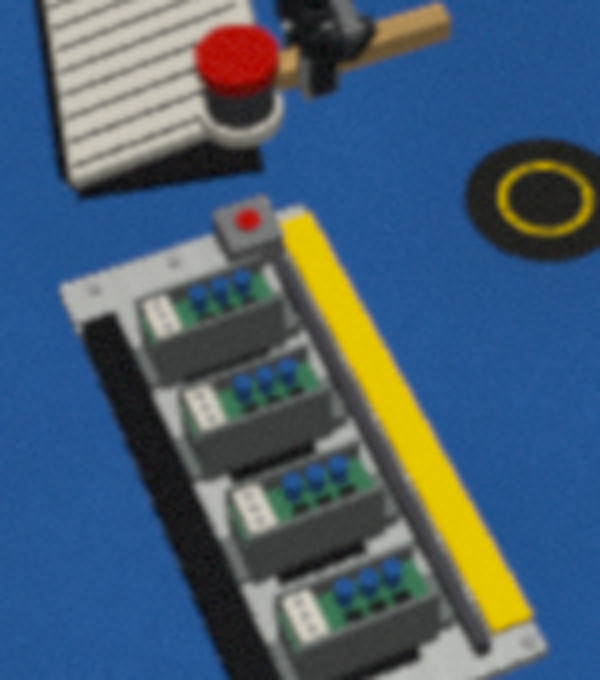

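```bash
python3 - <<'E'
from plan import *
r=rot(np.radians(-83.55))
screw([([.7365,-.0337,.11],r,8,1),([.7365,-.0337,.02],r,5,1)])
E
```

```text
8 x [0.38,-2.27,0.31,0.01,0,0,1] -> [ 0.7367 -0.0335  0.11  ] err mm [ 0.2  0.2 -0. ]
5 x [0,0.01,1.8,0,0,0,1] -> [ 0.7362 -0.0335  0.02  ] err mm [-0.3  0.2 -0. ]
```

step_arm(
  increments=[
    [0.38,-2.27,0.31,0,0,0,1],
    [0.38,-2.27,0.31,0,0,0,1],
    [0.38,-2.27,0.31,0,0,0,1],
    [0.38,-2.27,0.31,0,0,0,1],
    [0.38,-2.27,0.31,0,0,0,1],
    [0.38,-2.27,0.31,0,0,0,1],
    [0.38,-2.27,0.31,0,0,0,1],
    [0.38,-2.27,0.31,0,0,0,1],
    [0,0,1.8,0,0,0,1],
    [0,0,1.8,0,0,0,1],
    [0,0,1.8,0,0,0,1],
    [0,0,1.8,0,0,0,1],
    [0,0,1,0,0,0,1],
    [0,0,0,0,0,0,1],
    [0,0,0,0,0,0,1],
  ],
)

```text
t: 14.95
eef_pos: [0.7377, -0.0338, 0.0293]
tool_rot: [-0.0, 0.746, -0.666, 0.0]
contact_force: [0.3, -0.2, -1.0]
gripper_width: 0.163
```

```bash
python3 - <<'E'
from plan import *
from fit import *
st()
p,r=cur(); h=p+r.apply([0,.043,.0098]); print(h)
a=bot.read_camera("side"); b=bot.read_camera("top")
print(proj(a,h+[0,0,.05]),proj(b,h+[0,0,.05]))
for q in (a,b):
    try: m,ce,n=biggest(colmask(q,"red"),proj(q,h+[0,0,.05])[0],40); print(ce,n)
    except Exception as e: print(e)
im=cv2.cvtColor(a["pixels"],cv2.COLOR_RGB2BGR)[150:270,270:400]; cv2.imwrite("pics/9c.png",cv2.resize(im,None,fx=5,fy=5,interpolation=cv2.INTER_CUBIC))
save(b,"9t.png")
E
```

```text
t 14.9 p [ 0.7377 -0.0338  0.0293] z [ 0. -0. -1.] xaz -83.55 F [ 0.3 -0.2 -1. ] w 13.8 q [-0.447  0.9    0.672  1.547 -0.654  0.929 -1.016]
[ 0.69499908 -0.03863446  0.01944056]
[[327.78584648 209.76096537]] [[299.34746246 157.29162817]]
[327.85654008 211.24472574] 237
[302.07692308 158.34615385] 156
```

View pics/9c.png

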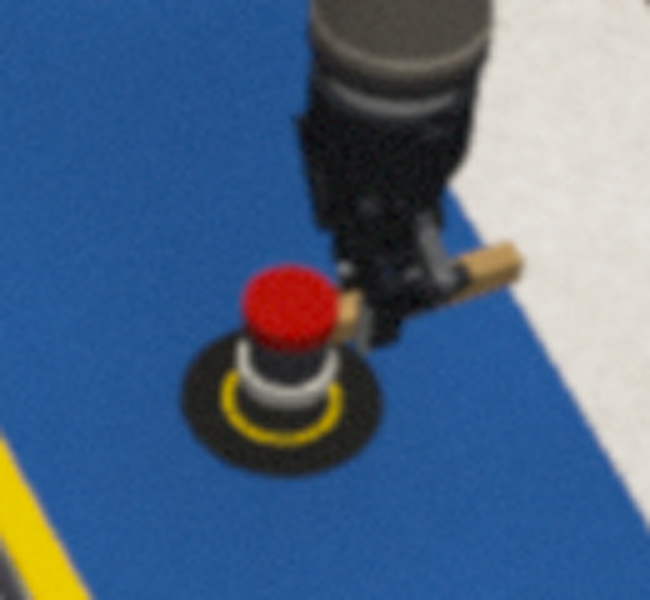

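View pics/9t.png

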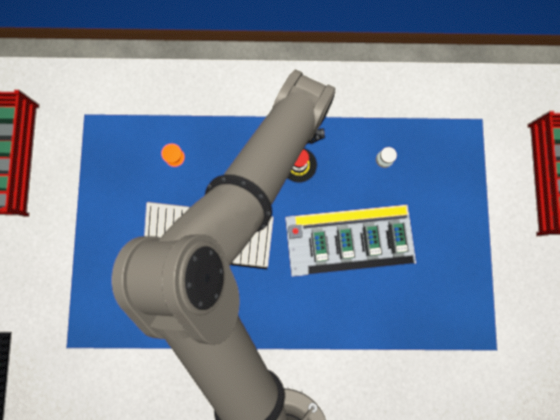

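step_arm(
  increments=[
    [0,0.12,0.6,0,0,0,1],
    [0,0,0.6,0,0,0,1],
    [0,0,0.4,0,0,0,1],
    [0,0,0.2,0,0,0,1],
    [0,0,0.1,0,0,0,1],
    [0,0,0,0,0,0,1],
  ],
)

```text
t: 15.65
eef_pos: [0.7362, -0.0338, 0.0103]
tool_rot: [0.0, 0.746, -0.666, -0.0]
contact_force: [-2.4, 1.0, 2.7]
gripper_width: 0.158
```

Contact on the mat. Release and rise.

step_arm(
  increments=[
    [0,0,0,0,0,0,0.7],
    [0,0,0,0,0,0,0.4],
    [0,0,0,0,0,0,0.3],
    [0,0,0,0,0,0,0.3],
    [0,0,-0.5,0,0,0,0.3],
    [0,0,-2,0,0,0,0.3],
    [0,0,-3,0,0,0,0.3],
    [0,0,-4,0,0,0,0.4],
    [0,0,-4,0,0,0,0.4],
    [0,0,-3,0,0,0,0.4],
    [0,0,0,0,0,0,0.4],
  ],
)

```text
t: 16.75
eef_pos: [0.7394, -0.0353, 0.1827]
tool_rot: [-0.003, 0.746, -0.666, 0.004]
contact_force: [-0.3, -0.3, -1.0]
gripper_width: 0.599
```

```bash
python3 - <<'E'
from plan import *
from fit import *
st()
a=bot.read_camera("side"); b=bot.read_camera("top")
save(a,"10s.png");save(b,"10t.png")
print(fitmal(a,b,(326,232),None,[.6938,-.0386,3.25,.6936,-.0388]))
F=T([.4838,-.1929,.1125]); 
for y in (-102,-34,34,102): print(y,F(np.array([[0,y,0]])/1000))
E
```

```text
t 16.8 p [ 0.7394 -0.0353  0.1827] z [ 0.01  -0.001 -1.   ] xaz -83.58 F [-0.3 -0.3 -1. ] w 50.9 q [-0.5    0.744  0.779  1.468 -0.551  1.145 -1.087]
(array([ 0.66110468, -0.03862408,  3.23239234,  0.69347654, -0.03835066]), np.float64(10.334611090200022))
-102 [[ 0.49525081 -0.29425521  0.        ]]
-34 [[ 0.48761694 -0.22668507  0.        ]]
34 [[ 0.47998306 -0.15911493  0.        ]]
102 [[ 0.47234919 -0.09154479  0.        ]]
```

View pics/10s.png

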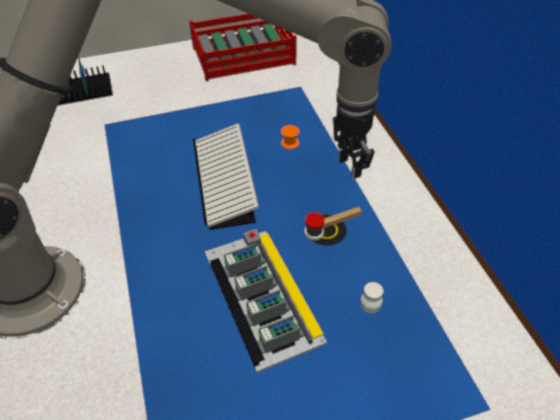

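```bash
cat > kin.py <<'E'
import numpy as np, itertools
from scipy.optimize import least_squares
from scipy.spatial.transform import Rotation as R
D=[([.2578,.6239,.2313],[0,0,-1],67.55,[-1.287,.477,.022,1.555,-.012,1.109,-.083]),
([.6978,.0065,.1993],[0,0,-1],4.24,[-.368,.568,.402,1.547,-.242,1.076,.167]),
([.6957,.0099,.0049],[-.003,0,-1],4.36,[-.316,.788,.316,1.652,-.327,.758,.229]),
([.6976,.009,.1236],[-.002,0,-1],4.36,[-.353,.645,.374,1.603,-.274,.948,.19]),
([.5543,-.0242,.1308],[.001,0,-1],-83.44,[-.684,.523,.818,1.977,-.504,.854,-1.047]),
([.5541,-.0239,.0652],[.001,0,-1],-83.55,[-.61,.614,.723,2.013,-.603,.737,-.972]),
([.7377,-.0338,.0293],[0,0,-1],-83.55,[-.447,.9,.672,1.547,-.654,.929,-1.016]),
([.7394,-.0353,.1827],[.01,-.001,-1],-83.58,[-.5,.744,.779,1.468,-.551,1.145,-1.087])]
def fk(q,L,sg):
    h,l1,l2,l3,off,o7=L[:6]
    r=R.from_euler("z",sg[0]*q[0]+off); p=np.array([0,0,h])
    p=p+r.apply([L[6],L[7],0])
    r=r*R.from_euler("y",q[1])*R.from_euler("z",sg[1]*q[2]); p=p+r.apply([0,0,l1])
    r=r*R.from_euler("y",q[3])*R.from_euler("z",sg[2]*q[4]); p=p+r.apply([0,0,l2])
    r=r*R.from_euler("y",q[5])*R.from_euler("z",sg[3]*q[6]+o7); p=p+r.apply([0,0,l3]); return p,r
def res(L,sg):
    e=[]
    for p,z,xa,q in D:
        P,r=fk(q,L,sg); x=np.array([np.cos(np.radians(xa)),np.sin(np.radians(xa)),0])
        e+=list((P-p)*1)+list((r.apply([0,0,1])-z)*.3)+list((r.apply([1,0,0])-x)*.3)
    return np.array(e)
if __name__=="__main__":
    out=[]
    for sg in itertools.product((1,-1),repeat=4):
        for off in (0,1.5,3,-1.5):
          for o7 in (0,1.57,3.14,-1.57):
            s=least_squares(res,[.3,.4,.4,.3,off,o7,0,0],args=(sg,)); out.append((s.cost,sg,s.x))
    out.sort(key=lambda t:t[0])
    for o in out[:2]: print(o[0],o[1],np.round(o[2],4).tolist()); 
    print(np.round(res(out[0][2],out[0][1]).reshape(-1,9)[:,:3],4))
E
python3 kin.py
```

```text
0.00013239581837000265 (-1, -1, -1, -1) [-0.0768, 0.5331, 0.4723, -0.0529, -0.0365, -3.178, 0.0034, -0.0356]
0.00013239581837000316 (-1, -1, -1, -1) [-0.0768, 0.5331, 0.4723, -0.0529, -0.0365, 3.1052, 0.0034, -0.0356]
[[-0.0028 -0.0015  0.0082]
 [ 0.0004  0.0007  0.0019]
 [-0.0015 -0.      0.0029]
 [ 0.0002  0.0005  0.0021]
 [ 0.0039  0.0047 -0.0027]
 [ 0.0013  0.004  -0.003 ]
 [-0.0015 -0.0052 -0.0043]
 [-0.001  -0.0042 -0.0051]]
```

```bash
cat > mods.py <<'E'
from plan import *
FX=np.array([.4838,-.1929,0.]); FY=.1125
DK=np.array([.4960,.1947,.046]); DY=-.106
Rf=R.from_euler("z",FY); Rd=R.from_euler("z",DY)*R.from_euler("y",-np.radians(18))
def pose(p,r): return (np.array(p,float),r)
def mul(a,b): return (a[0]+a[1].apply(b[0]), a[1]*b[1])
def inv(a): return (-a[1].inv().apply(a[0]), a[1].inv())
def seated(y,x=0.,dz=0.): return (FX+Rf.apply([x,y,.010+dz]),Rf)
def tilted(y,deg,dx=0.,dz=0.):
    r=Rf*R.from_euler("y",-np.radians(deg)); tip=FX+Rf.apply([-.056+dx,y,.010+dz]); return (tip+r.apply([.056,0,0]),r)
def ondeck(y,x=-.003,dz=0.): return (DK+Rd.apply([x,y,dz]),Rd)
def tool_in_mod(pre=-14,gx=0.,gz=.031):
    # tool x along module -y ; tool z down, leaning by pre degrees
    r=R.from_euler("y",-np.radians(pre))*R.from_euler("z",-np.pi/2)*R.from_euler("x",np.pi)
    return (np.array([gx,0,gz])+r.apply([0,0,.019]), r)
def tool(M,Tm): return mul(M,Tm)
def back(t,d): return (t[0]-t[1].apply([0,0,d]),t[1])
def up(t,d): return (t[0]+np.array([0,0,d]),t[1])
E
python3 - <<'E'
from mods import *
Tm=tool_in_mod()
g=tool(seated(.102),Tm); print(g[0],g[1].apply([0,0,1]),g[1].apply([1,0,0]))
w=up(g,.15)
screw([(*w,12,.4),(*up(g,.04),6,.4)])
E
```

```text
[ 0.46778173 -0.09206081  0.02256438] [-0.2403926  -0.02715884 -0.97029573] [ 1.12262845e-01 -9.93678546e-01 -1.38777878e-17]
12 x [0.23,2.27,0.29,-1.18,0,0,0.4] -> [ 0.4679 -0.0922  0.1727] err mm [ 0.1 -0.2  0.1]
6 x [0,-0.44,1.78,0,0,0,0.4] -> [ 0.4677 -0.0922  0.0627] err mm [-0.1 -0.2  0.1]
```

step_arm(
  increments=[
    [0.23,2.27,0.29,-1.18,0,0,0.4],
    [0.23,2.27,0.29,-1.18,0,0,0.4],
    [0.23,2.27,0.29,-1.18,0,0,0.4],
    [0.23,2.27,0.29,-1.18,0,0,0.4],
    [0.23,2.27,0.29,-1.18,0,0,0.4],
    [0.23,2.27,0.29,-1.18,0,0,0.4],
    [0.23,2.27,0.29,-1.18,0,0,0.4],
    [0.23,2.27,0.29,-1.18,0,0,0.4],
    [0.23,2.27,0.29,-1.18,0,0,0.4],
    [0.23,2.27,0.29,-1.18,0,0,0.4],
    [0.23,2.27,0.29,-1.18,0,0,0.4],
    [0.23,2.27,0.29,-1.18,0,0,0.4],
    [0,0,0,0,0,0,0.4],
    [0,0,0,0,0,0,0.4],
  ],
)

```text
t: 18.25
eef_pos: [0.4672, -0.0917, 0.1709]
tool_rot: [0.092, 0.74, -0.661, -0.082]
contact_force: [0.2, 0.5, 1.0]
gripper_width: 0.601
```

```bash
python3 look.py 11; python3 - <<'E'
from mods import *
st()
g=tool(seated(.102),tool_in_mod())
screw([(*up(g,.04),6,.4),(*g,5,.4)])
E
```

```text
t 18.4 p [ 0.4681 -0.0916  0.171 ] z [-0.243 -0.028 -0.97 ] xaz -83.5 F [0.  0.  0.1] w 51.3 q [-0.639  0.497  0.9    1.959 -0.331  1.125 -1.031]
6 x [0.01,-0.43,1.75,0.02,0,0.01,0.4] -> [ 0.4676 -0.0923  0.0629] err mm [-0.2 -0.2  0.3]
5 x [0,-0.2,0.78,0,0,0,0.4] -> [ 0.4678 -0.0923  0.0226] err mm [ 0.1 -0.2  0.1]
```

View pics/11_s.png

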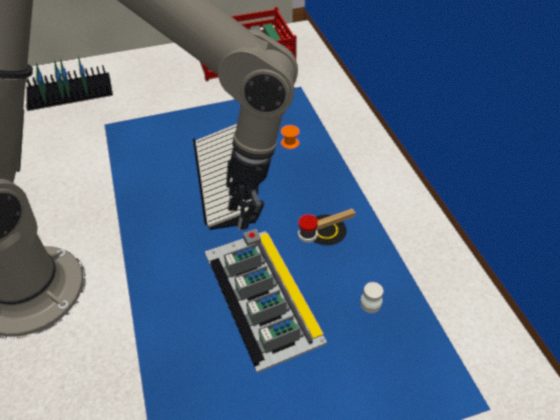

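step_arm(
  increments=[
    [0.01,-0.43,1.75,0,0,0,0.4],
    [0.01,-0.43,1.75,0,0,0,0.4],
    [0.01,-0.43,1.75,0,0,0,0.4],
    [0.01,-0.43,1.75,0,0,0,0.4],
    [0.01,-0.43,1.75,0,0,0,0.4],
    [0.01,-0.43,1.75,0,0,0,0.4],
    [0,0,0,0,0,0,0.4],
    [0,0,0,0,0,0,0.4],
  ],
)

```text
t: 19.15
eef_pos: [0.4671, -0.0928, 0.0631]
tool_rot: [0.092, 0.74, -0.661, -0.082]
contact_force: [0.5, -0.2, 0.1]
gripper_width: 0.596
```

```bash
python3 - <<'E'
from mods import *
st()
a=bot.read_camera("side")
im=cv2.cvtColor(a["pixels"],cv2.COLOR_RGB2BGR)[150:320,190:350]; cv2.imwrite("pics/12c.png",cv2.resize(im,None,fx=4,fy=4,interpolation=cv2.INTER_CUBIC))
g=tool(seated(.102),tool_in_mod())
screw([(*g,5,.4)])
E
```

```text
t 19.1 p [ 0.4671 -0.0928  0.0631] z [-0.243 -0.028 -0.969] xaz -83.53 F [ 0.5 -0.2  0.1] w 50.7 q [-0.533  0.657  0.773  2.023 -0.468  0.928 -0.937]
5 x [-0.02,-0.21,0.79,0.03,-0.01,0,0.4] -> [ 0.4679 -0.0918  0.0227] err mm [0.1 0.2 0.1]
```

View pics/12c.png

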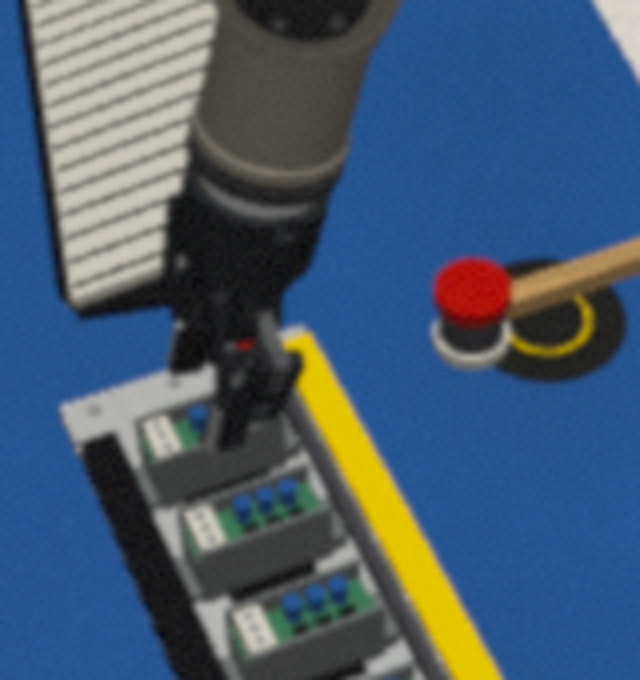

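step_arm(
  increments=[
    [-0.02,-0.21,0.79,0,0,0,0.4],
    [-0.02,-0.21,0.79,0,0,0,0.4],
    [-0.02,-0.21,0.79,0,0,0,0.4],
    [-0.02,-0.21,0.79,0,0,0,0.4],
    [-0.02,-0.21,0.79,0,0,0,0.4],
    [0,0,0,0,0,0,0.4],
    [0,0,0,0,0,0,0.4],
  ],
)

```text
t: 19.9
eef_pos: [0.4669, -0.0918, 0.022]
tool_rot: [0.092, 0.74, -0.661, -0.082]
contact_force: [-0.9, -1.0, 0.2]
gripper_width: 0.598
```

```bash
python3 - <<'E'
from mods import *
st()
a=bot.read_camera("side")
im=cv2.cvtColor(a["pixels"],cv2.COLOR_RGB2BGR)[170:320,190:350]; cv2.imwrite("pics/13c.png",cv2.resize(im,None,fx=4,fy=4,interpolation=cv2.INTER_CUBIC))
g=tool(seated(.102),tool_in_mod())
screw([(*g,1,.4)])
E
```

```text
t 19.9 p [ 0.4669 -0.0918  0.022 ] z [-0.244 -0.028 -0.969] xaz -83.56 F [-0.9 -1.   0.2] w 50.8 q [-0.495  0.721  0.717  2.034 -0.522  0.857 -0.905]
1 x [0.03,-0.05,-0.04,0.16,-0.01,-0.01,0.4] -> [ 0.4678 -0.0921  0.0225] err mm [-0. -0. -0.]
```

View pics/13c.png

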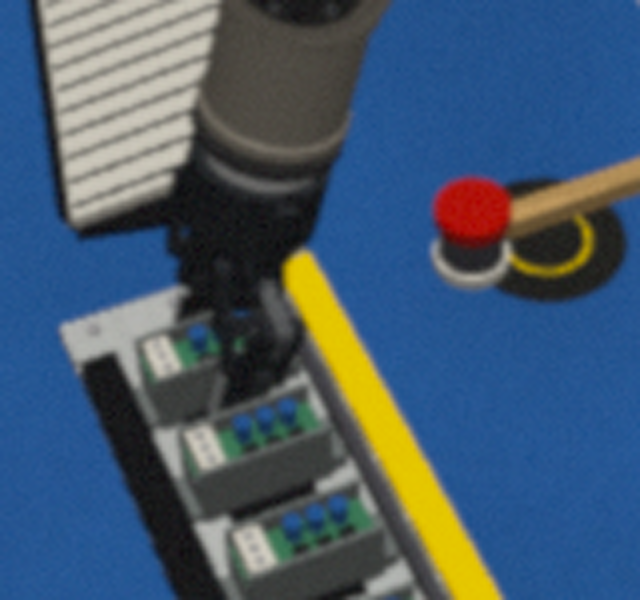

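step_arm(
  increments=[
    [0,0,0,0,0,0,0.6],
    [0,0,0,0,0,0,0.8],
    [0,0,0,0,0,0,1],
    [0,0,0,0,0,0,1],
    [0,0,0,0,0,0,1],
    [0,0,0,0,0,0,1],
  ],
  squeeze=80,
)

```text
t: 20.55
eef_pos: [0.4676, -0.0919, 0.0227]
tool_rot: [0.092, 0.74, -0.661, -0.082]
contact_force: [0.2, -0.4, 5.8]
gripper_width: 0.392
```

```bash
python3 - <<'E'
from mods import *
st()
y=.102
c=cur(); Tm=mul(inv(seated(y)),c); print(Tm[0])
import pickle; pickle.dump((Tm[0],Tm[1].as_quat()),open("Tm.pkl","wb"))
e=screw([(*tool(tilted(y,18,0,.0005),Tm),9,1),(*tool(tilted(y,18,.018,.001),Tm),5,1)])
e=screw([(*up(tool(tilted(y,18,.018,.001),Tm),.11),7,1)],e)
E
```

```text
t 20.6 p [ 0.4676 -0.0919  0.0227] z [-0.242 -0.028 -0.97 ] xaz -83.55 F [ 0.2 -0.4  5.8] w 33.3 q [-0.495  0.719  0.718  2.033 -0.522  0.857 -0.905]
[-0.0047044   0.00021928  0.01274625]
9 x [0,0.09,-0.17,2.0,0,0,1] -> [ 0.4613 -0.0926  0.0388] err mm [0.  0.  0.3]
5 x [0,-0.36,0.02,0,0,0,1] -> [ 0.4792 -0.0905  0.039 ] err mm [0.1 0.  0. ]
7 x [0,-0.11,-1.57,0,0,0,1] -> [ 0.4794 -0.0905  0.1492] err mm [0.3 0.1 0.2]
```

step_arm(
  increments=[
    [0,0.09,-0.17,2,0,0,1],
    [0,0.09,-0.17,2,0,0,1],
    [0,0.09,-0.17,2,0,0,1],
    [0,0.09,-0.17,2,0,0,1],
    [0,0,0,0,0,0,1],
  ],
)

```text
t: 21.05
eef_pos: [0.4645, -0.0921, 0.03]
tool_rot: [0.039, 0.744, -0.666, -0.036]
contact_force: [0.3, 0.6, -2.0]
gripper_width: 0.388
```

step_arm(
  increments=[
    [0,0.09,-0.17,2,0,0,1],
    [0,0.09,-0.17,2,0,0,1],
    [0,0.09,-0.17,2,0,0,1],
    [0,0.09,-0.17,2,0,0,1],
    [0,0.09,-0.17,2,0,0,1],
    [0,0,0,0,0,0,1],
  ],
)

```text
t: 21.65
eef_pos: [0.461, -0.0922, 0.0385]
tool_rot: [-0.026, 0.745, -0.666, 0.022]
contact_force: [0.8, -0.5, -2.6]
gripper_width: 0.385
```

```bash
cat > v.py <<'E'
import sys
from mods import *
st()
a=bot.read_camera("side")
x0,y0,x1,y1=map(int,sys.argv[2:6])
im=cv2.cvtColor(a["pixels"],cv2.COLOR_RGB2BGR)[y0:y1,x0:x1]; s=min(640/(x1-x0),600/(y1-y0)); cv2.imwrite("pics/"+sys.argv[1],cv2.resize(im,None,fx=s,fy=s,interpolation=cv2.INTER_CUBIC))
E
python3 v.py 14c.png 190 170 350 320
```

```text
t 21.6 p [ 0.461  -0.0922  0.0385] z [ 0.067  0.008 -0.998] xaz -83.59 F [ 0.8 -0.5 -2.6] w 32.7 q [-0.429  0.503  0.623  2.26  -0.682  0.491 -0.725]
```

View pics/14c.png

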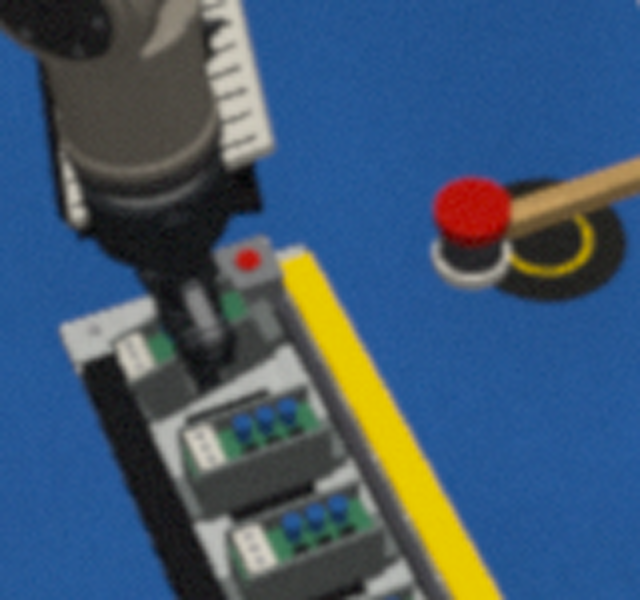

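step_arm(
  increments=[
    [0,-0.36,0,0,0,0,1],
    [0,-0.36,0,0,0,0,1],
    [0,-0.36,0,0,0,0,1],
    [0,-0.36,0,0,0,0,1],
    [0,-0.36,0,0,0,0,1],
    [0,0,0,0,0,0,1],
  ],
)

```text
t: 22.3
eef_pos: [0.4794, -0.0902, 0.0395]
tool_rot: [-0.025, 0.746, -0.666, 0.023]
contact_force: [0.5, 0.0, -1.5]
gripper_width: 0.387
```

step_arm(
  increments=[
    [0,-0.03,-0.5,0,0,0,1],
    [0,-0.05,-0.7,0,0,0,1],
    [0,-0.1,-1.5,0,0,0,1],
    [0,-0.1,-1.5,0,0,0,1],
    [0,-0.14,-2,0,0,0,1],
    [0,-0.14,-2,0,0,0,1],
    [0,-0.14,-2,0,0,0,1],
    [0,-0.14,-2,0,0,0,1],
    [0,0,0,0,0,0,1],
  ],
)

```text
t: 23.2
eef_pos: [0.4802, -0.0906, 0.1641]
tool_rot: [-0.027, 0.745, -0.666, 0.024]
contact_force: [0.4, -0.1, -2.5]
gripper_width: 0.384
```

```bash
python3 v.py 15c.png 150 100 350 300; python3 - <<'E'
from mods import *
import pickle; p,q=pickle.load(open("Tm.pkl","rb")); Tm=(p,R.from_quat(q))
d=tool(ondeck(.105),Tm); print(d[0],d[1].apply([0,0,1]))
e=screw([(*up(d,.07),15,1),(*up(d,.015),5,1)])
E
```

```text
t 23.2 p [ 0.4802 -0.0906  0.1641] z [ 0.071  0.009 -0.997] xaz -83.57 F [ 0.4 -0.1 -2.5] w 32.7 q [-0.689  0.311  0.912  2.15  -0.39   0.766 -0.99 ]
[0.49592948 0.30052069 0.05574161] [ 0.06760372 -0.0073502  -0.99768518]
15 x [-2.61,-0.12,0.26,-0.01,0.06,0.83,1] -> [0.4957 0.3008 0.1253] err mm [-0.3  0.2 -0.5]
5 x [0,0.07,1.09,0.01,0,0.01,1] -> [0.4958 0.3007 0.0707] err mm [-0.1  0.2 -0.1]
```

View pics/15c.png

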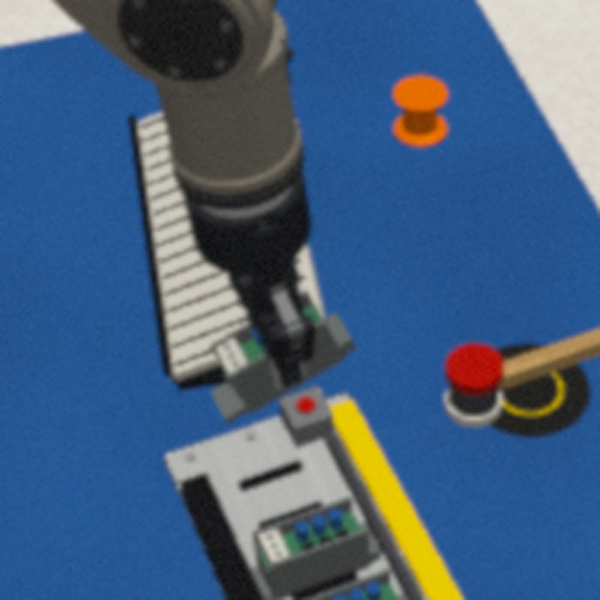

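step_arm(
  increments=[
    [-2.61,-0.12,0.26,0,0.06,0.83,1],
    [-2.61,-0.12,0.26,0,0.06,0.83,1],
    [-2.61,-0.12,0.26,0,0.06,0.83,1],
    [-2.61,-0.12,0.26,0,0.06,0.83,1],
    [-2.61,-0.12,0.26,0,0.06,0.83,1],
    [-2.61,-0.12,0.26,0,0.06,0.83,1],
    [-2.61,-0.12,0.26,0,0.06,0.83,1],
    [-2.61,-0.12,0.26,0,0.06,0.83,1],
    [-2.61,-0.12,0.26,0,0.06,0.83,1],
    [-2.61,-0.12,0.26,0,0.06,0.83,1],
    [-2.61,-0.12,0.26,0,0.06,0.83,1],
    [-2.61,-0.12,0.26,0,0.06,0.83,1],
    [-2.61,-0.12,0.26,0,0.06,0.83,1],
    [-2.61,-0.12,0.26,0,0.06,0.83,1],
    [-2.61,-0.12,0.26,0,0.06,0.83,1],
    [0,0,0,0,0,0,1],
    [0,0,0,0,0,0,1],
  ],
)

```text
t: 24.95
eef_pos: [0.4943, 0.3003, 0.1225]
tool_rot: [0.021, -0.669, 0.743, -0.025]
contact_force: [0.8, -0.3, -2.8]
gripper_width: 0.384
```

```bash
cat > dk.py <<'E'
import sys
from mods import *
import pickle; p,q=pickle.load(open("Tm.pkl","rb")); Tm=(p,R.from_quat(q))
y=float(sys.argv[1]); n=int(sys.argv[3]); d=tool(ondeck(y),Tm); dz=float(sys.argv[2])
M=mul(cur(),inv(Tm)); D=mul(inv((DK,Rd)),M); print("module in deck mm",np.round(D[0]*1000,1),"rotvec deg",np.round(np.degrees(D[1].as_rotvec()),2))
screw([(*up(d,dz),n,1)])
E
python3 v.py 16c.png 150 80 350 280; python3 dk.py .105 .02 5
```

```text
t 24.9 p [0.4943 0.3003 0.1225] z [ 0.065 -0.01  -0.998] xaz -95.97 F [ 0.8 -0.3 -2.8] w 32.6 q [-1.32   0.573  0.866  1.968 -0.547  0.802 -1.836]
module in deck mm [ 16.5 103.7  64.2] rotvec deg [-0.15  0.12  0.06]
5 x [-0.03,0.04,0.94,0.02,-0.03,0.01,1] -> [0.4958 0.3006 0.0758] err mm [-0.2  0.1  0.1]
```

View pics/16c.png

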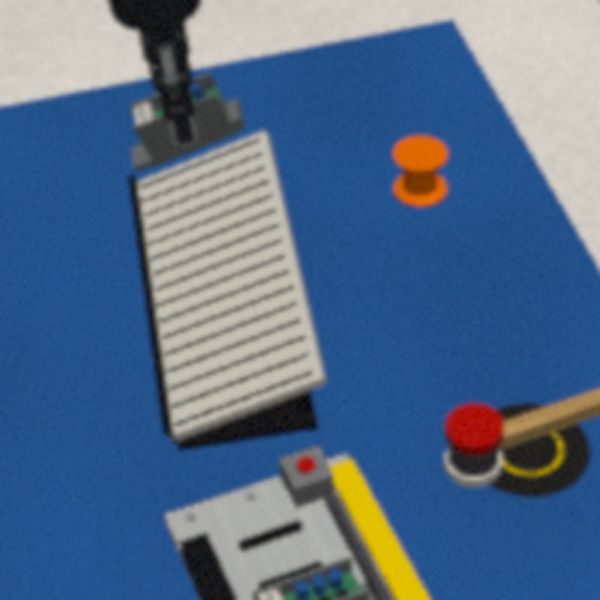

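step_arm(
  increments=[
    [-0.03,0.04,0.94,0,0,0,1],
    [-0.03,0.04,0.94,0,0,0,1],
    [-0.03,0.04,0.94,0,0,0,1],
    [-0.03,0.04,0.94,0,0,0,1],
    [-0.03,0.04,0.94,0,0,0,1],
    [0,0,0,0,0,0,1],
    [0,0,0,0,0,0,1],
  ],
)

```text
t: 25.7
eef_pos: [0.4964, 0.3017, 0.0766]
tool_rot: [0.022, -0.669, 0.743, -0.025]
contact_force: [0.3, 0.0, -1.9]
gripper_width: 0.384
```

```bash
python3 v.py 17c.png 170 80 290 200; python3 dk.py .105 .002 4
```

```text
t 25.7 p [0.4964 0.3017 0.0766] z [ 0.066 -0.009 -0.998] xaz -96.04 F [ 0.3  0.  -1.9] w 32.6 q [-1.264  0.635  0.792  1.987 -0.617  0.721 -1.788]
module in deck mm [  4.1 106.4  20. ] rotvec deg [-0.04  0.03  0.05]
4 x [0.03,0.05,0.48,0.01,-0.01,0.01,1] -> [0.4958 0.3007 0.0576] err mm [-0.1  0.2 -0.1]
```

View pics/17c.png

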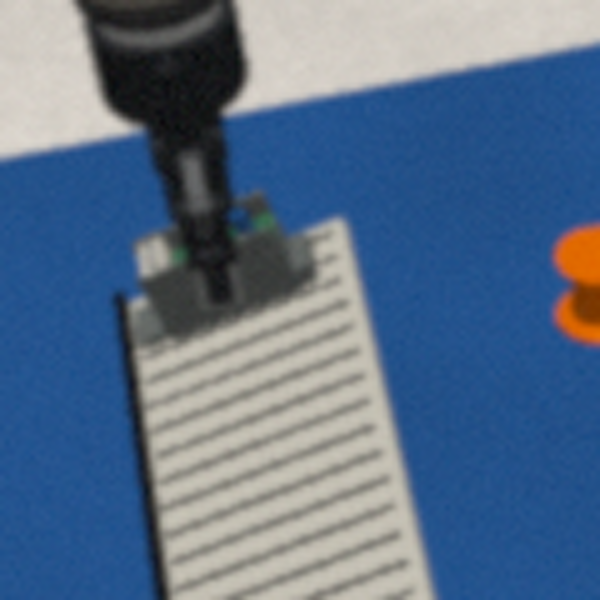

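step_arm(
  increments=[
    [0.03,0.05,0.48,0,0,0,1],
    [0.03,0.05,0.48,0,0,0,1],
    [0.03,0.05,0.48,0,0,0,1],
    [0.03,0.05,0.4,0,0,0,1],
    [0,0,0.05,0,0,0,1],
    [0,0,0,0,0,0,1],
    [0,0,0,0,0,0,1],
  ],
)

```text
t: 26.45
eef_pos: [0.4957, 0.3008, 0.0579]
tool_rot: [0.022, -0.669, 0.743, -0.025]
contact_force: [-0.1, 0.0, -1.2]
gripper_width: 0.385
```

```bash
python3 v.py 18c.png 170 80 290 200; python3 dk.py .105 .0 2
```

```text
t 26.4 p [0.4957 0.3008 0.0579] z [ 0.067 -0.008 -0.998] xaz -96.04 F [-0.1  0.  -1.2] w 32.7 q [-1.241  0.657  0.761  1.998 -0.644  0.686 -1.766]
module in deck mm [ -2.5 105.3   2.2] rotvec deg [-0.03  0.03  0.05]
2 x [0.01,0,0.11,0.02,-0.02,0.02,1] -> [0.4958 0.3006 0.0558] err mm [-0.1  0.1  0. ]
```

View pics/18c.png

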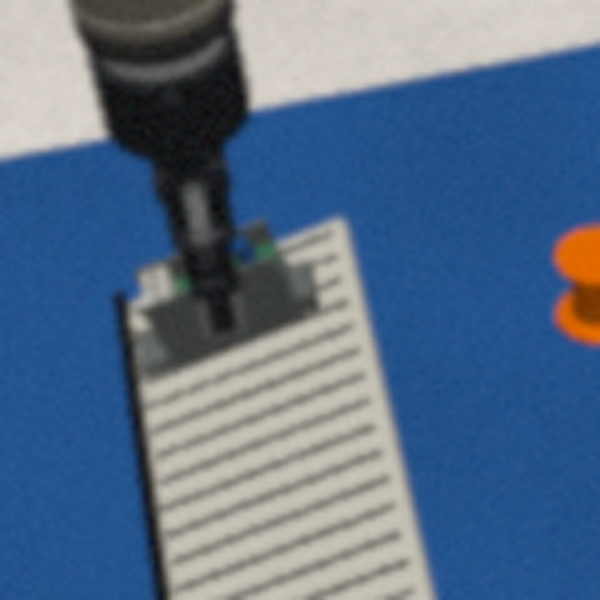

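Lower to contact.

step_arm(
  increments=[
    [0,0,0.1,0,0,0,1],
    [0,0,0.1,0,0,0,1],
    [0,0,0,0,0,0,1],
  ],
)

```text
t: 26.8
eef_pos: [0.4958, 0.3009, 0.0561]
tool_rot: [0.022, -0.669, 0.743, -0.025]
contact_force: [-1.6, -0.2, 2.5]
gripper_width: 0.388
```

step_arm(
  increments=[
    [0,0,0.08,0,0,0,1],
    [0,0,0,0,0,0,1],
  ],
)

```text
t: 27.0
eef_pos: [0.4957, 0.3008, 0.0561]
tool_rot: [0.022, -0.669, 0.743, -0.025]
contact_force: [-6.0, -0.9, 13.6]
gripper_width: 0.386
```

step_arm(
  increments=[
    [0,0,-0.06,0,0,0,1],
    [0,0,0,0,0,0,0.55],
    [0,0,0,0,0,0,0.5],
    [0,0,0,0,0,0,0.45],
    [0,0,0,0,0,0,0.4],
    [0,0,0,0,0,0,0.4],
    [0,0,-1,0,0,0,0.4],
    [0,0,-2,0,0,0,0.4],
    [0,0,-3,0,0,0,0.4],
    [0,0,-4,0,0,0,0.4],
    [0,0,-3,0,0,0,0.4],
    [0,0,0,0,0,0,0.4],
  ],
)

```text
t: 28.2
eef_pos: [0.4893, 0.3028, 0.1898]
tool_rot: [0.026, -0.668, 0.743, -0.025]
contact_force: [0.5, 0.2, 0.2]
gripper_width: 0.6
```

```bash
python3 v.py 19c.png 170 80 290 200;  python3 - <<'E'
from mods import *
g=tool(seated(.034),tool_in_mod())
screw([(*up(g,.12),18,.4)])
E
```

```text
t 28.2 p [0.4893 0.3028 0.1898] z [ 0.072 -0.003 -0.997] xaz -96.05 F [0.5 0.2 0.2] w 51.0 q [-1.415  0.481  0.969  1.931 -0.454  0.91  -1.913]
18 x [2.57,0.04,0.27,-1.0,0.07,-0.69,0.4] -> [ 0.4758 -0.1596  0.142 ] err mm [ 0.4  0.  -0.5]
```

View pics/19c.png

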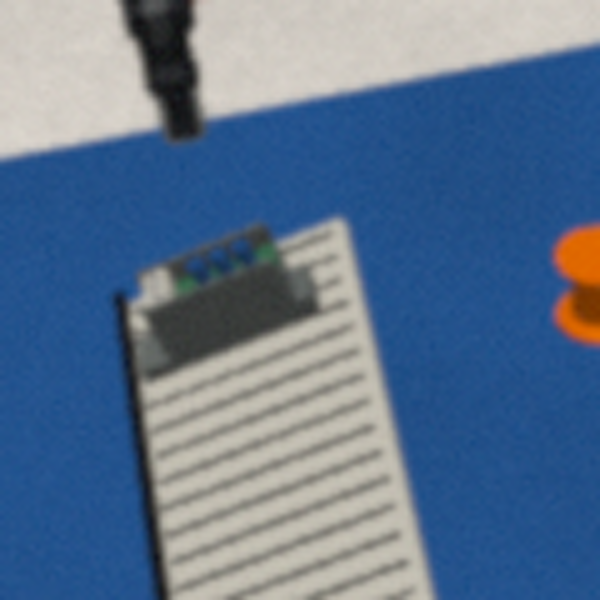

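step_arm(
  increments=[
    [2.57,0.04,0.27,-1,0.07,-0.69,0.4],
    [2.57,0.04,0.27,-1,0.07,-0.69,0.4],
    [2.57,0.04,0.27,-1,0.07,-0.69,0.4],
    [2.57,0.04,0.27,-1,0.07,-0.69,0.4],
    [2.57,0.04,0.27,-1,0.07,-0.69,0.4],
    [2.57,0.04,0.27,-1,0.07,-0.69,0.4],
    [2.57,0.04,0.27,-1,0.07,-0.69,0.4],
    [2.57,0.04,0.27,-1,0.07,-0.69,0.4],
    [2.57,0.04,0.27,-1,0.07,-0.69,0.4],
    [2.57,0.04,0.27,-1,0.07,-0.69,0.4],
    [2.57,0.04,0.27,-1,0.07,-0.69,0.4],
    [2.57,0.04,0.27,-1,0.07,-0.69,0.4],
    [2.57,0.04,0.27,-1,0.07,-0.69,0.4],
    [2.57,0.04,0.27,-1,0.07,-0.69,0.4],
    [2.57,0.04,0.27,-1,0.07,-0.69,0.4],
    [2.57,0.04,0.27,-1,0.07,-0.69,0.4],
    [2.57,0.04,0.27,-1,0.07,-0.69,0.4],
    [2.57,0.04,0.27,-1,0.07,-0.69,0.4],
    [0,0,0,0,0,0,0.4],
    [0,0,0,0,0,0,0.4],
  ],
)

```text
t: 30.25
eef_pos: [0.4739, -0.1606, 0.1406]
tool_rot: [0.094, 0.739, -0.662, -0.082]
contact_force: [-0.4, 0.8, 0.3]
gripper_width: 0.597
```

```bash
cat > gr.py <<'E'
import sys
from mods import *
st()
g=tool(seated(float(sys.argv[1])),tool_in_mod())
screw([(*up(g,float(sys.argv[2])),int(sys.argv[3]),.4)])
E
python3 gr.py .034 .035 6
```

```text
t 30.2 p [ 0.4739 -0.1606  0.1406] z [-0.246 -0.03  -0.969] xaz -83.7 F [-0.4  0.8  0.3] w 50.7 q [-0.472  0.575  0.861  1.933 -0.357  1.076 -0.898]
6 x [-0.02,-0.37,1.33,0.06,-0.02,-0.03,0.4] -> [ 0.4757 -0.1593  0.0578] err mm [0.3 0.3 0.2]
```

step_arm(
  increments=[
    [-0.02,-0.37,1.33,0.06,0,-0.03,0.4],
    [-0.02,-0.37,1.33,0.06,0,-0.03,0.4],
    [-0.02,-0.37,1.33,0.06,0,-0.03,0.4],
    [-0.02,-0.37,1.33,0.06,0,-0.03,0.4],
    [-0.02,-0.37,1.33,0.06,0,-0.03,0.4],
    [-0.02,-0.37,1.33,0.06,0,-0.03,0.4],
    [0,0,0,0,0,0,0.4],
    [0,0,0,0,0,0,0.4],
  ],
)

```text
t: 31.05
eef_pos: [0.4764, -0.1595, 0.0583]
tool_rot: [0.091, 0.741, -0.661, -0.08]
contact_force: [-0.5, 0.6, 1.2]
gripper_width: 0.595
```

```bash
python3 gr.py .034 0 5; python3 v.py 20c.png 190 190 350 340
```

```text
t 31.1 p [ 0.4764 -0.1595  0.0583] z [-0.239 -0.03  -0.971] xaz -83.44 F [-0.5  0.6  1.2] w 50.6 q [-0.401  0.691  0.764  1.973 -0.456  0.925 -0.837]
5 x [0,-0.15,0.7,-0.01,-0.04,0.02,0.4] -> [ 0.4753 -0.1597  0.0225] err mm [-0.1 -0.1 -0. ]
t 31.1 p [ 0.4764 -0.1595  0.0583] z [-0.239 -0.03  -0.971] xaz -83.44 F [-0.5  0.6  1.2] w 50.6 q [-0.401  0.691  0.764  1.973 -0.456  0.925 -0.837]
```

View pics/20c.png

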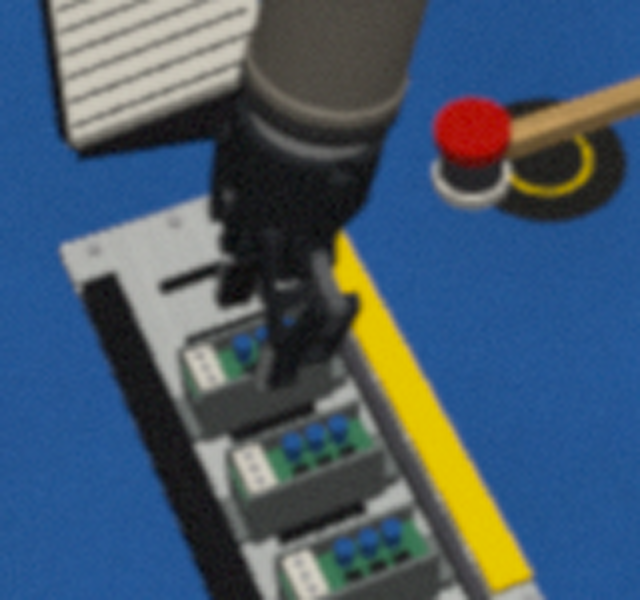

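Well aligned over module y=34. Descend and grip.

step_arm(
  increments=[
    [0,-0.15,0.7,0,-0.04,0,0.4],
    [0,-0.15,0.7,0,-0.04,0,0.4],
    [0,-0.15,0.7,0,-0.04,0,0.4],
    [0,-0.15,0.7,0,-0.04,0,0.4],
    [0,-0.15,0.7,0,-0.04,0,0.4],
    [0,0,0,0,0,0,0.4],
    [0,0,0,0,0,0,0.4],
    [0,0,0,0,0,0,0.6],
    [0,0,0,0,0,0,0.8],
    [0,0,0,0,0,0,1],
    [0,0,0,0,0,0,1],
    [0,0,0,0,0,0,1],
    [0,0,0,0,0,0,1],
  ],
)

```text
t: 32.4
eef_pos: [0.4759, -0.1596, 0.0232]
tool_rot: [0.09, 0.741, -0.661, -0.08]
contact_force: [0.3, 0.4, 5.4]
gripper_width: 0.384
```

```bash
cat > ex.py <<'E'
import sys
from mods import *
st()
y=float(sys.argv[1])
c=cur(); Tm=mul(inv(seated(y)),c); print(np.round(Tm[0]*1000,1), "vs",np.round(tool_in_mod()[0]*1000,1))
import pickle; pickle.dump((Tm[0],Tm[1].as_quat()),open("Tm.pkl","wb"))
e=screw([(*tool(tilted(y,18,0,.0005),Tm),9,1),(*tool(tilted(y,18,.018,.001),Tm),5,1)])
e=screw([(*up(tool(tilted(y,18,.018,.001),Tm),.12),9,1)],e)
E
python3 ex.py .034
```

```text
t 32.4 p [ 0.4759 -0.1596  0.0232] z [-0.238 -0.027 -0.971] xaz -83.47 F [0.3 0.4 5.4] w 32.7 q [-0.366  0.742  0.718  1.983 -0.5    0.866 -0.81 ]
[-4.1  0.  13.2] vs [-4.6  0.  12.6]
9 x [0,0.09,-0.17,2.0,0,0,1] -> [ 0.4695 -0.1603  0.0391] err mm [ 0.1 -0.   0.1]
5 x [0,-0.36,0.02,0,0.01,0,1] -> [ 0.4874 -0.1583  0.0395] err mm [ 0.2  0.  -0.1]
9 x [0,-0.09,-1.33,0,0,0,1] -> [ 0.4868 -0.1583  0.1594] err mm [-0.4 -0.  -0.1]
```

Same rows as before.

step_arm(
  increments=[
    [0,0.09,-0.17,2,0,0,1],
    [0,0.09,-0.17,2,0,0,1],
    [0,0.09,-0.17,2,0,0,1],
    [0,0.09,-0.17,2,0,0,1],
    [0,0.09,-0.17,2,0,0,1],
    [0,0.09,-0.17,2,0,0,1],
    [0,0.09,-0.17,2,0,0,1],
    [0,0.09,-0.17,2,0,0,1],
    [0,0.09,-0.17,2,0,0,1],
    [0,0,0,0,0,0,1],
  ],
)

```text
t: 33.4
eef_pos: [0.469, -0.1603, 0.0391]
tool_rot: [-0.028, 0.745, -0.666, 0.024]
contact_force: [1.6, -0.5, -1.6]
gripper_width: 0.387
```

```bash
python3 v.py 21c.png 190 190 350 340
```

```text
t 33.4 p [ 0.469  -0.1603  0.0391] z [ 0.073  0.009 -0.997] xaz -83.54 F [ 1.6 -0.5 -1.6] w 32.9 q [-0.259  0.526  0.6    2.202 -0.674  0.521 -0.598]
```

View pics/21c.png

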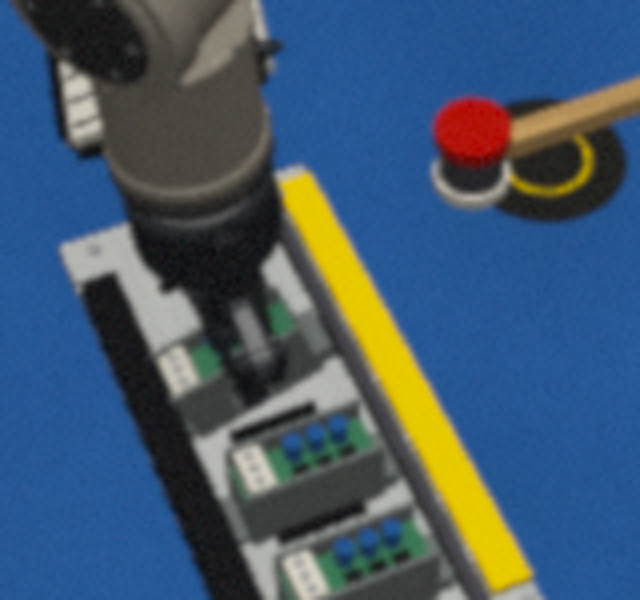

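step_arm(
  increments=[
    [0,-0.36,0,0,0,0,1],
    [0,-0.36,0,0,0,0,1],
    [0,-0.36,0,0,0,0,1],
    [0,-0.36,0,0,0,0,1],
    [0,-0.36,0,0,0,0,1],
    [0,0,0,0,0,0,1],
    [0,-0.03,-0.5,0,0,0,1],
    [0,-0.05,-0.7,0,0,0,1],
    [0,-0.1,-1.5,0,0,0,1],
    [0,-0.1,-1.5,0,0,0,1],
    [0,-0.14,-2,0,0,0,1],
    [0,-0.14,-2,0,0,0,1],
    [0,-0.14,-2,0,0,0,1],
    [0,-0.14,-2,0,0,0,1],
    [0,0,0,0,0,0,1],
  ],
)

```text
t: 34.95
eef_pos: [0.4879, -0.159, 0.1648]
tool_rot: [-0.029, 0.745, -0.665, 0.025]
contact_force: [0.1, 1.2, -3.1]
gripper_width: 0.389
```

```bash
python3 v.py 22c.png 150 100 350 300; python3 dk.py .035 .06 15
```

```text
t 35.0 p [ 0.4879 -0.159   0.1648] z [ 0.076  0.009 -0.997] xaz -83.5 F [ 0.1  1.2 -3.1] w 33.0 q [-0.484  0.345  0.85   2.095 -0.416  0.786 -0.838]
module in deck mm [  67.4 -350.3   89.8] rotvec deg [ 3.92 -0.11 11.88]
15 x [-2.6,-0.02,0.32,-0.01,0.06,0.83,1] -> [0.4889 0.2309 0.1162] err mm [-0.1  0.3 -0.1]
```

View pics/22c.png

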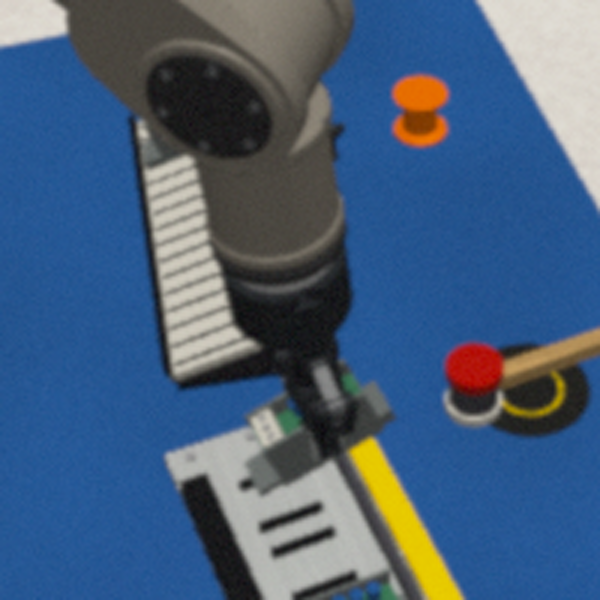

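step_arm(
  increments=[
    [-2.6,-0.02,0.32,0,0.06,0.83,1],
    [-2.6,-0.02,0.32,0,0.06,0.83,1],
    [-2.6,-0.02,0.32,0,0.06,0.83,1],
    [-2.6,-0.02,0.32,0,0.06,0.83,1],
    [-2.6,-0.02,0.32,0,0.06,0.83,1],
    [-2.6,-0.02,0.32,0,0.06,0.83,1],
    [-2.6,-0.02,0.32,0,0.06,0.83,1],
    [-2.6,-0.02,0.32,0,0.06,0.83,1],
    [-2.6,-0.02,0.32,0,0.06,0.83,1],
    [-2.6,-0.02,0.32,0,0.06,0.83,1],
    [-2.6,-0.02,0.32,0,0.06,0.83,1],
    [-2.6,-0.02,0.32,0,0.06,0.83,1],
    [-2.6,-0.02,0.32,0,0.06,0.83,1],
    [-2.6,-0.02,0.32,0,0.06,0.83,1],
    [-2.6,-0.02,0.32,0,0.06,0.83,1],
    [0,0,0,0,0,0,1],
    [0,0,0,0,0,0,1],
  ],
)

```text
t: 36.7
eef_pos: [0.4874, 0.2308, 0.1138]
tool_rot: [0.023, -0.669, 0.742, -0.026]
contact_force: [0.4, -0.7, -1.4]
gripper_width: 0.389
```

```bash
python3 v.py 23c.png 170 80 310 220; python3 dk.py .035 .015 5
```

```text
t 36.7 p [0.4874 0.2308 0.1138] z [ 0.07  -0.008 -0.998] xaz -95.89 F [ 0.4 -0.7 -1.4] w 33.0 q [-1.234  0.508  0.843  2.07  -0.516  0.723 -1.752]
module in deck mm [13.5 34.1 55.4] rotvec deg [-0.06  0.13  0.02]
5 x [-0.02,0.03,0.86,0.03,-0.01,0,1] -> [0.4892 0.2307 0.0711] err mm [ 0.2  0.1 -0.2]
```

View pics/23c.png

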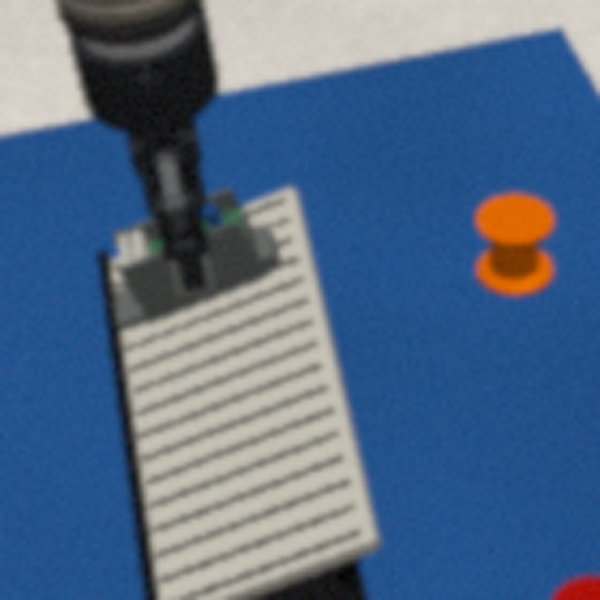

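step_arm(
  increments=[
    [-0.02,0.03,0.86,0.03,0,0,1],
    [-0.02,0.03,0.86,0.03,0,0,1],
    [-0.02,0.03,0.86,0.03,0,0,1],
    [-0.02,0.03,0.86,0.03,0,0,1],
    [-0.02,0.03,0.86,0.03,0,0,1],
    [0,0,0,0,0,0,1],
    [0,0,0,0,0,0,1],
  ],
)

```text
t: 37.45
eef_pos: [0.4899, 0.2316, 0.0717]
tool_rot: [0.025, -0.669, 0.742, -0.027]
contact_force: [0.5, 0.5, -1.6]
gripper_width: 0.392
```

```bash
python3 v.py 24c.png 170 80 310 220; python3 dk.py .035 .001 4
```

```text
t 37.5 p [0.4899 0.2316 0.0717] z [ 0.073 -0.007 -0.997] xaz -95.97 F [ 0.5  0.5 -1.6] w 33.3 q [-1.168  0.57   0.762  2.088 -0.591  0.641 -1.696]
module in deck mm [ 2.9 36.3 14.6] rotvec deg [ 0.04 -0.11  0.  ]
4 x [0.03,0.05,0.36,-0.03,0.01,0,1] -> [0.4891 0.2307 0.0575] err mm [0.2 0.1 0.2]
```

View pics/24c.png

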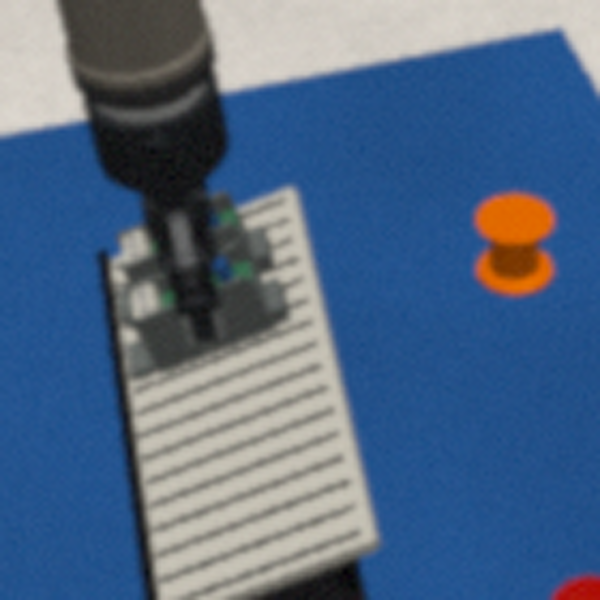

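step_arm(
  increments=[
    [0.03,0.05,0.36,0,0,0,1],
    [0.03,0.05,0.36,0,0,0,1],
    [0.03,0.05,0.36,0,0,0,1],
    [0.03,0.05,0.36,0,0,0,1],
    [0,0,0,0,0,0,1],
    [0,0,0.1,0,0,0,1],
    [0,0,0,0,0,0,1],
  ],
)

```text
t: 38.2
eef_pos: [0.4889, 0.2307, 0.0567]
tool_rot: [0.025, -0.669, 0.742, -0.027]
contact_force: [-2.5, -1.5, 2.9]
gripper_width: 0.39
```

step_arm(
  increments=[
    [0,0,0.06,0,0,0,1],
    [0,0,0,0,0,0,1],
  ],
)

```text
t: 38.4
eef_pos: [0.4889, 0.2307, 0.0567]
tool_rot: [0.025, -0.669, 0.742, -0.027]
contact_force: [-5.1, -1.4, 12.7]
gripper_width: 0.388
```

```bash
python3 dk.py .035 0 2
```

```text
module in deck mm [-3.  35.   0.4] rotvec deg [ 0.08 -0.04 -0.01]
2 x [0,0,0.02,-0.02,0.04,0,1] -> [0.4889 0.2307 0.0563] err mm [-0.1  0.  -0. ]
```

Seated. Release, retreat, go to the next module.

step_arm(
  increments=[
    [0,0,-0.05,0,0,0,1],
    [0,0,0,0,0,0,0.55],
    [0,0,0,0,0,0,0.5],
    [0,0,0,0,0,0,0.45],
    [0,0,0,0,0,0,0.4],
    [0,0,0,0,0,0,0.4],
    [0,0,-1,0,0,0,0.4],
    [0,0,-2,0,0,0,0.4],
    [0,0,-3,0,0,0,0.4],
    [0,0,-4,0,0,0,0.4],
    [0,0,-3,0,0,0,0.4],
    [0,0,0,0,0,0,0.4],
  ],
)

```text
t: 39.6
eef_pos: [0.4815, 0.2325, 0.19]
tool_rot: [0.028, -0.669, 0.742, -0.027]
contact_force: [-0.2, 1.3, -0.7]
gripper_width: 0.601
```

```bash
python3 v.py 25c.png 170 80 310 220; python3 gr.py -.034 .12 18
```

```text
t 39.6 p [0.4815 0.2325 0.19  ] z [ 0.079 -0.002 -0.997] xaz -95.97 F [-0.2  1.3 -0.7] w 51.1 q [-1.373  0.389  0.985  2.029 -0.383  0.853 -1.862]
t 39.6 p [0.4803 0.2324 0.1881] z [ 0.076 -0.004 -0.997] xaz -95.93 F [ 0.8  0.4 -1. ] w 51.0 q [-1.371  0.391  0.982  2.032 -0.385  0.852 -1.861]
18 x [2.56,-0.04,0.26,-1.02,0.07,-0.69,0.4] -> [ 0.4834 -0.2279  0.1426] err mm [ 0.3 -0.7  0. ]
```

View pics/25c.png

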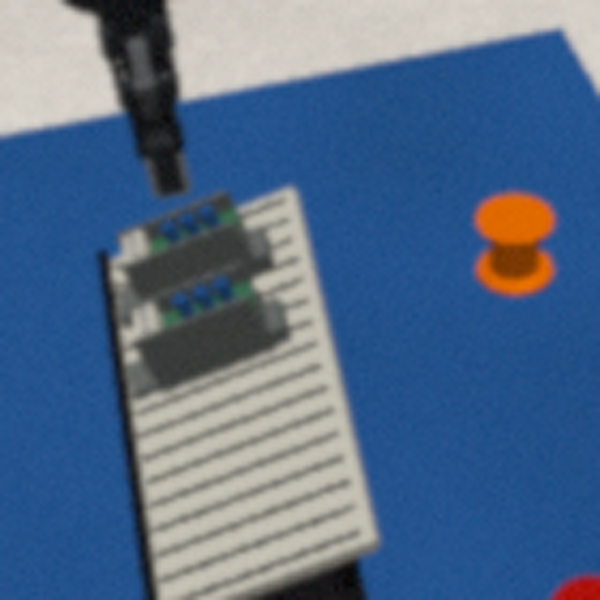

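step_arm(
  increments=[
    [2.56,-0.04,0.26,-1.02,0.07,-0.69,0.4],
    [2.56,-0.04,0.26,-1.02,0.07,-0.69,0.4],
    [2.56,-0.04,0.26,-1.02,0.07,-0.69,0.4],
    [2.56,-0.04,0.26,-1.02,0.07,-0.69,0.4],
    [2.56,-0.04,0.26,-1.02,0.07,-0.69,0.4],
    [2.56,-0.04,0.26,-1.02,0.07,-0.69,0.4],
    [2.56,-0.04,0.26,-1.02,0.07,-0.69,0.4],
    [2.56,-0.04,0.26,-1.02,0.07,-0.69,0.4],
    [2.56,-0.04,0.26,-1.02,0.07,-0.69,0.4],
    [2.56,-0.04,0.26,-1.02,0.07,-0.69,0.4],
    [2.56,-0.04,0.26,-1.02,0.07,-0.69,0.4],
    [2.56,-0.04,0.26,-1.02,0.07,-0.69,0.4],
    [2.56,-0.04,0.26,-1.02,0.07,-0.69,0.4],
    [2.56,-0.04,0.26,-1.02,0.07,-0.69,0.4],
    [2.56,-0.04,0.26,-1.02,0.07,-0.69,0.4],
    [2.56,-0.04,0.26,-1.02,0.07,-0.69,0.4],
    [2.56,-0.04,0.26,-1.02,0.07,-0.69,0.4],
    [2.56,-0.04,0.26,-1.02,0.07,-0.69,0.4],
    [0,0,0,0,0,0,0.4],
    [0,0,0,0,0,0,0.4],
  ],
)

```text
t: 41.65
eef_pos: [0.4813, -0.2289, 0.1411]
tool_rot: [0.093, 0.739, -0.662, -0.082]
contact_force: [0.2, 0.1, 0.5]
gripper_width: 0.601
```

```bash
python3 gr.py -.034 .035 6
```

```text
t 41.6 p [ 0.4813 -0.2289  0.1411] z [-0.245 -0.029 -0.969] xaz -83.63 F [0.2 0.1 0.5] w 51.1 q [-0.327  0.613  0.839  1.864 -0.348  1.089 -0.799]
6 x [-0.03,-0.37,1.34,0.05,-0.01,-0.02,0.4] -> [ 0.4829 -0.227   0.0577] err mm [-0.1  0.2  0.1]
```

step_arm(
  increments=[
    [-0.03,-0.37,1.34,0.05,0,0,0.4],
    [-0.03,-0.37,1.34,0.05,0,0,0.4],
    [-0.03,-0.37,1.34,0.05,0,0,0.4],
    [-0.03,-0.37,1.34,0.05,0,0,0.4],
    [-0.03,-0.37,1.34,0.05,0,0,0.4],
    [-0.03,-0.37,1.34,0.05,0,0,0.4],
    [0,0,0,0,0,0,0.4],
    [0,0,0,0,0,0,0.4],
  ],
)

```text
t: 42.45
eef_pos: [0.4838, -0.2272, 0.0584]
tool_rot: [0.091, 0.74, -0.661, -0.08]
contact_force: [0.1, -0.1, -0.5]
gripper_width: 0.6
```

```bash
python3 gr.py -.034 0 5; python3 v.py 26c.png 200 220 360 370
```

```text
t 42.5 p [ 0.4838 -0.2272  0.0584] z [-0.239 -0.029 -0.971] xaz -83.54 F [ 0.1 -0.1 -0.5] w 51.0 q [-0.269  0.723  0.753  1.904 -0.437  0.943 -0.754]
5 x [0,-0.16,0.7,-0.01,-0.03,0,0.4] -> [ 0.4831 -0.2273  0.0225] err mm [ 0.1 -0.1 -0.1]
t 42.5 p [ 0.4838 -0.2272  0.0584] z [-0.239 -0.029 -0.971] xaz -83.54 F [ 0.1 -0.1 -0.5] w 51.0 q [-0.269  0.723  0.753  1.904 -0.437  0.943 -0.754]
```

View pics/26c.png

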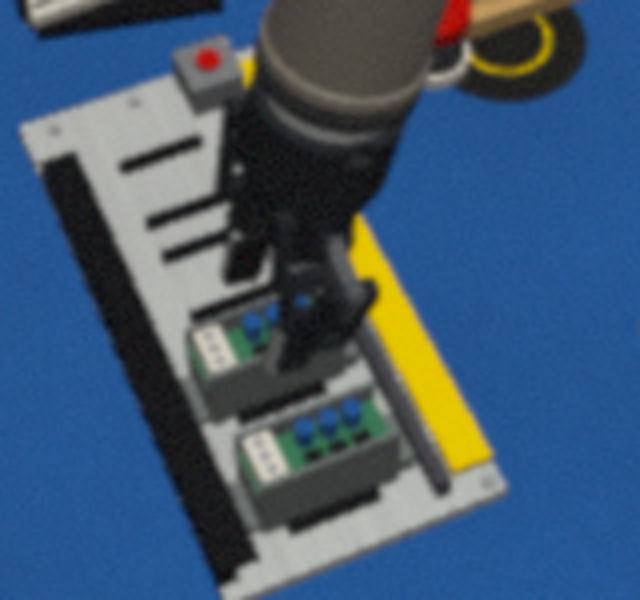

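step_arm(
  increments=[
    [0,-0.16,0.7,0,-0.03,0,0.4],
    [0,-0.16,0.7,0,-0.03,0,0.4],
    [0,-0.16,0.7,0,-0.03,0,0.4],
    [0,-0.16,0.7,0,-0.03,0,0.4],
    [0,-0.16,0.7,0,-0.03,0,0.4],
    [0,0,0,0,0,0,0.4],
    [0,0,0,0,0,0,0.4],
    [0,0,0,0,0,0,0.6],
    [0,0,0,0,0,0,0.8],
    [0,0,0,0,0,0,1],
    [0,0,0,0,0,0,1],
    [0,0,0,0,0,0,1],
    [0,0,0,0,0,0,1],
  ],
)

```text
t: 43.8
eef_pos: [0.4838, -0.2273, 0.0232]
tool_rot: [0.09, 0.74, -0.661, -0.08]
contact_force: [0.4, 0.3, 5.9]
gripper_width: 0.386
```

```bash
python3 ex.py -.034
```

```text
t 43.8 p [ 0.4838 -0.2273  0.0232] z [-0.238 -0.027 -0.971] xaz -83.56 F [0.4 0.3 5.9] w 32.8 q [-0.239  0.773  0.712  1.913 -0.476  0.886 -0.733]
[-3.8 -0.2 13.2] vs [-4.6  0.  12.6]
9 x [0,0.09,-0.17,2.0,0,0,1] -> [ 0.4774 -0.2281  0.0392] err mm [0.2 0.  0. ]
5 x [0,-0.36,0.02,0,0,0,1] -> [ 0.4953 -0.226   0.0395] err mm [ 0.2  0.  -0.2]
9 x [0,-0.09,-1.33,0,0,0,1] -> [ 0.4947 -0.2261  0.1595] err mm [-0.4 -0.  -0.2]
```

step_arm(
  increments=[
    [0,0.09,-0.17,2,0,0,1],
    [0,0.09,-0.17,2,0,0,1],
    [0,0.09,-0.17,2,0,0,1],
    [0,0.09,-0.17,2,0,0,1],
    [0,0.09,-0.17,2,0,0,1],
    [0,0.09,-0.17,2,0,0,1],
    [0,0.09,-0.17,2,0,0,1],
    [0,0.09,-0.17,2,0,0,1],
    [0,0.09,-0.17,2,0,0,1],
    [0,0,0,0,0,0,1],
  ],
)

```text
t: 44.8
eef_pos: [0.4764, -0.228, 0.039]
tool_rot: [-0.027, 0.745, -0.666, 0.024]
contact_force: [0.8, -0.3, -1.0]
gripper_width: 0.389
```

```bash
python3 v.py 27c.png 200 220 360 370
```

```text
t 44.8 p [ 0.4764 -0.228   0.039 ] z [ 0.072  0.009 -0.997] xaz -83.66 F [ 0.8 -0.3 -1. ] w 33.0 q [-0.106  0.562  0.58   2.124 -0.655  0.564 -0.504]
```

View pics/27c.png

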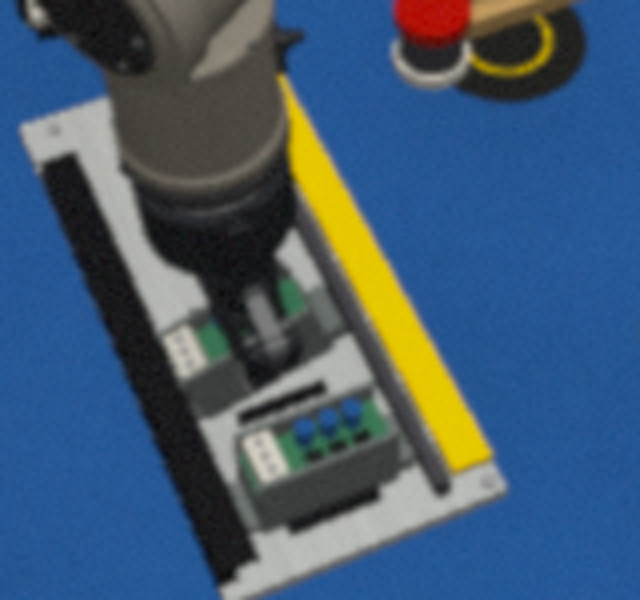

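step_arm(
  increments=[
    [0,-0.36,0,0,0,0,1],
    [0,-0.36,0,0,0,0,1],
    [0,-0.36,0,0,0,0,1],
    [0,-0.36,0,0,0,0,1],
    [0,-0.36,0,0,0,0,1],
    [0,0,0,0,0,0,1],
    [0,-0.03,-0.5,0,0,0,1],
    [0,-0.05,-0.7,0,0,0,1],
    [0,-0.1,-1.5,0,0,0,1],
    [0,-0.1,-1.5,0,0,0,1],
    [0,-0.14,-2,0,0,0,1],
    [0,-0.14,-2,0,0,0,1],
    [0,-0.14,-2,0,0,0,1],
    [0,-0.14,-2,0,0,0,1],
    [0,0,0,0,0,0,1],
  ],
)

```text
t: 46.35
eef_pos: [0.496, -0.2269, 0.1658]
tool_rot: [-0.028, 0.745, -0.666, 0.026]
contact_force: [0.9, -0.1, -1.8]
gripper_width: 0.388
```

```bash
python3 v.py 28c.png 150 130 350 330; python3 dk.py -.035 .06 15
```

```text
t 46.4 p [ 0.496  -0.2269  0.1658] z [ 0.077  0.007 -0.997] xaz -83.59 F [ 0.9 -0.1 -1.8] w 32.9 q [-0.292  0.393  0.79   2.02  -0.439  0.818 -0.711]
module in deck mm [  81.9 -416.7   85.7] rotvec deg [ 3.86 -0.16 11.91]
15 x [-2.59,0.09,0.31,-0.01,0.06,0.83,1] -> [0.4812 0.1614 0.1166] err mm [-0.6  0.6  0.2]
```

View pics/28c.png

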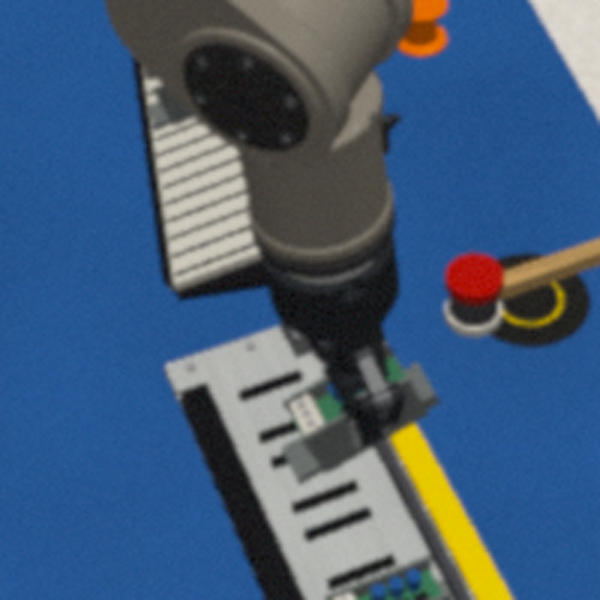

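step_arm(
  increments=[
    [-2.59,0.09,0.31,0,0.06,0.83,1],
    [-2.59,0.09,0.31,0,0.06,0.83,1],
    [-2.59,0.09,0.31,0,0.06,0.83,1],
    [-2.59,0.09,0.31,0,0.06,0.83,1],
    [-2.59,0.09,0.31,0,0.06,0.83,1],
    [-2.59,0.09,0.31,0,0.06,0.83,1],
    [-2.59,0.09,0.31,0,0.06,0.83,1],
    [-2.59,0.09,0.31,0,0.06,0.83,1],
    [-2.59,0.09,0.31,0,0.06,0.83,1],
    [-2.59,0.09,0.31,0,0.06,0.83,1],
    [-2.59,0.09,0.31,0,0.06,0.83,1],
    [-2.59,0.09,0.31,0,0.06,0.83,1],
    [-2.59,0.09,0.31,0,0.06,0.83,1],
    [-2.59,0.09,0.31,0,0.06,0.83,1],
    [-2.59,0.09,0.31,0,0.06,0.83,1],
    [0,0,0,0,0,0,1],
    [0,0,0,0,0,0,1],
  ],
)

```text
t: 48.1
eef_pos: [0.4795, 0.1618, 0.1143]
tool_rot: [0.023, -0.669, 0.742, -0.027]
contact_force: [-0.2, -1.2, -1.6]
gripper_width: 0.386
```

```bash
python3 v.py 29c.png 170 80 310 220; python3 dk.py -.035 .015 5
```

```text
t 48.1 p [0.4795 0.1618 0.1143] z [ 0.07  -0.009 -0.998] xaz -95.96 F [-0.2 -1.2 -1.6] w 32.8 q [-1.134  0.439  0.828  2.146 -0.467  0.677 -1.675]
module in deck mm [ 12.8 -35.1  55.9] rotvec deg [-0.04  0.1   0.04]
5 x [0,0.02,0.86,0.02,-0.01,0.01,1] -> [0.4816 0.1607 0.0716] err mm [-0.1 -0.1  0.1]
```

View pics/29c.png

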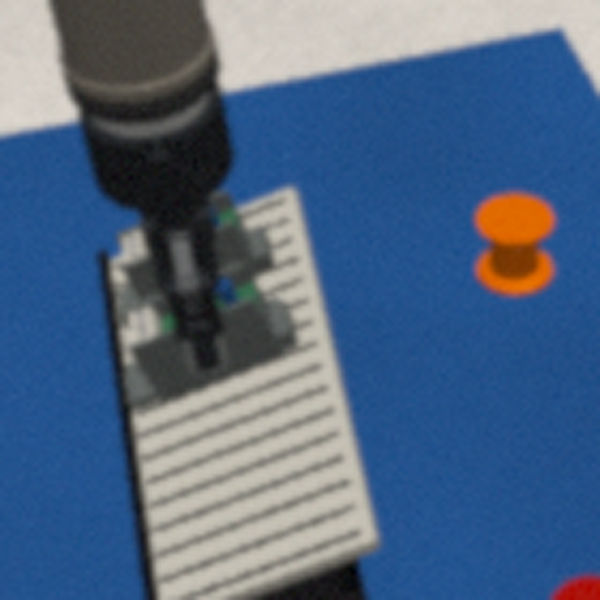

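step_arm(
  increments=[
    [0,0.02,0.86,0.02,0,0,1],
    [0,0.02,0.86,0.02,0,0,1],
    [0,0.02,0.86,0.02,0,0,1],
    [0,0.02,0.86,0.02,0,0,1],
    [0,0.02,0.86,0.02,0,0,1],
    [0,0,0,0,0,0,1],
    [0,0,0,0,0,0,1],
  ],
)

```text
t: 48.85
eef_pos: [0.4822, 0.1612, 0.0717]
tool_rot: [0.024, -0.668, 0.743, -0.027]
contact_force: [-0.0, 0.3, -1.0]
gripper_width: 0.388
```

```bash
python3 v.py 30c.png 170 80 310 220; python3 dk.py -.035 .001 4
```

```text
t 48.9 p [0.4822 0.1612 0.0717] z [ 0.072 -0.008 -0.997] xaz -96.06 F [-0.   0.3 -1. ] w 33.0 q [-1.051  0.509  0.735  2.165 -0.556  0.59  -1.604]
module in deck mm [  2.4 -34.3  14.7] rotvec deg [ 0.02 -0.05  0.02]
4 x [0.02,0.04,0.36,-0.01,0,0.01,1] -> [0.4818 0.1607 0.0576] err mm [ 0.  -0.1  0.1]
```

View pics/30c.png

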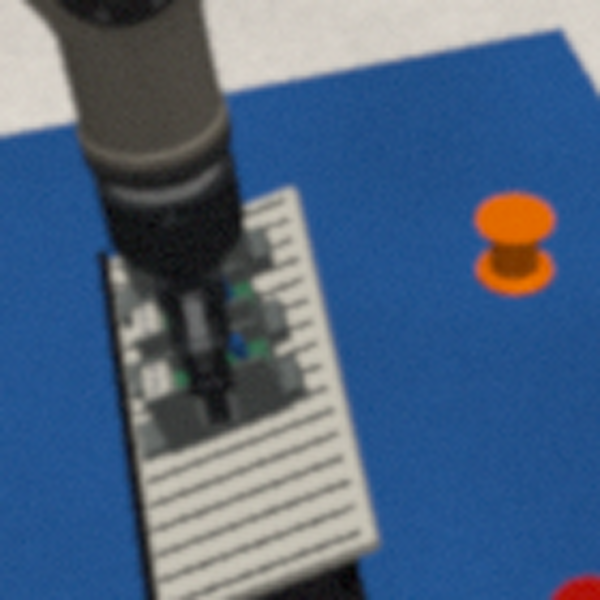

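step_arm(
  increments=[
    [0.02,0.04,0.36,0,0,0,1],
    [0.02,0.04,0.36,0,0,0,1],
    [0.02,0.04,0.36,0,0,0,1],
    [0.02,0.04,0.36,0,0,0,1],
    [0,0,0,0,0,0,1],
    [0,0,0.1,0,0,0,1],
    [0,0,0,0,0,0,1],
  ],
)

```text
t: 49.6
eef_pos: [0.4816, 0.1607, 0.0568]
tool_rot: [0.024, -0.668, 0.743, -0.027]
contact_force: [-2.6, 0.0, 4.7]
gripper_width: 0.384
```

step_arm(
  increments=[
    [0,0,0.06,0,0,0,1],
    [0,0,0,0,0,0,1],
  ],
)

```text
t: 49.8
eef_pos: [0.4816, 0.1607, 0.0568]
tool_rot: [0.025, -0.668, 0.743, -0.027]
contact_force: [-6.1, -1.3, 15.2]
gripper_width: 0.387
```

```bash
python3 dk.py -.035 0 2
```

```text
module in deck mm [ -3.1 -35.1   0.4] rotvec deg [0.08 0.01 0.  ]
2 x [-0.01,-0.01,0.02,0,0.04,0.01,1] -> [0.4818 0.1609 0.0564] err mm [ 0.1  0.1 -0. ]
```

step_arm(
  increments=[
    [0,0,-0.06,0,0,0,1],
    [0,0,0,0,0,0,0.55],
    [0,0,0,0,0,0,0.5],
    [0,0,0,0,0,0,0.45],
    [0,0,0,0,0,0,0.4],
    [0,0,0,0,0,0,0.4],
    [0,0,-1,0,0,0,0.4],
    [0,0,-2,0,0,0,0.4],
    [0,0,-3,0,0,0,0.4],
    [0,0,-4,0,0,0,0.4],
    [0,0,-3,0,0,0,0.4],
    [0,0,0,0,0,0,0.4],
  ],
)

```text
t: 51.0
eef_pos: [0.4743, 0.1624, 0.19]
tool_rot: [0.028, -0.668, 0.743, -0.027]
contact_force: [0.6, 0.6, -0.8]
gripper_width: 0.597
```

```bash
python3 v.py 31c.png 170 80 310 220; python3 gr.py -.102 .12 18
```

```text
t 51.0 p [0.4743 0.1624 0.19  ] z [ 0.078 -0.003 -0.997] xaz -96.06 F [ 0.6  0.6 -0.8] w 50.7 q [-1.297  0.304  0.987  2.103 -0.308  0.817 -1.811]
t 51.0 p [0.4731 0.1625 0.1882] z [ 0.076 -0.004 -0.997] xaz -96.02 F [ 0.2 -0.4 -1.1] w 50.7 q [-1.295  0.306  0.985  2.105 -0.31   0.816 -1.809]
18 x [2.54,-0.12,0.26,-1.02,0.07,-0.69,0.4] -> [ 0.4898 -0.2943  0.1419] err mm [-0.9  0.4 -0.7]
```

View pics/31c.png

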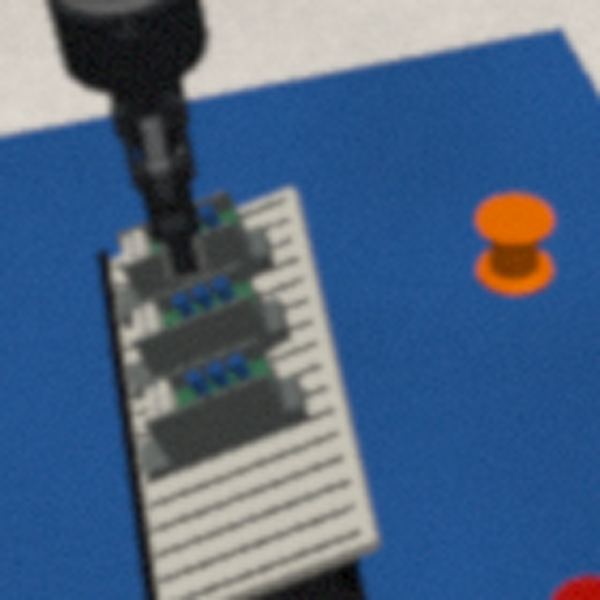

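step_arm(
  increments=[
    [2.54,-0.12,0.26,-1.02,0.07,-0.69,0.4],
    [2.54,-0.12,0.26,-1.02,0.07,-0.69,0.4],
    [2.54,-0.12,0.26,-1.02,0.07,-0.69,0.4],
    [2.54,-0.12,0.26,-1.02,0.07,-0.69,0.4],
    [2.54,-0.12,0.26,-1.02,0.07,-0.69,0.4],
    [2.54,-0.12,0.26,-1.02,0.07,-0.69,0.4],
    [2.54,-0.12,0.26,-1.02,0.07,-0.69,0.4],
    [2.54,-0.12,0.26,-1.02,0.07,-0.69,0.4],
    [2.54,-0.12,0.26,-1.02,0.07,-0.69,0.4],
    [2.54,-0.12,0.26,-1.02,0.07,-0.69,0.4],
    [2.54,-0.12,0.26,-1.02,0.07,-0.69,0.4],
    [2.54,-0.12,0.26,-1.02,0.07,-0.69,0.4],
    [2.54,-0.12,0.26,-1.02,0.07,-0.69,0.4],
    [2.54,-0.12,0.26,-1.02,0.07,-0.69,0.4],
    [2.54,-0.12,0.26,-1.02,0.07,-0.69,0.4],
    [2.54,-0.12,0.26,-1.02,0.07,-0.69,0.4],
    [2.54,-0.12,0.26,-1.02,0.07,-0.69,0.4],
    [2.54,-0.12,0.26,-1.02,0.07,-0.69,0.4],
    [0,0,0,0,0,0,0.4],
    [0,0,0,0,0,0,0.4],
  ],
)

```text
t: 53.05
eef_pos: [0.4876, -0.2952, 0.1403]
tool_rot: [0.094, 0.739, -0.662, -0.083]
contact_force: [-0.1, -0.4, 0.0]
gripper_width: 0.599
```

```bash
python3 gr.py -.102 .035 6
```

```text
t 53.0 p [ 0.4876 -0.2952  0.1403] z [-0.246 -0.029 -0.969] xaz -83.71 F [-0.1 -0.4  0. ] w 51.0 q [-0.191  0.659  0.814  1.782 -0.343  1.108 -0.717]
6 x [0,-0.39,1.32,0.06,-0.01,-0.03,0.4] -> [ 0.4909 -0.295   0.0578] err mm [ 0.2 -0.2  0.2]
```

step_arm(
  increments=[
    [0,-0.39,1.32,0.06,0,-0.03,0.4],
    [0,-0.39,1.32,0.06,0,-0.03,0.4],
    [0,-0.39,1.32,0.06,0,-0.03,0.4],
    [0,-0.39,1.32,0.06,0,-0.03,0.4],
    [0,-0.39,1.32,0.06,0,-0.03,0.4],
    [0,-0.39,1.32,0.06,0,-0.03,0.4],
    [0,0,0,0,0,0,0.4],
    [0,0,0,0,0,0,0.4],
  ],
)

```text
t: 53.85
eef_pos: [0.4918, -0.2952, 0.0586]
tool_rot: [0.091, 0.741, -0.661, -0.08]
contact_force: [1.0, 0.5, -0.1]
gripper_width: 0.598
```

```bash
python3 gr.py -.102 0 5; python3 v.py 32c.png 200 220 360 370
```

```text
t 53.9 p [ 0.4918 -0.2952  0.0586] z [-0.239 -0.03  -0.971] xaz -83.45 F [ 1.   0.5 -0.1] w 50.9 q [-0.14   0.762  0.737  1.817 -0.42   0.97  -0.68 ]
5 x [-0.01,-0.15,0.7,-0.02,-0.03,0.01,0.4] -> [ 0.4905 -0.2949  0.0228] err mm [-0.1 -0.1  0.2]
t 53.9 p [ 0.4918 -0.2952  0.0586] z [-0.239 -0.03  -0.971] xaz -83.45 F [ 1.   0.5 -0.1] w 50.9 q [-0.14   0.762  0.737  1.817 -0.42   0.97  -0.68 ]
```

View pics/32c.png

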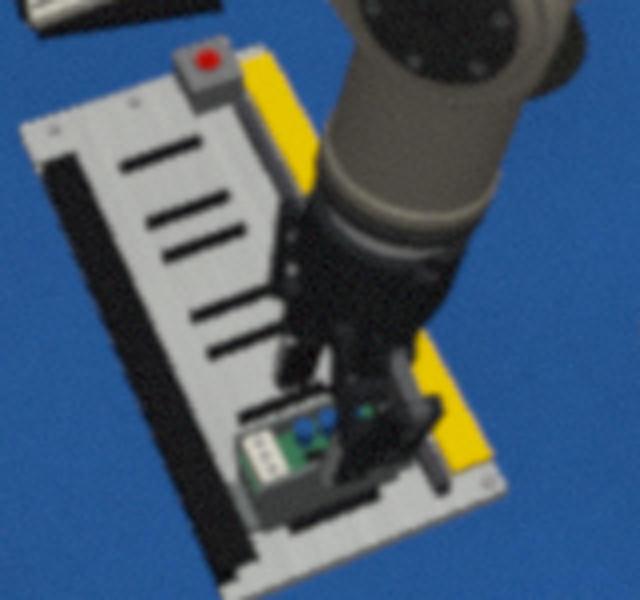

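step_arm(
  increments=[
    [0,-0.15,0.7,0,-0.03,0,0.4],
    [0,-0.15,0.7,0,-0.03,0,0.4],
    [0,-0.15,0.7,0,-0.03,0,0.4],
    [0,-0.15,0.7,0,-0.03,0,0.4],
    [0,-0.15,0.7,0,-0.03,0,0.4],
    [0,0,0,0,0,0,0.4],
    [0,0,0,0,0,0,0.4],
    [0,0,0,0,0,0,0.6],
    [0,0,0,0,0,0,0.8],
    [0,0,0,0,0,0,1],
    [0,0,0,0,0,0,1],
    [0,0,0,0,0,0,1],
    [0,0,0,0,0,0,1],
  ],
)

```text
t: 55.2
eef_pos: [0.4913, -0.2955, 0.0235]
tool_rot: [0.09, 0.741, -0.661, -0.08]
contact_force: [1.0, 1.1, 5.8]
gripper_width: 0.389
```

```bash
python3 ex.py -.102
```

```text
t 55.2 p [ 0.4913 -0.2955  0.0235] z [-0.238 -0.027 -0.971] xaz -83.47 F [1.  1.1 5.8] w 33.0 q [-0.115  0.809  0.702  1.826 -0.453  0.915 -0.663]
[-4.1 -0.8 13.5] vs [-4.6  0.  12.6]
9 x [0,0.09,-0.17,2.0,0,0,1] -> [ 0.4849 -0.2962  0.0395] err mm [0.2 0.  0.1]
5 x [0,-0.35,0.02,0,0.01,0,1] -> [ 0.5023 -0.2942  0.0398] err mm [-0.2 -0.  -0.1]
9 x [0,-0.1,-1.33,0,0,0,1] -> [ 0.5025 -0.2941  0.1598] err mm [ 0.   0.1 -0.1]
```

step_arm(
  increments=[
    [0,0.09,-0.17,2,0,0,1],
    [0,0.09,-0.17,2,0,0,1],
    [0,0.09,-0.17,2,0,0,1],
    [0,0.09,-0.17,2,0,0,1],
    [0,0.09,-0.17,2,0,0,1],
    [0,0.09,-0.17,2,0,0,1],
    [0,0.09,-0.17,2,0,0,1],
    [0,0.09,-0.17,2,0,0,1],
    [0,0.09,-0.17,2,0,0,1],
    [0,0,0,0,0,0,1],
  ],
)

```text
t: 56.2
eef_pos: [0.4837, -0.2962, 0.0392]
tool_rot: [-0.027, 0.745, -0.666, 0.024]
contact_force: [1.3, -0.7, -3.1]
gripper_width: 0.388
```

```bash
python3 v.py 33c.png 200 220 360 370
```

```text
t 56.2 p [ 0.4837 -0.2962  0.0392] z [ 0.072  0.009 -0.997] xaz -83.59 F [ 1.3 -0.7 -3.1] w 33.0 q [ 0.035  0.607  0.561  2.029 -0.636  0.617 -0.425]
```

View pics/33c.png

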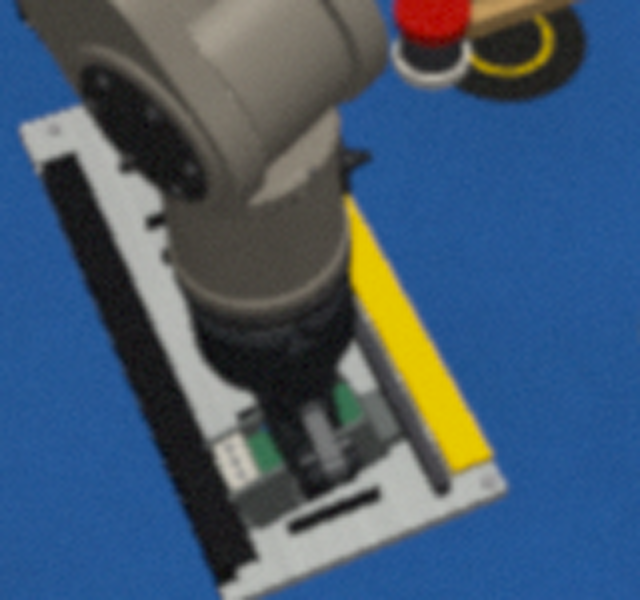

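step_arm(
  increments=[
    [0,-0.36,0,0,0,0,1],
    [0,-0.36,0,0,0,0,1],
    [0,-0.36,0,0,0,0,1],
    [0,-0.36,0,0,0,0,1],
    [0,-0.36,0,0,0,0,1],
    [0,0,0,0,0,0,1],
    [0,-0.03,-0.5,0,0,0,1],
    [0,-0.05,-0.7,0,0,0,1],
    [0,-0.1,-1.5,0,0,0,1],
    [0,-0.1,-1.5,0,0,0,1],
    [0,-0.14,-2,0,0,0,1],
    [0,-0.14,-2,0,0,0,1],
    [0,-0.14,-2,0,0,0,1],
    [0,-0.14,-2,0,0,0,1],
    [0,0,0,0,0,0,1],
  ],
)

```text
t: 57.75
eef_pos: [0.5034, -0.2954, 0.1663]
tool_rot: [-0.028, 0.745, -0.665, 0.027]
contact_force: [1.0, -0.4, -2.7]
gripper_width: 0.388
```

```bash
python3 v.py 34c.png 170 170 370 370; python3 dk.py -.105 .06 15
```

```text
t 57.8 p [ 0.5034 -0.2954  0.1663] z [ 0.077  0.006 -0.997] xaz -83.51 F [ 1.  -0.4 -2.7] w 33.0 q [-0.115  0.45   0.733  1.928 -0.459  0.858 -0.599]
module in deck mm [  96.  -483.3   81.3] rotvec deg [ 3.85 -0.15 11.9 ]
15 x [-2.58,0.18,0.3,-0.01,0.06,0.83,1] -> [0.4745 0.0913 0.1174] err mm [0.6 0.6 0.7]
```

View pics/34c.png

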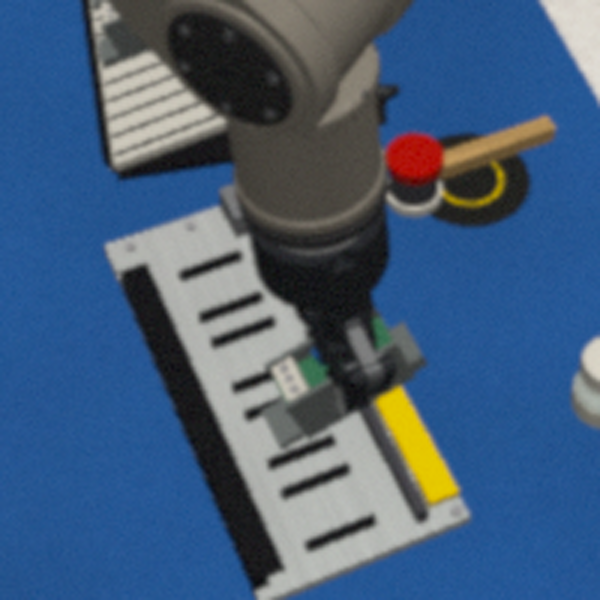

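step_arm(
  increments=[
    [-2.58,0.18,0.3,0,0.06,0.83,1],
    [-2.58,0.18,0.3,0,0.06,0.83,1],
    [-2.58,0.18,0.3,0,0.06,0.83,1],
    [-2.58,0.18,0.3,0,0.06,0.83,1],
    [-2.58,0.18,0.3,0,0.06,0.83,1],
    [-2.58,0.18,0.3,0,0.06,0.83,1],
    [-2.58,0.18,0.3,0,0.06,0.83,1],
    [-2.58,0.18,0.3,0,0.06,0.83,1],
    [-2.58,0.18,0.3,0,0.06,0.83,1],
    [-2.58,0.18,0.3,0,0.06,0.83,1],
    [-2.58,0.18,0.3,0,0.06,0.83,1],
    [-2.58,0.18,0.3,0,0.06,0.83,1],
    [-2.58,0.18,0.3,0,0.06,0.83,1],
    [-2.58,0.18,0.3,0,0.06,0.83,1],
    [-2.58,0.18,0.3,0,0.06,0.83,1],
    [0,0,0,0,0,0,1],
    [0,0,0,0,0,0,1],
  ],
)

```text
t: 59.5
eef_pos: [0.4729, 0.0921, 0.1153]
tool_rot: [0.023, -0.67, 0.742, -0.026]
contact_force: [-0.6, -1.1, -2.4]
gripper_width: 0.387
```

```bash
python3 v.py 35c.png 170 100 310 240; python3 dk.py -.105 .015 5
```

```text
t 59.5 p [0.4729 0.0921 0.1153] z [ 0.07  -0.008 -0.998] xaz -95.87 F [-0.6 -1.1 -2.4] w 32.9 q [-1.005  0.383  0.81   2.201 -0.424  0.645 -1.577]
module in deck mm [  14.1 -104.5   56.3] rotvec deg [0.01 0.11 0.03]
5 x [0.01,0.04,0.88,0.02,0,0.01,1] -> [0.474  0.0907 0.0715] err mm [ 0.1 -0.  -0.2]
```

View pics/35c.png

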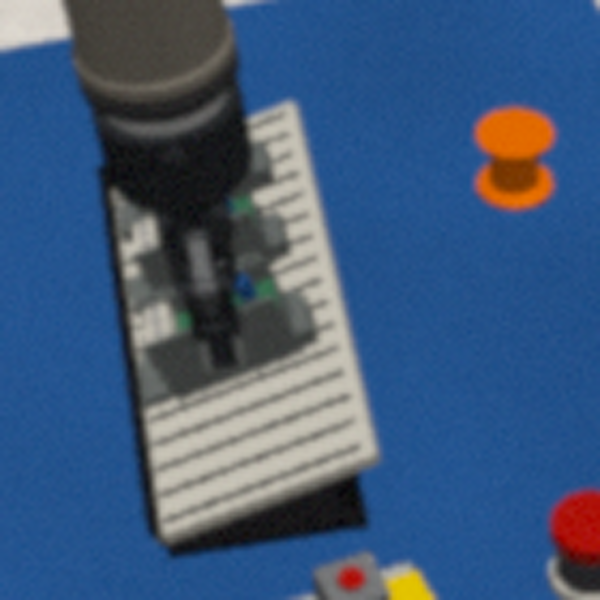

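step_arm(
  increments=[
    [0.01,0.04,0.88,0.02,0,0,1],
    [0.01,0.04,0.88,0.02,0,0,1],
    [0.01,0.04,0.88,0.02,0,0,1],
    [0.01,0.04,0.88,0.02,0,0,1],
    [0.01,0.04,0.88,0.02,0,0,1],
    [0,0,0,0,0,0,1],
    [0,0,0,0,0,0,1],
  ],
)

```text
t: 60.25
eef_pos: [0.4746, 0.091, 0.0716]
tool_rot: [0.024, -0.669, 0.743, -0.027]
contact_force: [-0.6, 1.0, -1.6]
gripper_width: 0.384
```

```bash
python3 v.py 36c.png 170 100 310 240; python3 dk.py -.105 .001 4
```

```text
t 60.2 p [0.4746 0.091  0.0716] z [ 0.073 -0.008 -0.997] xaz -95.98 F [-0.6  1.  -1.6] w 32.6 q [-0.91   0.46   0.706  2.223 -0.527  0.55  -1.491]
module in deck mm [   2.5 -104.4   14.3] rotvec deg [ 0.05 -0.05  0.  ]
4 x [0.02,0.05,0.35,-0.01,0.01,0,1] -> [0.4738 0.0905 0.0578] err mm [-0.2 -0.2  0.2]
```

View pics/36c.png

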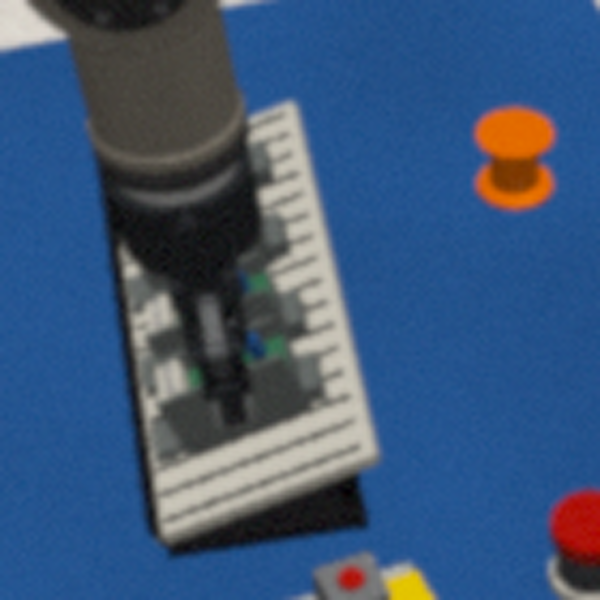

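step_arm(
  increments=[
    [0.02,0.05,0.35,0,0,0,1],
    [0.02,0.05,0.35,0,0,0,1],
    [0.02,0.05,0.35,0,0,0,1],
    [0.02,0.05,0.35,0,0,0,1],
    [0,0,0,0,0,0,1],
    [0,0,0.1,0,0,0,1],
    [0,0,0,0,0,0,1],
  ],
)

```text
t: 61.0
eef_pos: [0.4736, 0.0905, 0.057]
tool_rot: [0.025, -0.669, 0.743, -0.027]
contact_force: [-1.4, -1.2, 3.4]
gripper_width: 0.387
```

step_arm(
  increments=[
    [0,0,0.07,0,0,0,1],
    [0,0,0,0,0,0,1],
  ],
)

```text
t: 61.2
eef_pos: [0.4736, 0.0906, 0.0569]
tool_rot: [0.025, -0.669, 0.743, -0.027]
contact_force: [-7.0, 0.0, 17.6]
gripper_width: 0.384
```

```bash
python3 dk.py -.105 0 2
```

```text
module in deck mm [  -3.3 -105.1    0.3] rotvec deg [ 0.12 -0.   -0.02]
2 x [-0.01,-0.02,0.01,0,0.06,0.01,1] -> [0.474  0.0907 0.0567] err mm [0.1 0.  0.1]
```

step_arm(
  increments=[
    [0,0,-0.07,0,0,0,1],
    [0,0,0,0,0,0,0.55],
    [0,0,0,0,0,0,0.5],
    [0,0,0,0,0,0,0.45],
    [0,0,0,0,0,0,0.4],
    [0,0,0,0,0,0,0.4],
    [0,0,-1,0,0,0,0.4],
    [0,0,-2,0,0,0,0.4],
    [0,0,-3,0,0,0,0.4],
    [0,0,-4,0,0,0,0.4],
    [0,0,-3,0,0,0,0.4],
    [0,0,0,0,0,0,0.4],
  ],
)

```text
t: 62.4
eef_pos: [0.4662, 0.0921, 0.19]
tool_rot: [0.028, -0.669, 0.743, -0.027]
contact_force: [-0.1, 0.3, 0.6]
gripper_width: 0.598
```

```bash
python3 look.py 37; python3 - <<'E'
from mods import *
from fit import *
st()
a=bot.read_camera("side")
print(fitmal(a,a,(310,232),None,[.66,-.0386,3.3,.6936,-.0388]))
m,ce,n=biggest(colmask(a,"red"),np.array([308,222]),15); print(ce,n)
E
```

```text
t 62.5 p [0.4642 0.0921 0.1871] z [ 0.074 -0.005 -0.997] xaz -95.92 F [-0.4  0.   0.2] w 50.8 q [-1.187  0.231  0.977  2.163 -0.239  0.79  -1.741]
(array([ 0.64386749, -0.04016124,  3.24202152,  0.69317592, -0.03826247]), np.float64(14.20136544655567))
[307.88983051 222.32627119] 236
```

View pics/37_s.png

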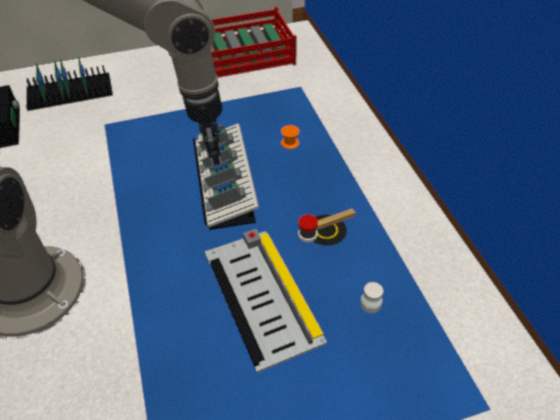

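```bash
python3 - <<'E'
from mods import *
from fit import *
a=bot.read_camera("side");b=bot.read_camera("top")
try: print(fitmal(a,b,None,(303,165),[.6439,-.0402,3.242,.6936,-.0388]),fitmal(a,b,(310,232),(303,165),[.6439,-.0402,3.242,.6936,-.0388]))
except Exception as e: print(e)
save(b,"38t.png")
r=rot(np.radians(-84.25))
screw([([.6867,-.0359,.16],r,15,.4),([.6867,-.0359,.06],r,5,.2)])
E
```

```text
(array([ 0.64292203, -0.04177256,  3.25851866,  0.69178067, -0.04004394]), np.float64(29.434079031076518)) (array([ 0.64322065, -0.04064822,  3.24526363,  0.69248791, -0.03923954]), np.float64(49.758714204177494))
15 x [0.84,-1.49,0.23,-0.27,-0.03,-0.78,0.4] -> [ 0.6865 -0.0364  0.1601] err mm [-0.2 -0.5  0.1]
5 x [-0.01,0,2.0,-0.01,0,0,0.2] -> [ 0.6866 -0.036   0.0601] err mm [-0.1 -0.1  0.1]
```

View pics/38t.png

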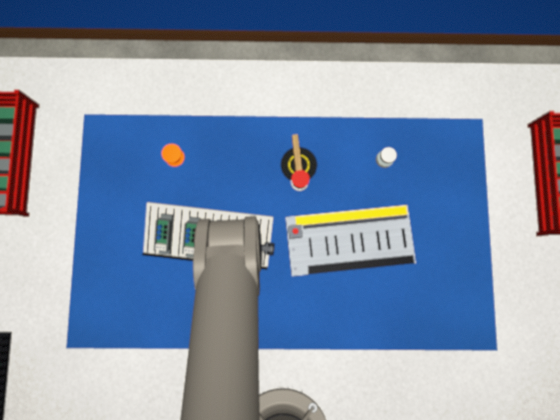

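step_arm(
  increments=[
    [0.84,-1.49,0.23,-0.27,-0.03,-0.78,0.4],
    [0.84,-1.49,0.23,-0.27,-0.03,-0.78,0.4],
    [0.84,-1.49,0.23,-0.27,-0.03,-0.78,0.4],
    [0.84,-1.49,0.23,-0.27,-0.03,-0.78,0.4],
    [0.84,-1.49,0.23,-0.27,-0.03,-0.78,0.4],
    [0.84,-1.49,0.23,-0.27,-0.03,-0.78,0.4],
    [0.84,-1.49,0.23,-0.27,-0.03,-0.78,0.4],
    [0.84,-1.49,0.23,-0.27,-0.03,-0.78,0.4],
    [0.84,-1.49,0.23,-0.27,-0.03,-0.78,0.4],
    [0.84,-1.49,0.23,-0.27,-0.03,-0.78,0.4],
    [0.84,-1.49,0.23,-0.27,-0.03,-0.78,0.4],
    [0.84,-1.49,0.23,-0.27,-0.03,-0.78,0.4],
    [0.84,-1.49,0.23,-0.27,-0.03,-0.78,0.4],
    [0.84,-1.49,0.23,-0.27,-0.03,-0.78,0.4],
    [0.84,-1.49,0.23,-0.27,-0.03,-0.78,0.4],
    [0,0,0,0,0,0,0.3],
    [0,0,0,0,0,0,0.3],
  ],
)

```text
t: 64.35
eef_pos: [0.6865, -0.0368, 0.1595]
tool_rot: [-0.0, 0.741, -0.671, -0.0]
contact_force: [-0.1, 0.2, 0.2]
gripper_width: 0.701
```

```bash
python3 v.py 39c.png 170 100 370 260; python3 - <<'E'
from plan import *
r=rot(np.radians(-84.1))
screw([([.6865,-.0362,.06],r,6,.3),([.6865,-.0362,.0095],r,5,.3)])
E
```

```text
t 64.3 p [ 0.6865 -0.0368  0.1595] z [-0.  0. -1.] xaz -84.33 F [-0.1  0.2  0.2] w 59.6 q [-0.505  0.667  0.717  1.623 -0.491  1.04  -1.112]
6 x [0,0,1.66,0,0.01,-0.03,0.3] -> [ 0.6863 -0.0363  0.0602] err mm [-0.2 -0.1  0.2]
5 x [0,0,1.01,0,0,-0.01,0.3] -> [ 0.6863 -0.0363  0.0097] err mm [-0.2 -0.1  0.2]
```

View pics/39c.png

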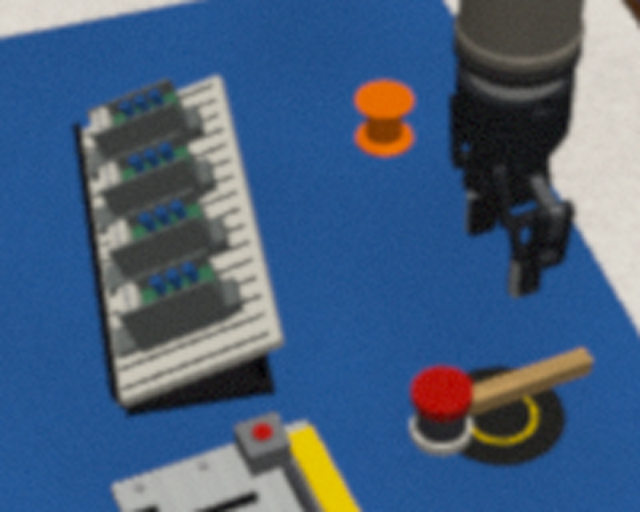

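step_arm(
  increments=[
    [0,0,1.66,0,0,0,0.3],
    [0,0,1.66,0,0,0,0.3],
    [0,0,1.66,0,0,0,0.3],
    [0,0,1.66,0,0,0,0.3],
    [0,0,1.66,0,0,0,0.3],
    [0,0,1.66,0,0,0,0.3],
    [0,0,1,0,0,0,0.3],
    [0,0,1,0,0,0,0.3],
    [0,0,1,0,0,0,0.3],
    [0,0,1,0,0,0,0.3],
    [0,0,0.8,0,0,0,0.3],
    [0,0,0,0,0,0,0.3],
    [0,0,0,0,0,0,0.3],
  ],
)

```text
t: 65.7
eef_pos: [0.6878, -0.0362, 0.0135]
tool_rot: [-0.001, 0.742, -0.671, 0.001]
contact_force: [0.2, 0.4, 0.0]
gripper_width: 0.704
```

```bash
python3 v.py 40c.png 270 130 370 250
```

```text
t 65.7 p [ 0.6878 -0.0362  0.0135] z [ 0.003  0.001 -1.   ] xaz -84.26 F [0.2 0.4 0. ] w 59.8 q [-0.432  0.833  0.598  1.688 -0.611  0.812 -1.025]
```

View pics/40c.png

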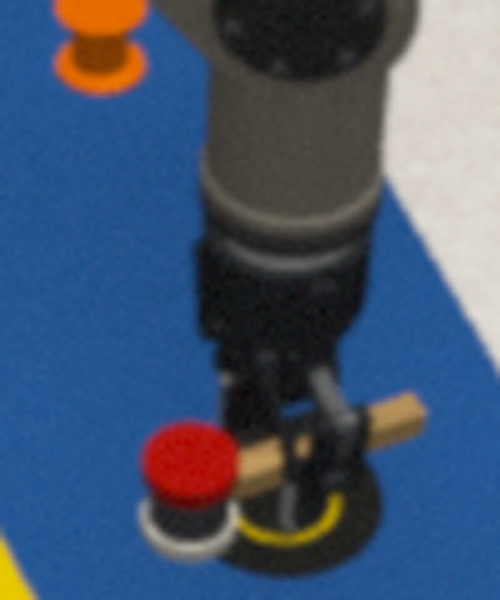

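Straddling the handle; lower slightly, close, and lift.

step_arm(
  increments=[
    [0,0,0.3,0,0,0,0.3],
    [0,0,0,0,0,0,0.5],
    [0,0,0,0,0,0,0.7],
    [0,0,0,0,0,0,0.8],
    [0,0,0,0,0,0,1],
    [0,0,0,0,0,0,1],
    [0,0,0,0,0,0,1],
    [0,0,0,0,0,0,1],
  ],
  squeeze=80,
)

```text
t: 66.55
eef_pos: [0.6879, -0.0362, 0.0108]
tool_rot: [-0.001, 0.742, -0.671, 0.001]
contact_force: [-0.9, 0.3, 4.1]
gripper_width: 0.166
```

step_arm(
  increments=[
    [0,0,-0.5,0,0,0,1],
    [0,0,-1,0,0,0,1],
    [0,0,-0.5,0,0,0,1],
    [0,0,0,0,0,0,1],
    [0,0,0,0,0,0,1],
  ],
)

```text
t: 67.05
eef_pos: [0.6877, -0.036, 0.0306]
tool_rot: [-0.001, 0.742, -0.671, 0.001]
contact_force: [-0.8, 0.7, -1.6]
gripper_width: 0.164
```

```bash
python3 v.py 41c.png 270 130 370 250
```

```text
t 67.0 p [ 0.6877 -0.036   0.0306] z [ 0.003  0.001 -1.   ] xaz -84.25 F [-0.8  0.7 -1.6] w 13.9 q [-0.442  0.811  0.613  1.685 -0.598  0.837 -1.035]
```

View pics/41c.png

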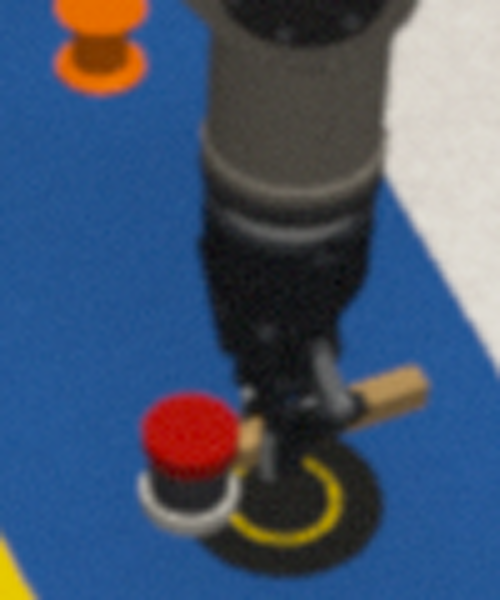

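```bash
python3 - <<'E'
from plan import *
r=rot(np.radians(-84.25))
screw([([.7371,-.0347,.0306],r,4,1),([.7371,-.0347,.0110],r,4,1)])
E
```

```text
4 x [0.09,-1.24,0,-0.03,0.01,0,1] -> [ 0.7372 -0.0345  0.0304] err mm [ 0.1  0.2 -0.2]
4 x [0,0,0.49,0,0,0,1] -> [ 0.7372 -0.0345  0.0108] err mm [ 0.1  0.2 -0.2]
```

step_arm(
  increments=[
    [0.09,-1.24,0,-0.03,0,0,1],
    [0.09,-1.24,0,-0.03,0,0,1],
    [0.09,-1.24,0,-0.03,0,0,1],
    [0.09,-1.24,0,-0.03,0,0,1],
    [0,0,0,0,0,0,1],
    [0,0,0,0,0,0,1],
    [0,0,0,0,0,0,1],
  ],
)

```text
t: 67.8
eef_pos: [0.7364, -0.0349, 0.0302]
tool_rot: [0.0, 0.742, -0.671, -0.0]
contact_force: [-0.4, -1.1, -2.2]
gripper_width: 0.169
```

```bash
python3 - <<'E'
from plan import *
st()
r=rot(np.radians(-84.25))
screw([([.7371,-.0347,.0125],r,4,1)])
E
python3 v.py 42c.png 270 130 370 250
```

```text
t 67.8 p [ 0.7364 -0.0349  0.0302] z [-0.001  0.    -1.   ] xaz -84.28 F [-0.4 -1.1 -2.2] w 14.3 q [-0.415  0.878  0.615  1.547 -0.597  0.911 -1.067]
4 x [0,-0.02,0.44,0.01,0.01,-0.01,1] -> [ 0.7372 -0.0348  0.0126] err mm [ 0.1 -0.1  0.1]
t 67.8 p [ 0.7364 -0.0349  0.0302] z [-0.001  0.    -1.   ] xaz -84.28 F [-0.4 -1.1 -2.2] w 14.3 q [-0.415  0.878  0.615  1.547 -0.597  0.911 -1.067]
```

View pics/42c.png

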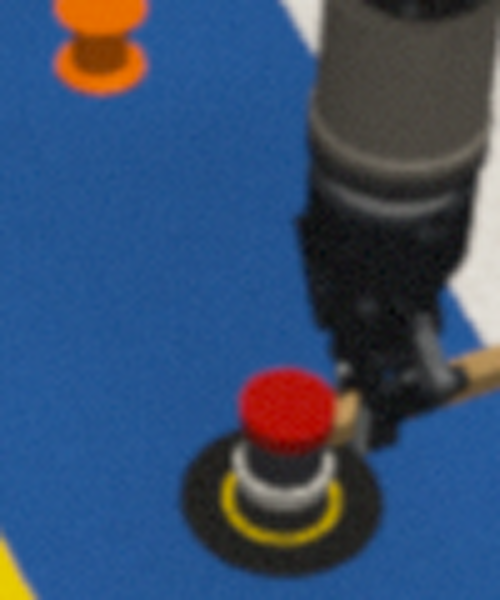

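step_arm(
  increments=[
    [0,-0.02,0.44,0,0,0,1],
    [0,-0.02,0.44,0,0,0,1],
    [0,-0.02,0.44,0,0,0,1],
    [0,-0.02,0.44,0,0,0,1],
    [0,0,0.1,0,0,0,1],
    [0,0,0,0,0,0,1],
    [0,0,0.05,0,0,0,1],
    [0,0,0,0,0,0,1],
  ],
)

```text
t: 68.65
eef_pos: [0.7383, -0.0347, 0.0116]
tool_rot: [-0.0, 0.742, -0.671, 0.0]
contact_force: [0.1, -0.0, -1.8]
gripper_width: 0.171
```

step_arm(
  increments=[
    [0,0.1,0.05,0,0,0,1],
    [0,0,0.05,0,0,0,1],
    [0,0,0,0,0,0,1],
  ],
)

```text
t: 68.95
eef_pos: [0.7372, -0.0348, 0.0109]
tool_rot: [-0.0, 0.742, -0.671, 0.0]
contact_force: [-0.2, 0.1, 0.1]
gripper_width: 0.17
```

step_arm(
  increments=[
    [0,0,0.05,0,0,0,1],
    [0,0,0,0,0,0,1],
  ],
)

```text
t: 69.15
eef_pos: [0.7373, -0.0348, 0.0107]
tool_rot: [-0.0, 0.742, -0.671, 0.0]
contact_force: [-2.6, 1.3, 5.3]
gripper_width: 0.169
```

Contact. Open gently, then rise straight.

step_arm(
  increments=[
    [0,0,0,0,0,0,0.75],
    [0,0,0,0,0,0,0.6],
    [0,0,0,0,0,0,0.4],
    [0,0,0,0,0,0,0.3],
    [0,0,0,0,0,0,0.3],
    [0,0,-0.5,0,0,0,0.3],
    [0,0,-1,0,0,0,0.3],
    [0,0,-2,0,0,0,0.3],
    [0,0,-3,0,0,0,0.3],
    [0,0,-4,0,0,0,0.3],
    [0,0,-4,0,0,0,0.3],
    [0,0,-2,0,0,0,0.3],
    [0,0,0,0,0,0,0.3],
  ],
)

```text
t: 70.45
eef_pos: [0.7396, -0.0359, 0.1815]
tool_rot: [-0.003, 0.741, -0.671, 0.003]
contact_force: [0.4, -0.2, -0.6]
gripper_width: 0.704
```

```bash
python3 look.py 43; python3 - <<'E'
from plan import *
from fit import *
st()
a=bot.read_camera("side")
print(fitmal(a,a,(326,235),None,[.6938,-.0386,3.25,.6936,-.0388]))
E
```

```text
t 70.5 p [ 0.7374 -0.0348  0.1765] z [ 0.002  0.001 -1.   ] xaz -84.26 F [ 0.1 -0.4 -0.9] w 59.5 q [-0.464  0.728  0.71   1.469 -0.502  1.128 -1.134]Traceback (most recent call last):
  File "<stdin>", line 5, in <module>
  File "fit.py", line 85, in fitmal
    r=minimize(cost,x0,method="Nelder-Mead",options=dict(initial_simplex=sim,xatol=1e-5,fatol=1e-3,maxiter=900)); return r.x,r.fun
    res = _minimize_neldermead(fun, x0, args, callback, bounds=bounds,
                               **options)
    fsim[k] = func(sim[k])
              ~~~~^^^^^^^^
    fx = function(np.copy(x), *(wrapper_args + args))
  File "fit.py", line 81, in cost
    X0,Y0,X1,Y1=roi; e+=((render(p,parts,roi)-m[Y0:Y1,X0:X1])**2).sum()
                          ~~~~~~~~~~~~~~~~~~~^~~~~~~~~~~~~~~
ValueError: operands could not be broadcast together with shapes (450,590) (15,15)
```

View pics/43_s.png

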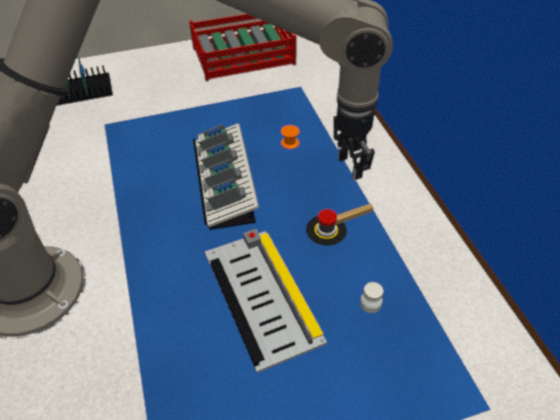

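```bash
python3 - <<'E'
from plan import *
screw([([.737,-.035,.27],cur()[1],3,.3),([.30,.56,.30],rot(np.radians(-30)),20,.3)])
E
```

```text
3 x [0.01,-0.01,-3.16,0,0,0,0.3] -> [ 0.737  -0.0349  0.2699] err mm [ 0.   0.1 -0.1]
20 x [-3.82,0.32,-0.15,0,0,-2.71,0.3] -> [0.3001 0.5604 0.3003] err mm [0.1 0.4 0.3]
```

step_arm(
  increments=[
    [0,0,-3.16,0,0,0,0.3],
    [0,0,-3.16,0,0,0,0.3],
    [0,0,-3.16,0,0,0,0.3],
    [0,0,0,0,0,0,0.3],
  ],
)

```text
t: 71.0
eef_pos: [0.7387, -0.0357, 0.2738]
tool_rot: [-0.002, 0.742, -0.671, 0.002]
contact_force: [0.4, 0.2, 0.7]
gripper_width: 0.702
```

step_arm(
  increments=[
    [-3.82,0.32,-0.15,0,0,-2.71,0.3],
    [-3.82,0.32,-0.15,0,0,-2.71,0.3],
    [-3.82,0.32,-0.15,0,0,-2.71,0.3],
    [-3.82,0.32,-0.15,0,0,-2.71,0.3],
    [-3.82,0.32,-0.15,0,0,-2.71,0.3],
    [-3.82,0.32,-0.15,0,0,-2.71,0.3],
    [-3.82,0.32,-0.15,0,0,-2.71,0.3],
    [-3.82,0.32,-0.15,0,0,-2.71,0.3],
    [-3.82,0.32,-0.15,0,0,-2.71,0.3],
    [-3.82,0.32,-0.15,0,0,-2.71,0.3],
    [-3.82,0.32,-0.15,0,0,-2.71,0.3],
    [-3.82,0.32,-0.15,0,0,-2.71,0.3],
    [-3.82,0.32,-0.15,0,0,-2.71,0.3],
    [-3.82,0.32,-0.15,0,0,-2.71,0.3],
    [-3.82,0.32,-0.15,0,0,-2.71,0.3],
    [-3.82,0.32,-0.15,0,0,-2.71,0.3],
    [-3.82,0.32,-0.15,0,0,-2.71,0.3],
    [-3.82,0.32,-0.15,0,0,-2.71,0.3],
    [-3.82,0.32,-0.15,0,0,-2.71,0.3],
    [-3.82,0.32,-0.15,0,0,-2.71,0.3],
  ],
)

```text
t: 73.0
eef_pos: [0.298, 0.5606, 0.298]
tool_rot: [0.001, 0.966, -0.258, 0.0]
contact_force: [0.1, -0.0, 0.7]
gripper_width: 0.702
```

step_arm(
  increments=[
    [0,0,0,0,0,0,0.3],
    [0,0,0,0,0,0,0.3],
    [0,0,0,0,0,0,0.3],
    [0,0,0,0,0,0,0.3],
    [0,0,0,0,0,0,0.3],
  ],
)

```text
t: 73.5
eef_pos: [0.3013, 0.5596, 0.2996]
tool_rot: [-0.0, 0.966, -0.26, 0.0]
contact_force: [0.3, 0.2, 0.3]
gripper_width: 0.7
```

```bash
python3 - <<'E'
from plan import *
from fit import *
st()
a=bot.read_camera("side");b=bot.read_camera("top")
save(a,"44s.png");save(b,"44t.png")
for n,p in (("s",a),("t",b)):
    im=cv2.cvtColor(p["pixels"],cv2.COLOR_RGB2BGR); y0,y1,x0,x1=(110,260,180,380) if n=="s" else (120,280,130,330)
    cv2.imwrite("pics/44c%s.png"%n,cv2.resize(im[y0:y1,x0:x1],None,fx=3.6,fy=3.6,interpolation=cv2.INTER_CUBIC))
for nm,p in (("s",a),("t",b)): print(nm,[(np.round(r["point"],1).tolist(),round(r["score"],2)) for r in bot.pinpoint(p,"module0")][:6],[(np.round(r["point"],1).tolist(),round(r["score"],2)) for r in bot.pinpoint(p,"mallet")][:2])
for y in (.105,.035,-.035,-.105):
    from mods import ondeck
    o=ondeck(y)[0]; print(proj(a,o),proj(b,o))
# mallet circle check
for pos in ([.6936,-.0388,.05],): print("exp red",proj(a,pos),proj(b,pos))
for p,c in ((a,(327,215)),(b,(298,160))):
    print(biggest(colmask(p,"red"),np.array(c),20)[1:])
try: print(fitmal(a,b,None,(298,165),[.6938,-.0386,3.25,.6936,-.0388]))
except Exception as e: print(e)
E
```

```text
t 73.5 p [0.3013 0.5596 0.2996] z [ 0.001 -0.    -1.   ] xaz -30.18 F [0.3 0.2 0.3] w 59.5 q [-1.537  0.384  0.493  1.6   -0.19   1.206 -1.533]
s [([229.9, 200.5], 0.95), ([214.8, 144.1], 0.8), ([223.9, 180.6], 0.58)] [([323.4, 231.9], 0.8)]
t [([244.8, 244.2], 0.88), ([218.8, 236.9], 0.86), ([195.6, 233.3], 0.81), ([163.1, 231.7], 0.74), ([296.0, 168.1], 0.57), ([205.8, 236.5], 0.44)] [([297.8, 167.3], 0.9), ([245.6, 242.5], 0.33)]
[[217.51265905 144.54378337]] [[166.00096115 231.18892664]]
[[220.67005175 161.56855918]] [[193.30712987 234.33238095]]
[[224.0423922  179.75234105]] [[220.62661757 237.47736852]]
[[227.65240357 199.2176531 ]] [[247.959434   240.62389048]]
exp red [[326.80163345 215.4469946 ]] [[298.9887901  159.66468092]]
(array([326.94196429, 216.95535714]), np.int32(224))
(array([299.49180328, 159.37295082]), np.int32(244))
operands could not be broadcast together with shapes (424,590) (409,15)
```

View pics/44cs.png

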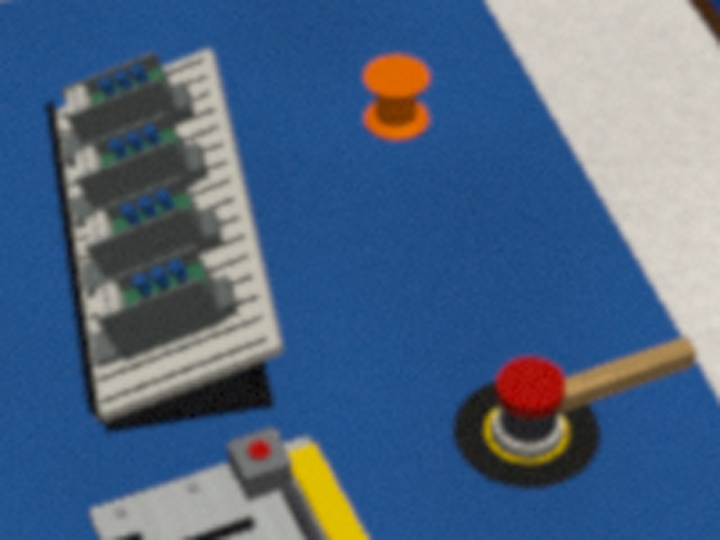

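View pics/44ct.png

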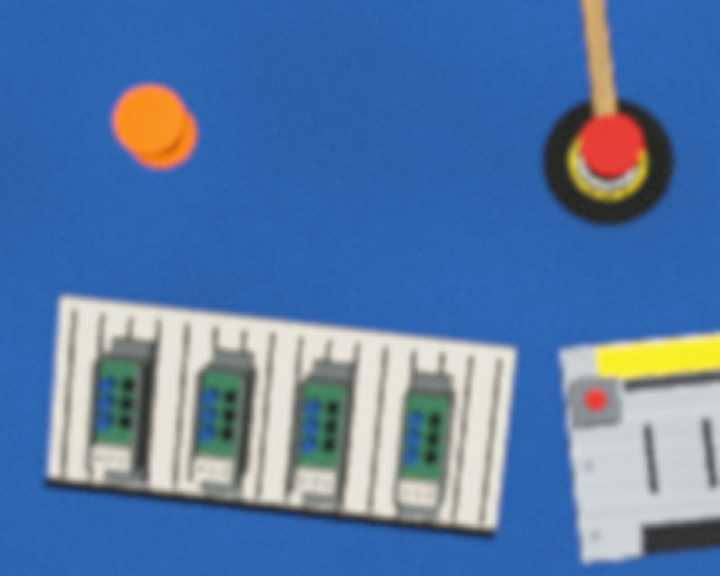

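```bash
python3 -c "
from station import bot
print(bot.hand_in(), bot.get_obs()['t'])"
```

```text
the job is handed in; nothing more can be done
the job is handed in; nothing more can be done
```

I handed the job in at about 74 s. The pin was driven down with the mallet, all four modules were moved onto the deck, and the mallet is standing on its mat.

- **Lock pin:** I pressed it down with the mallet's white face until it bottomed out, at about 20 N. The pictures showed only a few millimetres of red above the housing and the yellow keeper drawn back clear of the stop bar.
- **Modules:** Each one was tilted heel-up 18 degrees about its toe, drawn 18 mm and lifted. Forces at the checks during removal stayed below about 4 N. They sit toe downhill at 70 mm spacing; each was pressed to contact before release. By arm pose each came within 1 mm and 0.2 degrees of its planned place. The side and top pictures show all four flat, in line with the slope and inside the edges.
- **Mallet:** After I first stood it on the mat, it ended up about 50 mm aside, most likely the announced knock. I picked it up again and put it back once the modules were placed. Its red face was within about 2 px (under 4 mm) of the expected place in both views.
- **Spool and jar:** I never touched either of them, and both looked unmoved by eye.
- **Checks that failed or disagreed:**
  - The final silhouette fit of the mallet could not be computed, because the handle tip runs into the table border in the picture. I judged the centring from the red face and the yellow ring instead.
  - The module-finding network missed one of the four modules in the last side view. All four showed in the top view.

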